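Brushes away into the steriliser

TASK

Put the used make-up brushes away in the brush steriliser. Its finger tab has snapped off, so prise the amber hood open with the steel spatula, lay the spatula back on the mixing palette, stand every brush handle-down in a well of its own, then shut the hood completely. Leave the other things on the table where they are.

Things in the scene. Friction and masses are not known exactly. Their poses are not given: they have to be found in the camera images.
- steriliser: Brush steriliser, fixed: white base 150 (x) x 230 (y) x 85 mm high under an amber see-through hood. Origin: centre of underside; x level from its front (robot side) to the hinged back, z up. Deck at z = 85 with four wells in a row at x = +15, y = +69, +23, -23, -69: square holes of 25 mm, 75 mm deep (floor at z = 10). Knob and grille on its front are fixed.
- notch (a point): Mouth of the prise notch in the middle of the front (x = -92, z = 88.7 in the steriliser's frame, fixed to it): a gap 100 mm wide, 7.5 mm high, 17 mm deep, between a ledge on the base (top z = 85) and the underside of the shut hood's flange (z = 92.5); the hood's front wall closes it behind. Beside it the ledge fills the gap.
- hood (a joint): Hood angle, rad: 0 shut, 1.6 fully back; hinge axis along the steriliser's y at x = +70, z = 90. Open-bottomed box, 4 mm walls, 250 g, top at z = 184 when shut; front wall's outer face 145 mm ahead of the axis, reaching 7 mm below the flange's underside. Stiff hinge (0.2 N m friction): stays wherever left, needs about 3 N at the front edge, must be pushed fully shut.
- flange (a point): Middle of the top face of the hood's front flange, a white strip 230 long, 17 wide, 5 mm thick, standing out from the hood's front wall; moves with the hood. Shut, it is 153.5 mm ahead of the hinge axis and 7.5 mm above it; z is the normal of that face. With the hood back the strip stands up at the top and fingertips can hook it from behind.
- palette: Dark steel mixing palette with paint dabs, a fixed plate 200 (x) x 100 (y) x 3 mm. Origin: centre of its underside; x along its length, away from the robot.
- spatula: Steel spatula, 200 mm, 70 g, lying on the palette, blade away from the robot. Along its x: dark wooden handle 16 wide x 14 mm high from x = -100 to +5, then a stiff flat blade 20 wide x 2 mm thick to x = +100 at mid-height of the handle. Origin: level with the handle's underside, at mid-length; z up.
- spatula_tip (a point): Middle of the end of the spatula's blade (x = +100, z = 7 mm in the spatula's frame); blade top and bottom are 1 mm above and below it.
- spatula_grip (a point): Centre of the spatula's handle near its balance point (x = -15, z = 7 mm in the spatula's frame): where to hold it.
- brush_mat: Blue-grey fabric mat, fixed, 300 (x) x 190 (y) x 3 mm, on which the brushes lie at first. Origin: centre of its underside.
- brush1: Flat stage make-up brush, 160 mm, 35 g; two to four are there, all alike, the rest absent. Along its x: wooden handle 16 wide x 13 mm thick from x = -80 to +25, ferrule 22 wide to +50, bristles 25 wide x 11 thick to +80 (rigid). Origin: underside at mid-length; +x to the bristles; z up as laid. Laid crosswise, handle end to the robot's right. In a well it stands 85 mm above the deck.
- brush2: Flat stage make-up brush, 160 mm, 35 g; two to four are there, all alike, the rest absent. Along its x: wooden handle 16 wide x 13 mm thick from x = -80 to +25, ferrule 22 wide to +50, bristles 25 wide x 11 thick to +80 (rigid). Origin: underside at mid-length; +x to the bristles; z up as laid. Laid crosswise, handle end to the robot's right. In a well it stands 85 mm above the deck.
- brush3: Flat stage make-up brush, 160 mm, 35 g; two to four are there, all alike, the rest absent. Along its x: wooden handle 16 wide x 13 mm thick from x = -80 to +25, ferrule 22 wide to +50, bristles 25 wide x 11 thick to +80 (rigid). Origin: underside at mid-length; +x to the bristles; z up as laid. Laid crosswise, handle end to the robot's right. In a well it stands 85 mm above the deck.
- brush4: Flat stage make-up brush, 160 mm, 35 g; two to four are there, all alike, the rest absent. Along its x: wooden handle 16 wide x 13 mm thick from x = -80 to +25, ferrule 22 wide to +50, bristles 25 wide x 11 thick to +80 (rigid). Origin: underside at mid-length; +x to the bristles; z up as laid. Laid crosswise, handle end to the robot's right. In a well it stands 85 mm above the deck.
- brush1_foot (a point): Centre of the handle end of brush1, on its long axis (the long axis is 6.5 mm above its underside).
- brush2_foot (a point): Centre of the handle end of brush2, on its long axis (the long axis is 6.5 mm above its underside).
- brush3_foot (a point): Centre of the handle end of brush3, on its long axis (the long axis is 6.5 mm above its underside).
- brush4_foot (a point): Centre of the handle end of brush4, on its long axis (the long axis is 6.5 mm above its underside).
- tub_a: Orange-pink face-paint tub with red lid, 90 mm across, 50 mm high. Bystander: leave alone. Origin: centre of its underside.
- tub_b: Pink face-paint tub, 82 mm across, 45 mm high. Bystander: leave alone. Origin: centre of its underside.
- powder: White powder jar, 102 mm across, 65 mm high. Bystander: leave alone. Origin: centre of its underside.
- compact: Black round compact, 96 mm across, 20 mm high. Bystander: leave alone. Origin: centre of its underside.
- remover: Clear bottle of remover, 60 mm across, 150 mm high. Bystander: leave alone. Origin: centre of its underside.
- hairspray: Blue spray can, 54 mm across, 170 mm high. Bystander: leave alone. Origin: centre of its underside.
- sponge: Skin-coloured sponge block, 70 x 50 x 22 mm. Bystander: leave alone. Origin: centre of its underside.

How it is judged:
On the way, in this order (a step that is already met when the one before it is completed fails the run):
1. the hood is prised up by at least 0.25 rad with the spatula touching it (value of joint hood above 0.25 rad and contact force between spatula and hood above 0.2 N), for 0.1 s.
2. with the hood open every brush stands handle-down in a well (value of joint hood above 0.8 rad and x of brush1_foot in the frame of steriliser between 0.005 and 0.025 m and y of brush1_foot in the frame of steriliser between -0.079 and 0.079 m and height (world z) of each of brush1_foot, brush2_foot, brush3_foot, brush4_foot below 0.022 m and angle between each of brush1, brush2, brush3, brush4's own x axis and vertical below 0.2 rad and x of brush2_foot in the frame of steriliser between 0.005 and 0.025 m and y of brush2_foot in the frame of steriliser between -0.079 and 0.079 m and x of brush3_foot in the frame of steriliser between 0.005 and 0.025 m and y of brush3_foot in the frame of steriliser between -0.079 and 0.079 m and x of brush4_foot in the frame of steriliser between 0.005 and 0.025 m and y of brush4_foot in the frame of steriliser between -0.079 and 0.079 m), for 0.2 s.
At the end, for the whole second after the job is handed in: Hood shut (within 0.05 rad); every brush present handle-down in a well (foot within 12 mm of its floor, upright within 0.2 rad); spatula flat on the palette (grip point within 80 mm along, 50 mm across of its centre); all at rest (value of joint hood below 0.05 rad and x of brush1_foot in the frame of steriliser between 0.005 and 0.025 m and y of brush1_foot in the frame of steriliser between -0.079 and 0.079 m and height (world z) of each of brush1_foot, brush2_foot, brush3_foot, brush4_foot below 0.022 m and angle between each of brush1, brush2, brush3, brush4's own x axis and vertical below 0.2 rad and x of brush2_foot in the frame of steriliser between 0.005 and 0.025 m and y of brush2_foot in the frame of steriliser between -0.079 and 0.079 m and x of brush3_foot in the frame of steriliser between 0.005 and 0.025 m and y of brush3_foot in the frame of steriliser between -0.079 and 0.079 m and x of brush4_foot in the frame of steriliser between 0.005 and 0.025 m and y of brush4_foot in the frame of steriliser between -0.079 and 0.079 m and x of spatula_grip in the frame of palette between -0.08 and 0.08 m and y of spatula_grip in the frame of palette between -0.05 and 0.05 m and height (world z) of spatula below 0.012 m and linear speed of each of brush1, brush2, brush3, brush4, spatula below 0.05 m/s); the robot touches nothing.
It fails at once if a bystander is pushed more than 30 mm from its place (distance of any of tub_a, tub_b, powder, compact, remover, hairspray, sponge from where it was at the start of the episode above 0.03 m).
Of brush1, brush2, brush3, brush4 only 2 to 4 are there at a start; the rules pass over those that are not, and their reading is None.
At some moment in a run one of brush1, brush2, brush3, brush4, spatula may be knocked a few centimetres aside while the robot is not near it.
It also fails if it takes over 210 s, if anything falls off the work surface, if the arm or the gripper's body presses on something with over 40 N, if the wrist force passes 120 N, or if a joint passes its speed limit or range.

ROBOT

A 6-joint arm with a two-finger parallel gripper is mounted at the origin on the work surface. World frame = base frame: x ahead of the robot, y to its left, z up, the work surface at z = 0. Lengths are in m, angles in rad, forces in N, time in s.
With the tool pointing down it reaches from about 0.275 to 0.75 m from the base axis. Payload 10.2 kg.
Tool frame: the origin (TCP) lies at the very end of the fingers, on their centre line; the grasp point (between the pads) lies 19 mm behind it; y points along the fingers, z is the direction in which the jaws open and shut, and the axes are right-handed (so a half turn about y gives the same grasp; the last joint's range is limited). The gripper opens to 88 mm and grips with 3 to 60 N. Pads are 18 mm wide; open, the fingers measure 123 mm over their backs; the gripper's body (75 mm by 187 mm) begins 45 mm behind the grasp point.
Start: joints at [-1.524, 0.313, 1.498, -0, 1.331, -0.223], TCP at [0.14, -0.506, 0.239] pointing down, gripper open.
Joint ranges: [-2.94, 2.94], [-0.97, 2.17], [0.19, 2.56], [-1.23, 4.37], [0.02, 3.11], [-2.88, 2.88]. Speed limits (rad/s): [2.39, 2.39, 3.01, 3.14, 3.14, 3.14].

INTERFACE

Orientations are given as a unit quaternion [w, x, y, z].
In Python, from plant import robot gives the robot as it stands.
- The arm moves only by the tool servo_tool, never from a script. Its argument "deltas" is a list of rows, each a list of 6 numbers: the shift along the tool's x, y, z in mm, then the turn, a rotation vector about the tool's x, y, z in units of 6 degrees (1.0 is 6 degrees). In form: [[tx, ty, tz, wx, wy, wz], ...]. A call has 1 to 12 rows; each row shifts and turns the commanded pose from where the row before left it, along the tool's axes as they then stand; what a row does not reach is not made up. A row lasts 1/12 s, in which the tool goes at most 41.7 mm and 7.16 degrees, less where a joint would pass 70% of its speed; a pose out of reach is approached as far as the arm can. A call is refused whole if a number of a shift passes 41.7 or a number of a turn 1, either way. A call with a gripper value outside its range is refused whole. "hand" is the opening, from 0 (shut) to 1 (fully open), set as the call begins (left out, the last holds). The fingers move at their own pace and stop on an object; the grip force is fixed at half the most. Time passes only in rows, so rows that do not move let the fingers close. It gives the time, the measured TCP pose, the force and the opening at its end, in the units of the state.
- robot.get_state(): the state, without advancing time (a new reading comes with each control period).
- robot.read_camera(name): name is "side" or "top" or "wrist"; returns a dict with "frame" (420x560x3 uint8, blue, green, red), "depth" (420x560 float32, m along the optical axis (not along the pixel's ray), 0 where there is no reading), "camera_matrix" (3x3 intrinsics, pixels), "position" and "attitude" of the camera in the world. Camera axes: x right, y down, z forward; pixel columns grow to the right and rows downward; lengths in m; the calibration is good to about 2 mm. The wrist camera is an equidistant fisheye: a pixel r from the principal point sees the ray r / f radians off the axis. A picture is of the moment at which its call begins.
- robot.finish_job(): hands the job in, once; it reports no verdict.
The state is a dict: "clock": time; "joint_positions": joint angles; "joint_velocities": joint speeds; "joint_efforts": joint torques, N m; "tcp_pos": TCP position; "eef_rot": TCP orientation; "contact_force": force on the tool from outside, world axes, zero at the start; "ft_torque": the same for the moment, N m; "finger_gap": finger opening in m.
Only numpy, scipy, OpenCV 4.12 (cv2) and the standard library are available. Lean on these libraries where they do the work, as an engineer would, in place of code of your own. Each camera call takes 0.05 s, during which the arm holds its last target.

## Working session

There is one attempt and no reset: what is moved stays moved. The work goes in short steps, Python scripts to look and compute and a tool call to move; the robot and the scene stay as the last step left them, time stands still between calls to the robot, and variables do not carry over. Pictures are saved under pics/ and viewed, and the job is handed in when it is done.

Besides the shell and the picture viewer there is one more tool, called as a command line: name --pt "numbers of a row" for each row, then --argument value for the rest. servo_tool: Moves the arm, as the interface text tells. Its arguments: {"type":"object","properties":{"deltas":{"type":"array","items":{"type":"array","items":{"type":"number"}}},"hand":{"type":"number"}},"required":["deltas"]}

```bash
ls; mkdir -p pics
python3 - <<'E'
from plant import robot
import cv2,pickle
s=robot.get_state(); print(s)
for n in ("top","side","wrist"):
    c=robot.read_camera(n); cv2.imwrite(f"pics/{n}0.png",c["frame"]); pickle.dump(c,open(f"{n}0.pkl","wb"))
    print(n,c["camera_matrix"],c["position"],c["attitude"])
E
```

```text
pics
{'clock': 0.0, 'joint_positions': array([-1.52440635e+00,  3.13452966e-01,  1.49843723e+00,  1.21917933e-05,
        1.33098802e+00, -2.23413422e-01]), 'joint_velocities': array([-0.00057153,  0.0009417 , -0.0001634 ,  0.00154078,  0.00027029,
       -0.0001253 ]), 'joint_efforts': array([ 8.91532291e-04, -4.02208400e+01, -2.52267981e+01,  6.94718258e-02,
        3.53093643e-02, -9.98128598e-05]), 'tcp_pos': array([ 0.1399073 , -0.50576161,  0.23815949]), 'eef_rot': array([ 0.09514415, -0.09505546,  0.70113476, -0.70023003]), 'contact_force': array([ 0.02311098, -0.19776764, -0.36786688]), 'ft_torque': array([ 0.0594453 , -0.00970043, -0.00995477]), 'finger_gap': 0.08827202108607324}
top [[425.97025812   0.         279.58078738]
 [  0.         425.97025812 212.86238831]
 [  0.           0.           1.        ]] [0.34001774 0.00918235 1.33673045] [-0.06064254  0.70807948 -0.70011811  0.06914163]
side [[436.51260506   0.         269.3784033 ]
 [  0.         436.51260506 208.25148345]
 [  0.           0.           1.        ]] [0.05695736 0.74045248 1.00840762] [ 0.11437676 -0.27420853  0.88549242 -0.35725454]
wrist [[325.1922621    0.         276.19360551]
 [  0.         325.1922621  217.23826152]
 [  0.           0.           1.        ]] [ 0.21453333 -0.48570906  0.38356423] [ 0.11948718  0.78704203 -0.59828753 -0.09132192]
```

View pics/top0.png

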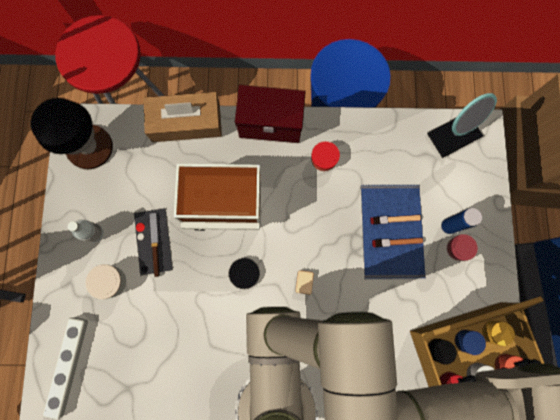

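View pics/side0.png

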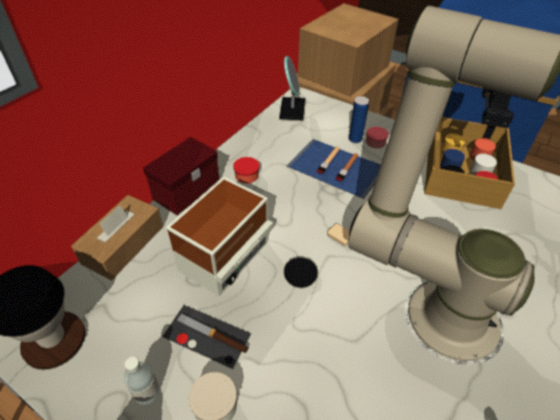

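View pics/wrist0.png

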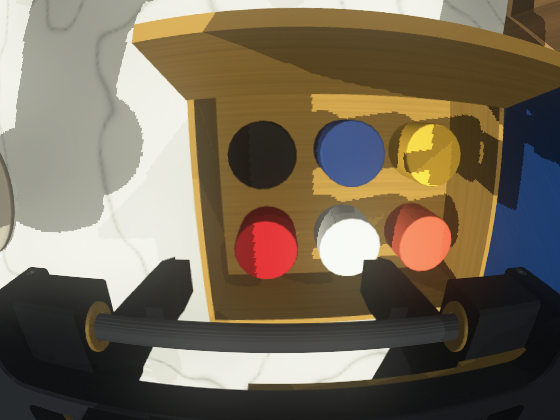

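```bash
cat > h.py <<'E'
import numpy as np,cv2,pickle
from scipy.spatial.transform import Rotation as R
def rot(q): return R.from_quat([q[1],q[2],q[3],q[0]])
def pts(c,uv,z=None):
    """pixels -> world; z plane height, or depth if None"""
    K=c["camera_matrix"];uv=np.atleast_2d(uv).astype(float)
    d=np.c_[(uv[:,0]-K[0,2])/K[0,0],(uv[:,1]-K[1,2])/K[1,1],np.ones(len(uv))]
    M=rot(c["attitude"]).as_matrix();dw=d@M.T;p=np.array(c["position"])
    if z is None:
        s=c["depth"][uv[:,1].astype(int),uv[:,0].astype(int)]
    else: s=(z-p[2])/dw[:,2]
    return p+dw*s[:,None]
def cloud(c):
    h,w=c["depth"].shape;u,v=np.meshgrid(np.arange(w),np.arange(h))
    P=pts(c,np.c_[u.ravel(),v.ravel()]).reshape(h,w,3);P[c["depth"]==0]=np.nan
    return P
def rect(P2):
    r=cv2.minAreaRect((P2*1000).astype(np.float32)); return r
def proj(c,X):
    M=rot(c["attitude"]).as_matrix();q=(np.atleast_2d(X)-c["position"])@M
    K=c["camera_matrix"];return np.c_[K[0,0]*q[:,0]/q[:,2]+K[0,2],K[1,1]*q[:,1]/q[:,2]+K[1,2]]
def st():
    from plant import robot
    s=robot.get_state();return s
E
python3 - <<'E'
from h import *
c=pickle.load(open("top0.pkl","rb"));P=cloud(c)
print("table z",P[300:330,60:200,2].mean(), )
f=c["frame"]
cv2.imwrite("pics/t_a.png",cv2.resize(f[140:300,120:280],None,fx=3.6,fy=3.6,interpolation=cv2.INTER_CUBIC))
cv2.imwrite("pics/t_b.png",cv2.resize(f[160:320,340:500],None,fx=3.6,fy=3.6,interpolation=cv2.INTER_CUBIC))
s=pickle.load(open("side0.pkl","rb"))
cv2.imwrite("pics/s_a.png",cv2.resize(s["frame"][160:380,130:330],None,fx=2.6,fy=2.6,interpolation=cv2.INTER_CUBIC))
# row profile over steriliser
for u in (217,):
    for v in range(155,240,2): print(v,P[v,u].round(3))
E
```

```text
table z nan
155 [ 0.779  0.201 -0.001]
157 [0.771 0.2   0.001]
159 [ 0.767  0.201 -0.006]
161 [ 0.758  0.2   -0.   ]
163 [ 0.751  0.2   -0.   ]
165 [0.69  0.174 0.181]
167 [0.684 0.173 0.182]
169 [0.678 0.173 0.18 ]
171 [0.672 0.173 0.182]
173 [0.667 0.173 0.18 ]
175 [0.66  0.172 0.184]
177 [0.655 0.173 0.18 ]
179 [0.649 0.172 0.183]
181 [0.643 0.172 0.183]
183 [0.636 0.171 0.186]
185 [0.631 0.171 0.184]
187 [0.626 0.171 0.183]
189 [0.62  0.171 0.184]
191 [0.614 0.17  0.185]
193 [0.609 0.171 0.183]
195 [0.603 0.17  0.184]
197 [0.597 0.17  0.185]
199 [0.592 0.17  0.181]
201 [0.586 0.17  0.184]
203 [0.579 0.169 0.188]
205 [0.575 0.17  0.18 ]
207 [nan nan nan]
209 [0.564 0.169 0.181]
211 [0.558 0.169 0.183]
213 [0.552 0.168 0.186]
215 [0.546 0.168 0.186]
217 [0.541 0.168 0.184]
219 [0.541 0.173 0.147]
221 [0.542 0.178 0.109]
223 [0.537 0.179 0.1  ]
225 [0.532 0.179 0.094]
227 [0.526 0.178 0.099]
229 [ 0.534  0.192 -0.002]
231 [0.527 0.191 0.002]
233 [ 0.522  0.192 -0.002]
235 [ 0.515  0.191 -0.001]
237 [0.509 0.191 0.001]
239 [ 0.503  0.191 -0.005]
```

View pics/t_a.png

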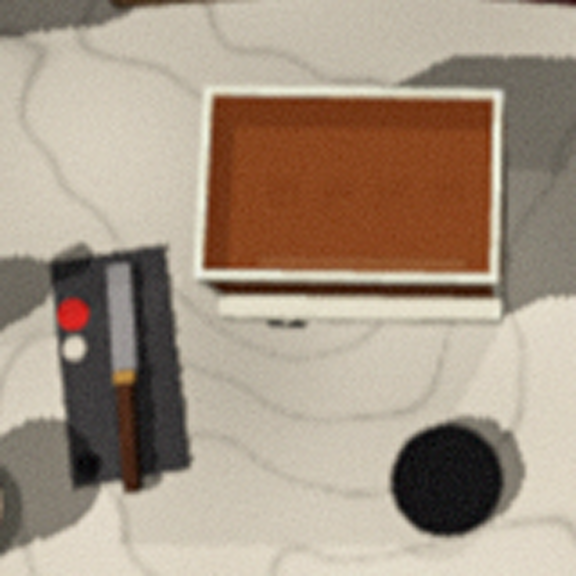

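View pics/t_b.png

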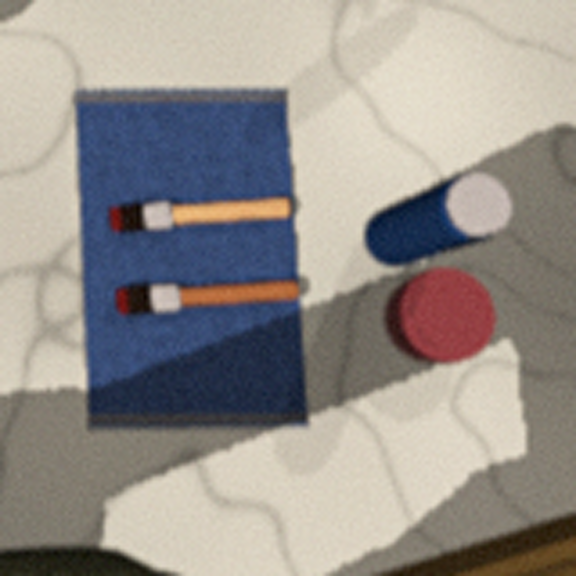

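View pics/s_a.png

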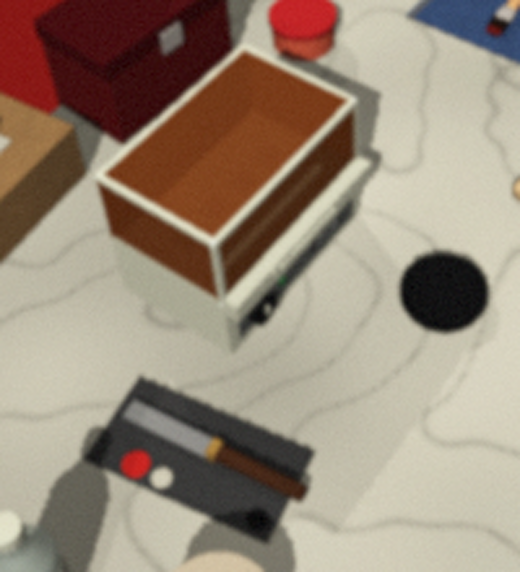

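Run:
```python
from h import *
c=pickle.load(open("top0.pkl","rb"));P=cloud(c);f=c["frame"];Z=P[...,2]
hsv=cv2.cvtColor(f,cv2.COLOR_BGR2HSV)
def sub(u0,u1,v0,v1):
    m=np.zeros(Z.shape,bool);m[v0:v1,u0:u1]=1;return m
m=sub(160,270,155,235)&(Z>.165)&(Z<.2)
uv=np.argwhere(m)[:,::-1];r=rect(pts(c,uv,.184)[:,:2]);print("hood top (expect 150x230ish)",r)
# corners from picture
cr=np.array([(204,87),(503,90),(501,286),(195,282)])/3.6+[120,140]
q=pts(c,cr,.184);print(q.round(4),np.linalg.norm(q[0]-q[1]),np.linalg.norm(q[1]-q[2]), q.mean(0))
fl=np.array([(219,297),(501,302),(500,320),(219,316)])/3.6+[120,140]
q=pts(c,fl,.0975);print("flange",q.round(4),q.mean(0),np.linalg.norm(q[0]-q[1]),np.linalg.norm(q[1]-q[2]))
d=q[0]-q[1];print("yaw",np.degrees(np.arctan2(-d[0],d[1])))
# spatula
sp=np.array([(119,264),(124,372),(125,385),(133,490)])/3.6+[120,140]
q=pts(c,sp[:2],.008);print("blade",q.round(4));q2=pts(c,sp[2:],.017);print("handle",q2.round(4),np.linalg.norm(q[0]-q2[1]))
pa=np.array([(51,262),(164,246),(189,467),(73,488)])/3.6+[120,140]
q=pts(c,pa,.003);print("palette",q.round(4),q.mean(0))
for a in ([(110,219),(292,208)],[(117,300),(299,291)]):
    q=pts(c,np.array(a)/3.6+[340,160],.015);print("brush tip,foot",q.round(4),np.linalg.norm(q[0]-q[1]),"depth z",pts(c,(np.array(a)*.7+np.array(a)[::-1]*.3)/3.6+[340,160])[:,2])
for n,(u,v),z in (("tubA",(325,156),.05),("compact",(244,273),.02),("sponge",(304,282),.022),("powder",(102,282),.065),("hairspray",(472,217),.17),("tubB",(463,247),.045),("remover",(76,230),.15)):
    print(n,pts(c,[(u,v)],z).round(3),pts(c,[(u,v)]).round(3))
```

```text
hood top (expect 150x230ish) ((614.8521118164062, 172.26300048828125), (153.95425415039062, 231.74322509765625), 0.7083756923675537)
[[0.6896 0.2863 0.184 ]
 [0.6905 0.0535 0.184 ]
 [0.5353 0.0522 0.184 ]
 [0.5356 0.2847 0.184 ]] 0.23272757902822028 0.15514280167252065 [0.61274401 0.16918108 0.184     ]
flange [[0.5381 0.2852 0.0975]
 [0.5367 0.0551 0.0975]
 [0.5219 0.0557 0.0975]
 [0.5224 0.2844 0.0975]] [0.52975533 0.1701124  0.0975    ] 0.23007457889404426 0.014881278487623288
yaw -0.33085592427894933
blade [[0.5806 0.3942 0.008 ]
 [0.4856 0.3838 0.008 ]]
handle [[0.4734 0.3797 0.017 ]
 [0.3842 0.3672 0.017 ]] 0.19844974116551875
palette [[0.5826 0.4554 0.003 ]
 [0.5982 0.3571 0.003 ]
 [0.4048 0.3243 0.003 ]
 [0.3858 0.4224 0.003 ]] [0.49282645 0.38979282 0.003     ]
brush tip,foot [[ 0.5639 -0.2927  0.015 ]
 [ 0.5756 -0.4534  0.015 ]] 0.1610945680948678 depth z [0.0163886  0.01573476]
brush tip,foot [[ 0.4927 -0.2968  0.015 ]
 [ 0.5024 -0.4558  0.015 ]] 0.15932507757143138 depth z [0.0129342  0.01444731]
tubA [[ 0.764 -0.147  0.05 ]] [[ 0.762 -0.146  0.055]]
compact [[0.396 0.102 0.02 ]] [[0.396 0.101 0.021]]
sponge [[ 0.371 -0.082  0.022]] [[ 0.371 -0.082  0.027]]
powder [[0.364 0.514 0.065]] [[0.364 0.514 0.065]]
hairspray [[ 0.552 -0.542  0.17 ]] [[ 0.553 -0.544  0.167]]
tubB [[ 0.481 -0.567  0.045]] [[ 0.481 -0.566  0.047]]
remover [[0.505 0.565 0.15 ]] [[0.507 0.571 0.137]]
```

```bash
cat >> h.py <<'E'
def plan(pos,axx,axy,s=None):
    """target TCP pos, tool x & y axes (world). prints tool-frame rotvec (6deg units) and translation both before and after rotating"""
    s=s or st();T=rot(s["eef_rot"]);x=np.array(axx,float);y=np.array(axy,float);y/=np.linalg.norm(y)
    x-=x@y*y;x/=np.linalg.norm(x);M=R.from_matrix(np.c_[x,y,np.cross(x,y)])
    rv=(T.inv()*M).as_rotvec(degrees=True)/6;d=(np.array(pos)-s["tcp_pos"])*1000
    print("rotvec u",rv.round(2),"|",np.linalg.norm(rv).round(2)," trans now-frame",(T.inv().apply(d)).round(1)," after-rot",(M.inv().apply(d)).round(1)," world",d.round(1))
def show():
    s=st();M=rot(s["eef_rot"]).as_matrix();print("t",round(s["clock"],2),"tcp",s["tcp_pos"].round(4),"x",M[:,0].round(3),"y",M[:,1].round(3),"z",M[:,2].round(3),"q",s["joint_positions"].round(2),"F",s["contact_force"].round(2),"gap",round(s["finger_gap"],4))
E
python3 - <<'E'
from h import *
show()
a=np.radians(7.8);plan([.467,.379,.2],[np.cos(a),np.sin(a),0],[0,0,-1]);plan([.467,.379,.2],[-np.cos(a),-np.sin(a),0],[0,0,-1])
E
```

```text
t 0.15 tcp [ 0.1399 -0.5058  0.2383] x [-0.964 -0.267 -0.   ] y [-0.     0.001 -1.   ] z [ 0.267 -0.964 -0.001] q [-1.52  0.31  1.5   0.    1.33 -0.22] F [0.46 0.4  0.66] gap 0.0882
rotvec u [-0.000e+00 -2.872e+01 -1.000e-02] | 28.72  trans now-frame [-551.1   39.1 -765.6]  after-rot [444.2  38.3 832.3]  world [327.1 884.8 -38.3]
rotvec u [ 0.01  1.28 -0.  ] | 1.28  trans now-frame [-551.1   39.1 -765.6]  after-rot [-444.2   38.3 -832.3]  world [327.1 884.8 -38.3]
```

servo_tool --pt "0 -5 0 0 -1 0" --pt "0 -5 0 0 -1 0" --pt "0 -5 0 0 -1 0" --pt "0 -5 0 0 -1 0" --pt "0 -5 0 0 -1 0" --pt "0 -5 0 0 -1 0" --pt "0 -5 0 0 -1 0" --pt "0 -5 0 0 -1 0" --pt "0 -5 0 0 -1 0" --pt "0 -5 0 0 -1 0" --pt "0 -5 0 0 -1 0" --pt "0 -5 0 0 -1 0"

```text
clock: 1.15
tcp_pos: [0.1399, -0.5059, 0.2987]
eef_rot: [0.49, -0.49, 0.51, -0.51]
contact_force: [-0.3, -0.5, -0.9]
finger_gap: 0.0881
```

Run:
```python
from h import *
show()
plan([.40,0,.3],[0,-1,0],[0,0,-1])
```

```text
t 1.15 tcp [ 0.1399 -0.5059  0.2987] x [-0.039 -0.999 -0.001] y [ 0.     0.001 -1.   ] z [ 0.999 -0.039 -0.   ] q [-1.52  0.28  1.39  0.    1.48 -1.49] F [-0.34 -0.45 -0.87] gap 0.0881
rotvec u [ 0.   -0.37 -0.01] | 0.37  trans now-frame [-515.7   -1.   240.1]  after-rot [-505.9   -1.3  260.1]  world [260.1 505.9   1.3]
```

servo_tool --pt "-36 0 22 0 0 0" --pt "-36 0 22 0 0 0" --pt "-36 0 22 0 0 0" --pt "-36 0 22 0 0 0" --pt "-36 0 22 0 0 0" --pt "-36 0 22 0 0 0" --pt "-36 0 22 0 0 0" --pt "-36 0 22 0 0 0" --pt "-36 0 22 0 0 0" --pt "-36 0 22 0 0 0" --pt "-36 0 10 0 0 0" --pt "-36 0 10 0 0 0"

```text
clock: 2.15
tcp_pos: [0.3963, -0.0874, 0.2986]
eef_rot: [0.489, -0.489, 0.511, -0.511]
contact_force: [0.5, 0.4, -0.4]
finger_gap: 0.0882
```

servo_tool --pt "-36 0 10 0 0 0" --pt "-36 0 10 0 0 0" --pt "-36 0 10 0 0 0" --pt "-36 0 10 0 0 0" --pt "-36 0 10 0 0 0" --pt "-36 0 0 0 0 0" --pt "-36 0 0 0 0 0" --pt "-36 0 0 0 0 0" --pt "-36 0 0 0 0 0" --pt "-36 0 0 0 0 0" --pt "-36 0 0 0 0 0" --pt "-36 0 0 0 0 0"

```text
clock: 3.15
tcp_pos: [0.4646, 0.3418, 0.2985]
eef_rot: [0.489, -0.489, 0.511, -0.511]
contact_force: [0.9, -0.2, 0.1]
finger_gap: 0.088
```

servo_tool --pt "0 0 0 0 -1 0" --pt "0 0 0 0 -1 0" --pt "0 0 0 0 -1 0" --pt "0 0 0 0 -1 0" --pt "0 0 0 0 -1 0" --pt "0 0 0 0 -1 0" --pt "0 0 0 0 -1 0" --pt "0 0 0 0 -1 0" --pt "0 0 0 0 -1 0" --pt "0 0 0 0 -1 0" --pt "0 0 0 0 -1 0" --pt "0 0 0 0 -1 0"

```text
clock: 4.15
tcp_pos: [0.4649, 0.3399, 0.2984]
eef_rot: [-0.696, 0.696, -0.124, 0.124]
contact_force: [0.9, 1.1, 0.5]
finger_gap: 0.0879
```

Run:
```python
from h import *
show()
a=np.radians(7.8);plan([.467,.379,.12],[np.cos(a),np.sin(a),0],[0,0,-1])
```

```text
t 4.15 tcp [0.4649 0.3399 0.2984] x [ 0.938 -0.346 -0.   ] y [-0.001 -0.    -1.   ] z [ 0.346  0.938 -0.   ] q [ 0.43  0.4   1.23 -0.    1.52 -0.79] F [0.93 1.06 0.51] gap 0.0879
rotvec u [ 0.   -4.67 -0.01] | 4.67  trans now-frame [-11.5 178.4  37.5]  after-rot [  7.3 178.4  38.5]  world [   2.1   39.1 -178.4]
```

servo_tool --pt "0 0 0 0 -0.93 0" --pt "0 0 0 0 -0.93 0" --pt "0 0 0 0 -0.93 0" --pt "0 0 0 0 -0.94 0" --pt "0 0 0 0 -0.94 0" --pt "4 30 20 0 0 0" --pt "3 30 18 0 0 0" --pt "0 30 0 0 0 0" --pt "0 20 0 0 0 0" --pt "0 0 0 0 0 0"

```text
clock: 4.98
tcp_pos: [0.4653, 0.3778, 0.184]
eef_rot: [-0.704, 0.707, 0.044, -0.049]
contact_force: [-0.7, 0.8, -0.2]
finger_gap: 0.0881
```

Run:
```python
from h import *
from plant import robot
show()
c=robot.read_camera("wrist");cv2.imwrite("pics/w1.png",c["frame"]);pickle.dump(c,open("w1.pkl","wb"));print(c["position"],c["attitude"])
```

```text
t 4.98 tcp [0.4653 0.3778 0.184 ] x [ 0.991  0.13  -0.008] y [-0.007 -0.004 -1.   ] z [-0.131  0.991 -0.003] q [ 0.49  0.52  1.33 -0.    1.29 -1.21] F [-0.72  0.82 -0.25] gap 0.0881
[0.39063738 0.36810939 0.32993443] [0.09744182 0.65176783 0.74423788 0.10869117]
```

View pics/w1.png

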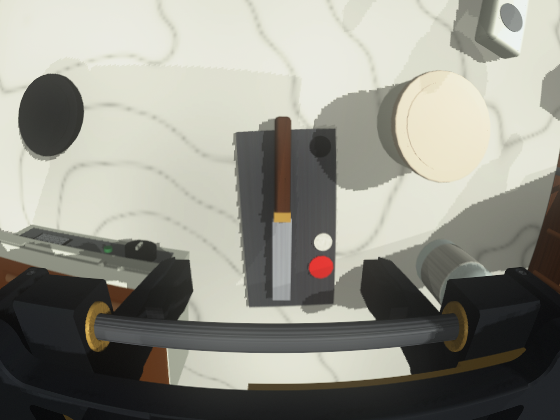

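```bash
cat >> h.py <<'E'
def fpts(c,uv,z):
    K=c["camera_matrix"];uv=np.atleast_2d(uv).astype(float)
    a=(uv-K[:2,2])/K[0,0];r=np.linalg.norm(a,axis=1)+1e-12
    d=np.c_[a*(np.sin(r)/r)[:,None],np.cos(r)];dw=d@rot(c["attitude"]).as_matrix().T;p=np.array(c["position"])
    return p+dw*((z-p[2])/dw[:,2])[:,None]
E
python3 - <<'E'
from h import *
c=pickle.load(open("w1.pkl","rb"));show()
print(fpts(c,[(283,117),(283,213)],.017).round(4)); print(fpts(c,[(282,222),(282,300)],.011).round(4))
print(fpts(c,[(235,134),(335,129),(335,304),(250,306)],.003).round(4))
E
```

```text
t 5.03 tcp [0.4663 0.3782 0.1871] x [ 0.991  0.13  -0.004] y [-0.004 -0.002 -1.   ] z [-0.13   0.991 -0.001] q [ 0.49  0.52  1.33  0.    1.3  -1.21] F [-0.72 -0.19  0.47] gap 0.0882
[[0.3852 0.3728 0.017 ]
 [0.4791 0.3856 0.017 ]]
[[0.4904 0.3863 0.011 ]
 [0.5827 0.3991 0.011 ]]
[[0.4078 0.3277 0.003 ]
 [0.3891 0.4263 0.003 ]
 [0.5859 0.4632 0.003 ]
 [0.6011 0.3637 0.003 ]]
```

Run:
```python
from h import *
a=np.radians(7.7);plan([.475,.383,.006],[np.cos(a),np.sin(a),0],[0,0,-1])
```

```text
rotvec u [ 0.01 -0.04 -0.04] | 0.05  trans now-frame [ 10.  181.    3.9]  after-rot [  9.3 181.1   3.6]  world [   8.7    4.8 -181.1]
```

servo_tool --pt "5 30 2 0 0 0" --pt "5 30 2 0 0 0" --pt "0 30 0 0 0 0" --pt "0 30 0 0 0 0" --pt "0 20 0 0 0 0" --pt "0 10 0 0 0 0" --pt "0 0 0 0 0 0" --pt "0 0 0 0 0 0" --pt "0 0 0 0 0 0" --hand 0.5

```text
clock: 5.78
tcp_pos: [0.4775, 0.3843, 0.041]
eef_rot: [0.706, -0.705, -0.047, 0.045]
contact_force: [0.3, 0.6, 0.6]
finger_gap: 0.0442
```

Run:
```python
from h import *
from plant import robot
show()
a=np.radians(7.7);plan([.475,.383,.006],[np.cos(a),np.sin(a),0],[0,0,-1])
c=robot.read_camera("wrist");cv2.imwrite("pics/w2.png",c["frame"])
```

```text
t 5.78 tcp [0.4775 0.3843 0.041 ] x [0.991 0.13  0.003] y [ 0.003  0.002 -1.   ] z [-0.13   0.991  0.001] q [ 0.49  0.71  1.43  0.    1.   -1.21] F [0.28 0.6  0.64] gap 0.0442
rotvec u [-0.01 -0.04  0.03] | 0.05  trans now-frame [-2.8 35.  -1.1]  after-rot [-2.7 35.  -1. ]  world [ -2.5  -1.3 -35. ]
```

View pics/w2.png

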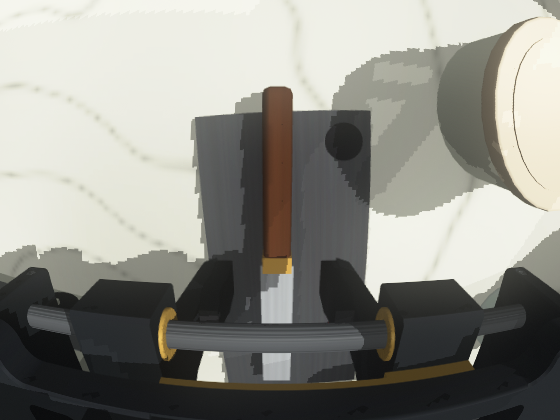

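servo_tool --pt "-1 15 0 0 0 0" --pt "-1 12 0 0 0 0" --pt "0 5 0 0 0 0" --pt "0 2.5 0 0 0 0" --pt "0 0 0 0 0 0" --pt "0 0 0 0 0 0"

```text
clock: 6.33
tcp_pos: [0.4747, 0.3837, 0.0047]
eef_rot: [0.706, -0.706, -0.046, 0.046]
contact_force: [0.3, -0.1, 0.0]
finger_gap: 0.044
```

servo_tool --pt "0 0 0 0 0 0" --pt "0 0 0 0 0 0" --pt "0 0 0 0 0 0" --pt "0 0 0 0 0 0" --pt "0 0 0 0 0 0" --pt "0 0 0 0 0 0" --hand 0

```text
clock: 6.83
tcp_pos: [0.4745, 0.3836, 0.0044]
eef_rot: [0.706, -0.706, -0.046, 0.046]
contact_force: [-0.0, -0.4, 1.5]
finger_gap: 0.0155
```

Run:
```python
from h import *
show()
```

```text
t 6.83 tcp [0.4745 0.3836 0.0044] x [0.991 0.13  0.   ] y [ 0.  0. -1.] z [-0.13   0.991  0.   ] q [ 0.49  0.76  1.45  0.    0.93 -1.21] F [-0.   -0.35  1.46] gap 0.0155
```

servo_tool --pt "0 -10 0 0 0 0" --pt "0 -25 0 0 0 0" --pt "0 -30 0 0 0 0" --pt "0 -30 0 0 0 0" --pt "0 -15 0 0 0 0" --pt "-20 0 0 0 0.64 0" --pt "-20 0 0 0 0.64 0" --pt "-20 0 -15 0 0 0" --pt "-10 0 -30 0 0 0" --pt "0 0 -30 0 0 0" --pt "0 0 -30 0 0 0" --pt "0 0 -30 0 0 0"

```text
clock: 7.83
tcp_pos: [0.4038, 0.2436, 0.115]
eef_rot: [0.707, -0.707, 0.001, -0.001]
contact_force: [0.9, -0.6, -0.7]
finger_gap: 0.0159
```

Run:
```python
from h import *
show();plan([.385,.170,.115],[1,0,0],[0,0,-1])
```

```text
t 7.83 tcp [0.4038 0.2436 0.115 ] x [ 1.    -0.003  0.001] y [ 0.001  0.    -1.   ] z [0.003 1.    0.   ] q [ 0.29  0.34  1.81 -0.    0.98 -1.27] F [ 0.86 -0.65 -0.7 ] gap 0.0159
rotvec u [-0.   -0.03  0.01] | 0.03  trans now-frame [-18.6  -0.1 -73.7]  after-rot [-18.8  -0.  -73.6]  world [-18.8 -73.6   0. ]
```

servo_tool --pt "-10 0 -25 0 0 0" --pt "-9 0 -25 0 0 0" --pt "0 0 -20 0 0 0" --pt "0 0 0 0 0 0" --pt "0 0 0 0 0 0" --pt "0 0 0 0 0 0"

```text
clock: 8.33
tcp_pos: [0.3852, 0.1753, 0.1147]
eef_rot: [0.707, -0.707, 0.001, -0.002]
contact_force: [0.5, 0.6, -0.2]
finger_gap: 0.0156
```

Run:
```python
from h import *
from plant import robot
show();plan([.385,.170,.115],[1,0,0],[0,0,-1])
for n in ("top","side","wrist"):
    c=robot.read_camera(n);pickle.dump(c,open(n+"3.pkl","wb"));f=c["frame"]
    if n=="top": f=cv2.resize(f[150:310,150:310],None,fx=3.6,fy=3.6,interpolation=cv2.INTER_CUBIC)
    if n=="side": f=cv2.resize(f[160:360,150:350],None,fx=2.9,fy=2.9,interpolation=cv2.INTER_CUBIC)
    cv2.imwrite(f"pics/{n}3.png",f)
```

```text
t 8.33 tcp [0.3852 0.1753 0.1147] x [ 1.    -0.004  0.001] y [ 0.001  0.    -1.   ] z [0.004 1.    0.   ] q [ 0.15  0.25  1.95  0.    0.94 -1.42] F [ 0.53  0.61 -0.22] gap 0.0156
rotvec u [-0.   -0.03  0.01] | 0.04  trans now-frame [-0.2 -0.3 -5.3]  after-rot [-0.2 -0.3 -5.3]  world [-0.2 -5.3  0.3]
```

View pics/top3.png

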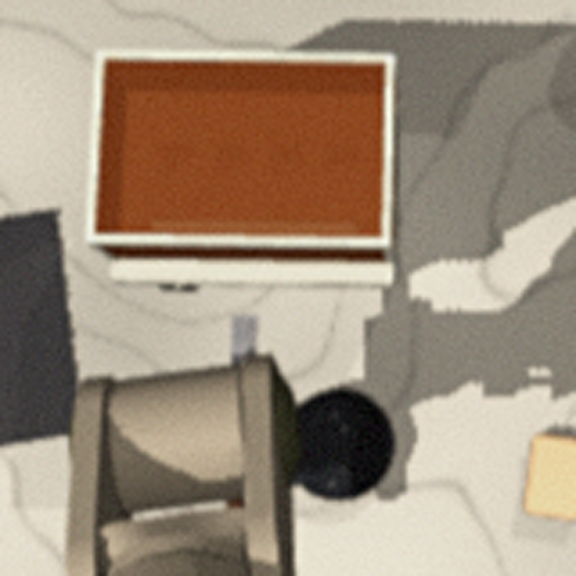

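View pics/side3.png

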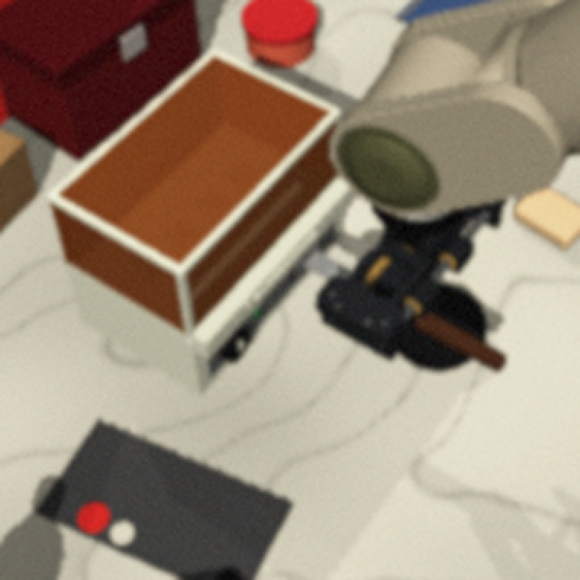

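View pics/wrist3.png

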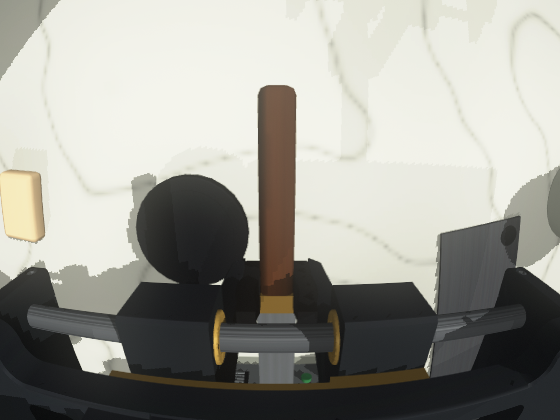

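Run:
```python
from h import *
c=pickle.load(open("top3.pkl","rb"));s=pickle.load(open("side3.pkl","rb"))
uv=np.array([(232,316),(257,318),(244,316.5)])/3.6+150
print(pts(c,uv,.1203).round(4))
f=s["frame"];cv2.imwrite("pics/s3z.png",cv2.resize(f[205:305,200:300],None,fx=6,fy=6,interpolation=cv2.INTER_CUBIC))
fl=np.array([(110,258),(393,265),(392,284),(110,279)])/3.6+150
q=pts(c,fl,.0975);print(q.round(4),q.mean(0))
```

```text
[[0.4912 0.1817 0.1203]
 [0.4899 0.1618 0.1203]
 [0.4909 0.1722 0.1203]]
[[0.5405 0.2862 0.0975]
 [0.5376 0.0552 0.0975]
 [0.5219 0.0557 0.0975]
 [0.5232 0.2853 0.0975]] [0.53078269 0.17056597 0.0975    ]
```

View pics/s3z.png

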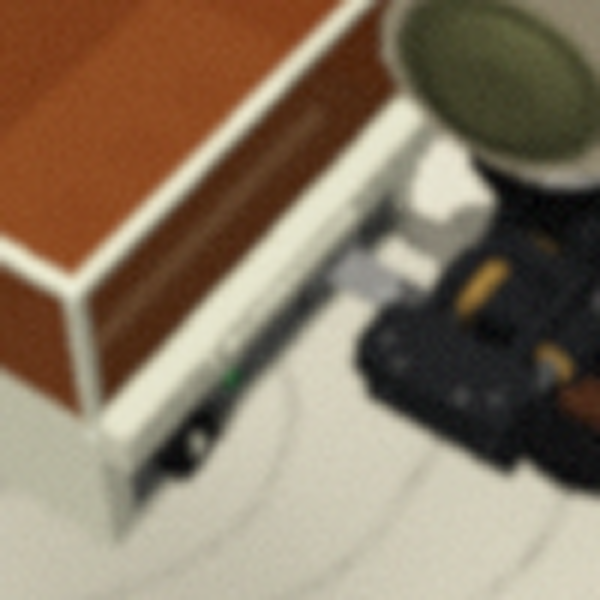

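Run:
```python
from h import *
c=pickle.load(open("top3.pkl","rb"));s=pickle.load(open("side3.pkl","rb"))
for z in (.112,.116,.12,.124):
    q=pts(c,np.array([(232,316),(257,318)])/3.6+150,z); print(z,q.round(4)[:,:2].tolist(),((proj(s,q)-[200,205])*6).round(1).tolist())
print("flange near bottom-left/top corner at top view", ((proj(s,[[.5215,.285,.0975],[.5215,.285,.0925],[.5215,.12,.0975]])-[200,205])*6).round(1))
```

```text
0.112 [[0.4923, 0.1829], [0.4909, 0.1628]] [[332.8, 287.5], [362.2, 259.0]]
0.116 [[0.4918, 0.1823], [0.4904, 0.1623]] [[334.2, 281.4], [363.6, 252.9]]
0.12 [[0.4913, 0.1818], [0.4899, 0.1618]] [[335.7, 275.3], [365.0, 246.9]]
0.124 [[0.4908, 0.1812], [0.4894, 0.1613]] [[337.1, 269.1], [366.4, 240.8]]
flange near bottom-left/top corner at top view [[134.9 436.8]
 [135.9 443.7]
 [362.5 188.7]]
```

servo_tool --pt "0 15 -2 0 0 0" --pt "0 12 0 0 0 0" --pt "0 4.5 0 0 0 0" --pt "10 0 0 0 0 0" --pt "10 0 0 0 0 0" --pt "4 0 0 0 0 0" --pt "0 0 0 0 0 0" --pt "0 0 0 0 0 0" --pt "0 0 0 0 0 0"

```text
clock: 9.23
tcp_pos: [0.4084, 0.1729, 0.0827]
eef_rot: [-0.707, 0.707, -0.001, 0.001]
contact_force: [1.1, -0.3, -0.8]
finger_gap: 0.0157
```

Run:
```python
from h import *
from plant import robot
show()
for n in ("side",):
    c=robot.read_camera(n);pickle.dump(c,open(n+"4.pkl","wb"));f=c["frame"]
    cv2.imwrite(f"pics/{n}4.png",cv2.resize(f[205:305,200:300],None,fx=6,fy=6,interpolation=cv2.INTER_CUBIC))
```

```text
t 9.23 tcp [0.4084 0.1729 0.0827] x [ 1.    -0.003 -0.   ] y [-0. -0. -1.] z [ 0.003  1.    -0.   ] q [ 0.14  0.34  1.92  0.    0.88 -1.43] F [ 1.08 -0.33 -0.76] gap 0.0157
```

View pics/side4.png

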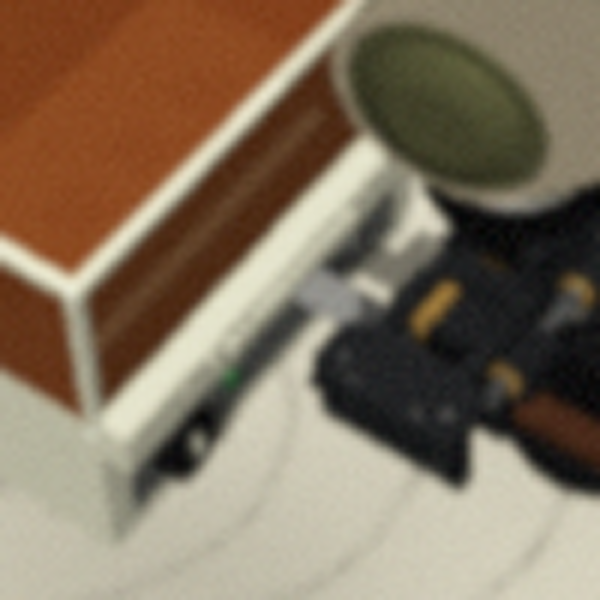

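servo_tool --pt "4 -0.5 0 0 0 0" --pt "4 0 0 0 0 0" --pt "4 0 0 0 0 0" --pt "4 0 0 0 0 0" --pt "0 0 0 0 0 0" --pt "0 0 0 0 0 0"

```text
clock: 9.78
tcp_pos: [0.425, 0.1726, 0.0831]
eef_rot: [-0.707, 0.707, -0.001, 0.001]
contact_force: [-0.4, -1.0, -0.7]
finger_gap: 0.0158
```

Run:
```python
from h import *
from plant import robot
show()
for n in ("side","top"):
    c=robot.read_camera(n);pickle.dump(c,open(n+"5.pkl","wb"));f=c["frame"]
    f=f[205:305,200:300] if n=="side" else f[190:290,170:270]
    cv2.imwrite(f"pics/{n}5.png",cv2.resize(f,None,fx=6,fy=6,interpolation=cv2.INTER_CUBIC))
```

```text
t 9.78 tcp [0.425  0.1726 0.0831] x [ 1.    -0.004 -0.   ] y [-0. -0. -1.] z [ 0.004  1.    -0.   ] q [ 0.13  0.37  1.88  0.    0.89 -1.44] F [-0.44 -1.03 -0.73] gap 0.0158
```

View pics/side5.png

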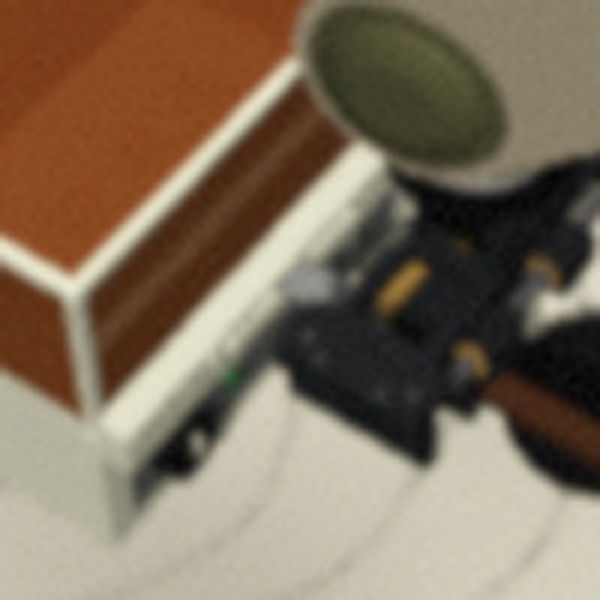

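View pics/top5.png

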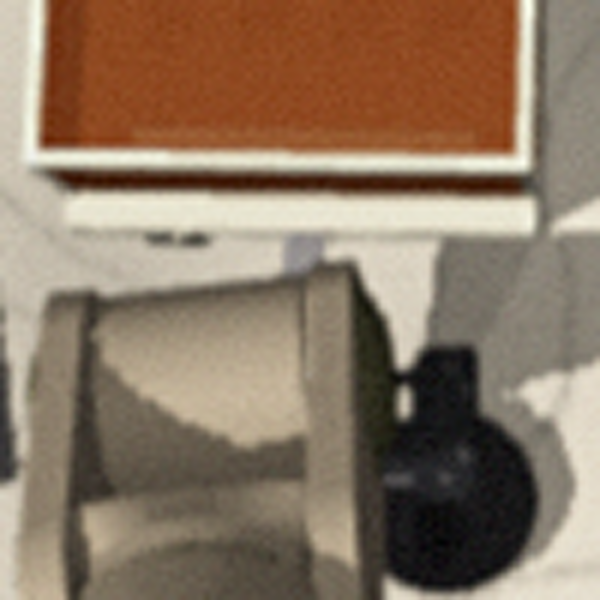

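servo_tool --pt "3 0 0 0 0 0" --pt "0 -2 0 0 0 0" --pt "0 -2 0 0 0 0" --pt "0 -3 0 0 0 0" --pt "0 -3 0 0 0 0" --pt "0 -3 0 0 0 0" --pt "0 -3 0 0 0 0" --pt "0 -3 0 0 0 0" --pt "0 -3 0 0 0 0"

```text
clock: 10.63
tcp_pos: [0.4279, 0.1727, 0.1055]
eef_rot: [0.707, -0.707, 0.001, -0.001]
contact_force: [1.4, -0.1, -3.0]
finger_gap: 0.0155
```

Run:
```python
from h import *
from plant import robot
show()
for n in ("side","top"):
    c=robot.read_camera(n);pickle.dump(c,open(n+"6.pkl","wb"));f=c["frame"]
    f=f[165:305,170:310] if n=="side" else f[150:290,150:290]
    cv2.imwrite(f"pics/{n}6.png",cv2.resize(f,None,fx=4.2,fy=4.2,interpolation=cv2.INTER_CUBIC))
```

```text
t 10.63 tcp [0.4279 0.1727 0.1055] x [ 1.    -0.004 -0.   ] y [-0.  0. -1.] z [0.004 1.    0.   ] q [ 0.13  0.34  1.85  0.    0.95 -1.44] F [ 1.41 -0.08 -2.98] gap 0.0155
```

View pics/side6.png

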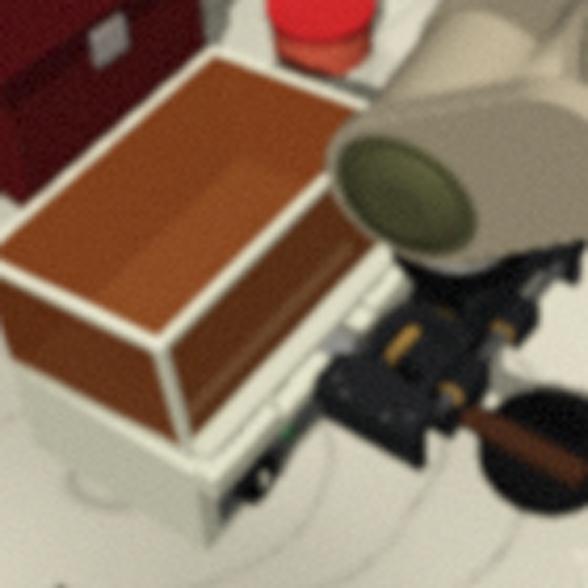

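View pics/top6.png

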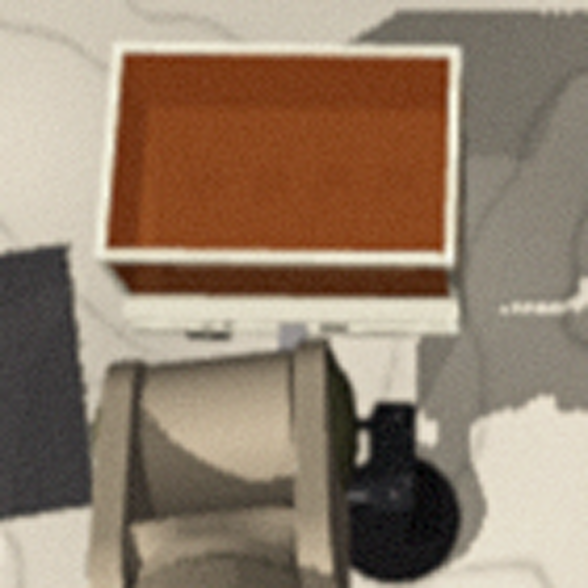

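servo_tool --pt "0.5 -4 0 0 0 0" --pt "0.5 -5 0 0 0 0" --pt "0.5 -5 0 0 0 0" --pt "1 -5 0 0 0 0" --pt "1 -5 0 0 0 0" --pt "1 -5 0 0 0 0" --pt "1 -5 0 0 0 0" --pt "1 -5 0 0 0 0" --pt "0 0 0 0 0 0"

```text
clock: 11.48
tcp_pos: [0.4349, 0.1727, 0.1452]
eef_rot: [0.707, -0.707, 0.001, -0.002]
contact_force: [-0.1, -1.1, -2.0]
finger_gap: 0.0154
```

```bash
cat > look.py <<'E'
from h import *
from plant import robot
import sys
i=sys.argv[1];show()
for n in ("side","top"):
    c=robot.read_camera(n);pickle.dump(c,open(n+i+".pkl","wb"));f=c["frame"]
    f=f[125:305,160:340] if n=="side" else f[130:310,130:310]
    cv2.imwrite(f"pics/{n}{i}.png",cv2.resize(f,None,fx=3.3,fy=3.3,interpolation=cv2.INTER_CUBIC))
E
python3 look.py 7
```

```text
t 11.48 tcp [0.4349 0.1727 0.1452] x [ 1.    -0.004  0.001] y [ 0.001  0.    -1.   ] z [0.004 1.    0.   ] q [ 0.13  0.29  1.79  0.    1.06 -1.44] F [-0.15 -1.06 -1.98] gap 0.0154
```

View pics/side7.png

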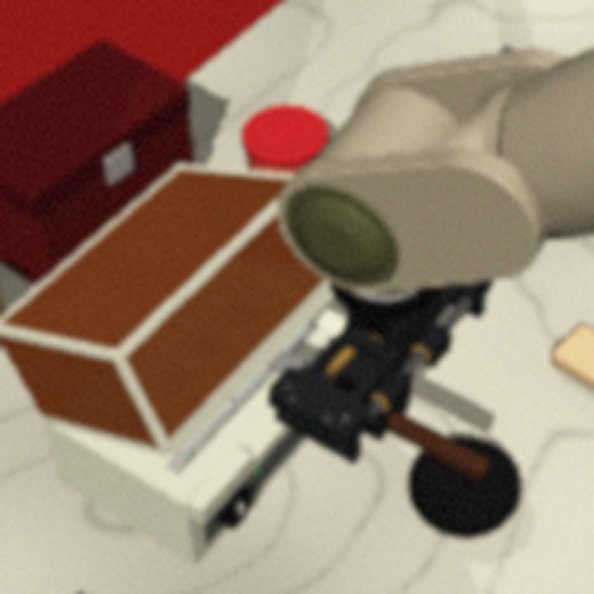

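View pics/top7.png

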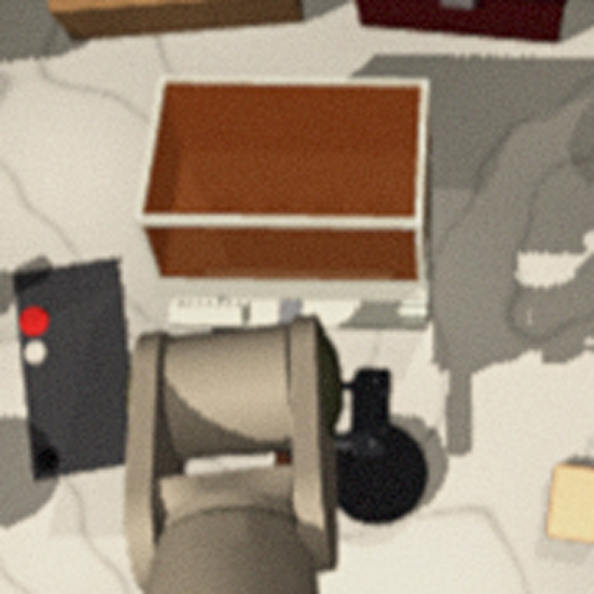

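servo_tool --pt "2 -5 0 0 0 0" --pt "2.5 -5 0 0 0 0" --pt "3 -5 0 0 0 0" --pt "3 -5 0 0 0 0" --pt "3.5 -5 0 0 0 0" --pt "3.5 -5 0 0 0 0" --pt "4 -4 0 0 0 0" --pt "4 -4 0 0 0 0" --pt "4 -4 0 0 0 0" --pt "4 -4 0 0 0 0" --pt "0 0 0 0 0 0"

```text
clock: 12.5
tcp_pos: [0.4691, 0.1725, 0.191]
eef_rot: [0.707, -0.707, 0.001, -0.002]
contact_force: [0.5, -0.5, -0.8]
finger_gap: 0.0156
```

```bash
python3 look.py 8
```

```text
t 12.5 tcp [0.4691 0.1725 0.191 ] x [ 1.    -0.004  0.002] y [ 0.002  0.    -1.   ] z [0.004 1.    0.   ] q [ 0.12  0.3   1.64 -0.    1.19 -1.45] F [ 0.54 -0.52 -0.75] gap 0.0156
```

View pics/side8.png

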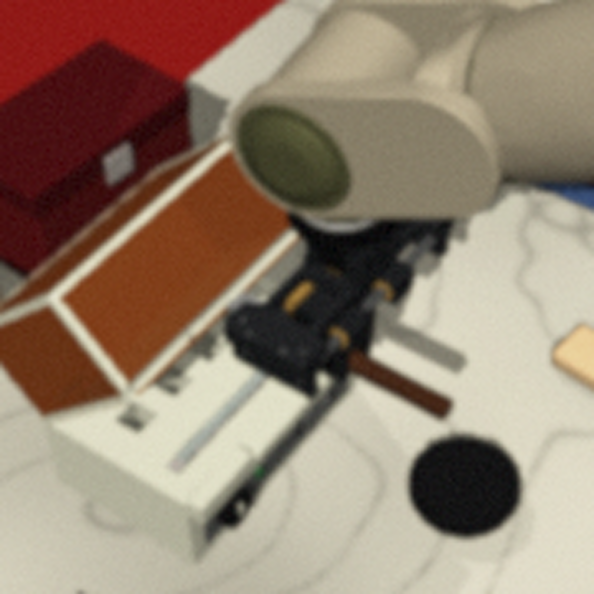

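View pics/top8.png

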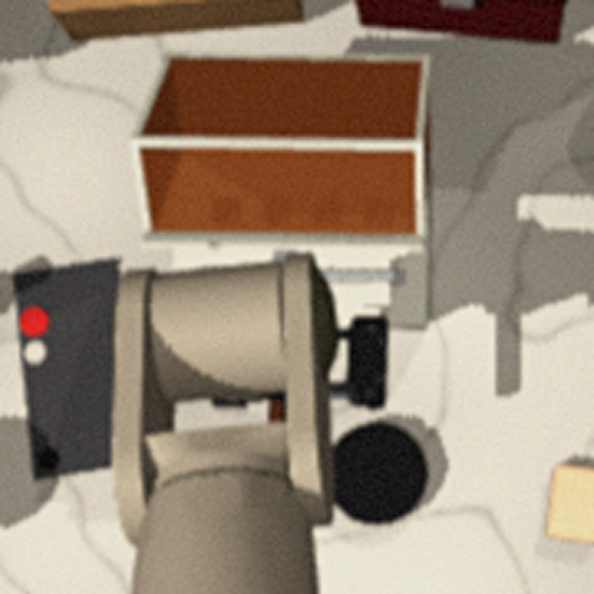

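servo_tool --pt "4 -3.5 0 0 0 0" --pt "4.5 -3.5 0 0 0 0" --pt "5 -3.5 0 0 0 0" --pt "5 -3 0 0 0 0" --pt "5 -3 0 0 0 0" --pt "5 -3 0 0 0 0" --pt "6 -2.5 0 0 0 0" --pt "6 -2.5 0 0 0 0" --pt "6 -2 0 0 0 0" --pt "6 -2 0 0 0 0" --pt "6 -1.5 0 0 0 0" --pt "0 0 0 0 0 0"

```text
clock: 13.6
tcp_pos: [0.5278, 0.1722, 0.2206]
eef_rot: [0.707, -0.707, 0.001, -0.002]
contact_force: [0.3, 0.4, 0.4]
finger_gap: 0.0159
```

```bash
python3 look.py 9
```

```text
t 13.6 tcp [0.5278 0.1722 0.2206] x [ 1.    -0.004  0.002] y [ 0.002  0.    -1.   ] z [0.004 1.    0.   ] q [ 0.1   0.39  1.43 -0.    1.31 -1.46] F [0.27 0.4  0.42] gap 0.0159
```

View pics/side9.png

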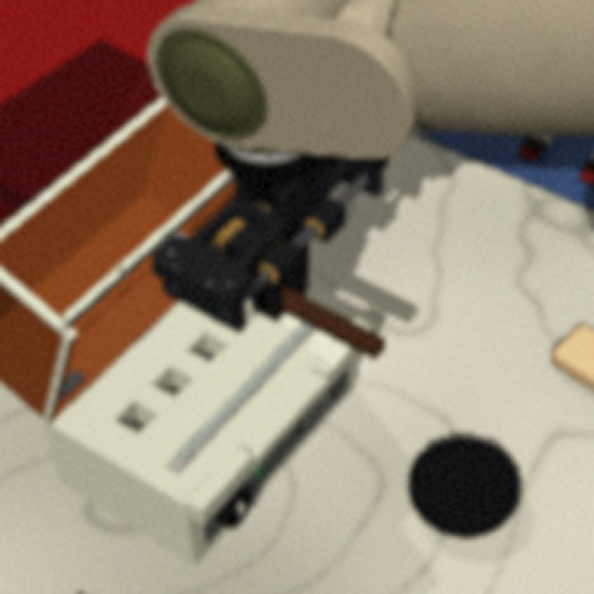

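View pics/top9.png

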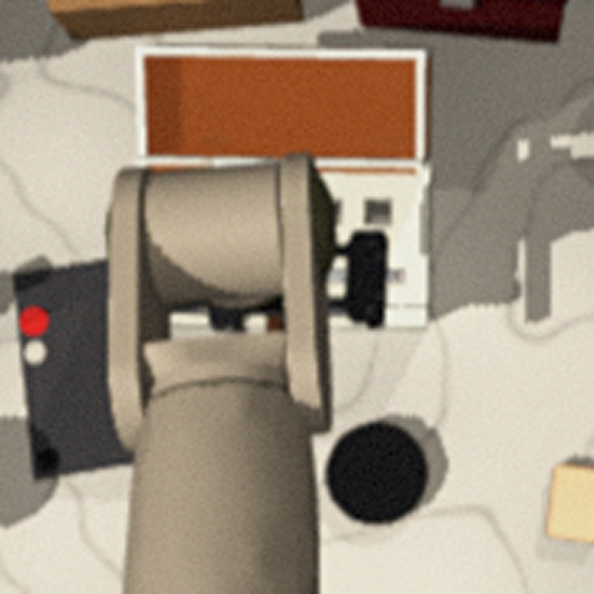

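servo_tool --pt "5 -1 0 0 0 0" --pt "5 -1 0 0 0 0" --pt "5 -1 0 0 0 0" --pt "5 -1 0 0 0 0" --pt "5 -1 0 0 0 0" --pt "5 -1 0 0 0 0" --pt "5 0 0 0 0 0" --pt "5 0 0 0 0 0" --pt "0 0 0 0 0 0"

```text
clock: 14.45
tcp_pos: [0.5675, 0.1721, 0.2261]
eef_rot: [0.707, -0.707, 0.001, -0.002]
contact_force: [2.3, -0.2, 1.1]
finger_gap: 0.0156
```

```bash
python3 look.py 10
```

```text
t 14.45 tcp [0.5675 0.1721 0.2261] x [ 1.    -0.004  0.001] y [ 0.001  0.    -1.   ] z [0.004 1.    0.   ] q [ 0.1   0.47  1.3  -0.    1.37 -1.47] F [ 2.29 -0.24  1.06] gap 0.0156
```

View pics/side10.png

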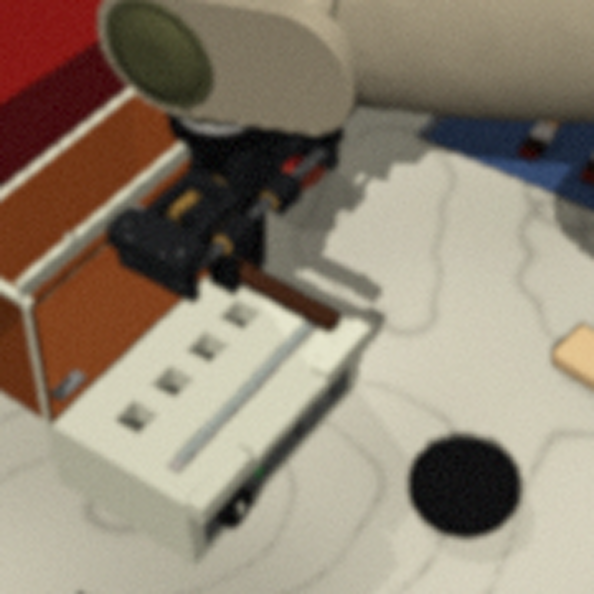

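View pics/top10.png

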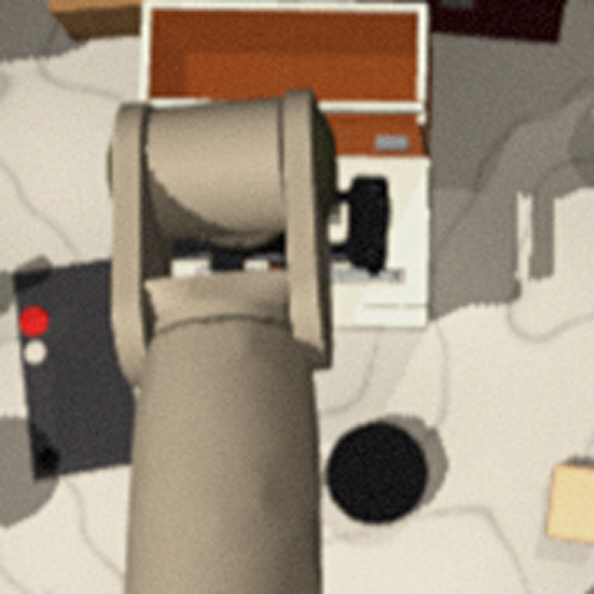

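servo_tool --pt "-15 0 0 0 0 0" --pt "-25 0 0 0 0 0" --pt "-30 0 0 0 0 0" --pt "-25 0 10 0 0 0" --pt "0 0 35 0 0 0" --pt "0 0 35 0 0 0" --pt "0 0 35 0 0 0" --pt "0 0 35 0 0 0" --pt "0 0 30 0 0 0" --pt "0 0 25 0 -0.64 0" --pt "0 20 0 0 -0.64 0" --pt "0 30 0 0 0 0"

```text
clock: 15.55
tcp_pos: [0.4721, 0.3792, 0.1771]
eef_rot: [0.706, -0.705, -0.049, 0.047]
contact_force: [0.7, -0.2, -0.8]
finger_gap: 0.0156
```

Run:
```python
from h import *
from plant import robot
show();a=np.radians(7.7);plan([.4745,.3836,.03],[np.cos(a),np.sin(a),0],[0,0,-1])
c=robot.read_camera("wrist");cv2.imwrite("pics/w11.png",c["frame"])
```

```text
t 15.55 tcp [0.4721 0.3792 0.1771] x [0.991 0.136 0.003] y [ 0.003  0.002 -1.   ] z [-0.136  0.991  0.001] q [ 0.48  0.54  1.33  0.    1.27 -1.22] F [ 0.66 -0.2  -0.83] gap 0.0156
rotvec u [-0.01  0.02  0.03] | 0.04  trans now-frame [  2.4 147.2   3.8]  after-rot [  2.9 147.1   4. ]  world [   2.4    4.4 -147.1]
```

View pics/w11.png

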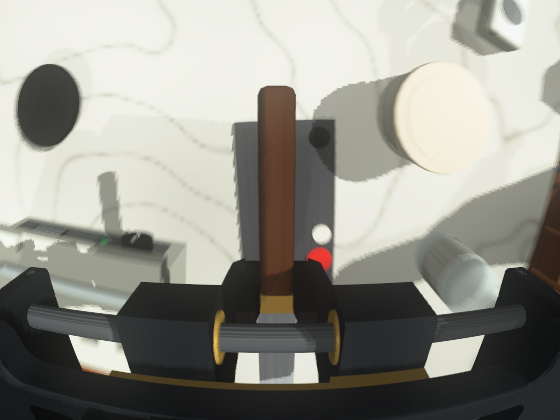

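servo_tool --pt "2 30 4 0 0 0" --pt "0 35 0 0 0 0" --pt "0 35 0 0 0 0" --pt "0 25 0 0 0 0" --pt "0 15 0 0 0 0" --pt "0 5 0 0 0 0" --pt "0 0 0 0 0 0" --pt "0 0 0 0 0 0" --pt "0 0 0 0 0 0"

```text
clock: 16.35
tcp_pos: [0.4742, 0.3821, 0.0328]
eef_rot: [0.706, -0.705, -0.047, 0.045]
contact_force: [0.4, -0.7, -0.1]
finger_gap: 0.0155
```

Run:
```python
from h import *
show();a=np.radians(7.7);plan([.4745,.3836,.005],[np.cos(a),np.sin(a),0],[0,0,-1])
```

```text
t 16.35 tcp [0.4742 0.3821 0.0328] x [0.992 0.13  0.002] y [ 0.002  0.001 -1.   ] z [-0.13   0.992  0.001] q [ 0.49  0.71  1.44  0.    0.98 -1.22] F [ 0.35 -0.71 -0.13] gap 0.0155
rotvec u [-0.01 -0.04  0.02] | 0.04  trans now-frame [ 0.4 27.8  1.5]  after-rot [ 0.5 27.8  1.5]  world [  0.3   1.5 -27.8]
```

servo_tool --pt "0 12 0 0 0 0" --pt "0 9 0 0 0 0" --pt "0 4 0 0 0 0" --pt "0 2 0 0 0 0" --pt "0 0 0 0 0 0" --pt "0 0 0 0 0 0" --pt "0 0 0 0 0 0"

```text
clock: 16.93
tcp_pos: [0.4732, 0.3815, 0.0044]
eef_rot: [-0.705, 0.706, 0.046, -0.047]
contact_force: [-2.5, -1.5, 5.9]
finger_gap: 0.0154
```

servo_tool --pt "0 0 0 0 0 0" --pt "0 0 0 0 0 0" --pt "0 0 0 0 0 0" --pt "0 0 0 0 0 0" --hand 0.45

```text
clock: 17.27
tcp_pos: [0.4736, 0.3818, 0.004]
eef_rot: [-0.706, 0.706, 0.046, -0.046]
contact_force: [0.3, 0.2, 0.4]
finger_gap: 0.0389
```

servo_tool --pt "0 -10 0 0 0 0" --pt "0 -20 0 0 0 0" --pt "0 -35 0 0 0 0" --pt "0 -35 0 0 0 0" --pt "0 -35 0 0 0 0" --pt "0 -35 0 0 0 0" --pt "0 -35 0 0 0 0" --pt "0 -35 0 0 0 0" --pt "0 -35 0 0 0 0" --pt "0 0 0 0 0 0"

```text
clock: 18.1
tcp_pos: [0.4748, 0.3825, 0.2875]
eef_rot: [0.707, -0.704, -0.05, 0.042]
contact_force: [-0.5, -0.4, 0.4]
finger_gap: 0.0398
```

Run:
```python
from h import *
from plant import robot
show()
c=robot.read_camera("wrist");cv2.imwrite("pics/w12.png",c["frame"]);
c=robot.read_camera("top");cv2.imwrite("pics/top12.png",c["frame"]);pickle.dump(c,open("top12.pkl","wb"))
plan([.53,-.2,.29],[0,-1,0],[0,0,-1])
```

```text
t 18.1 tcp [0.4748 0.3825 0.2875] x [0.991 0.13  0.012] y [ 0.011  0.006 -1.   ] z [-0.13   0.991  0.004] q [ 0.49  0.47  1.14  0.    1.51 -1.22] F [-0.5  -0.4   0.41] gap 0.0398
rotvec u [-3.000e-02  1.625e+01  1.000e-02] | 16.25  trans now-frame [ -19.9   -9.9 -584.2]  after-rot [581.8  -9.4  56.3]  world [  56.3 -581.8    9.4]
```

View pics/w12.png

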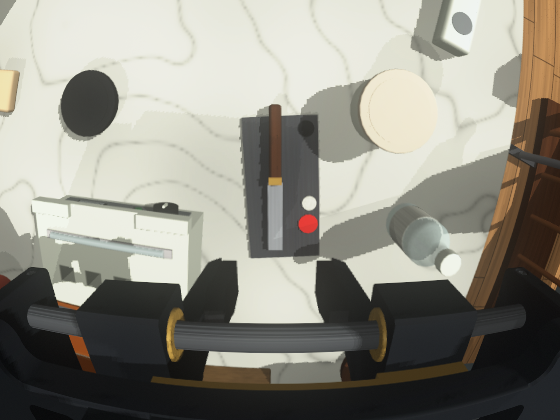

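View pics/top12.png

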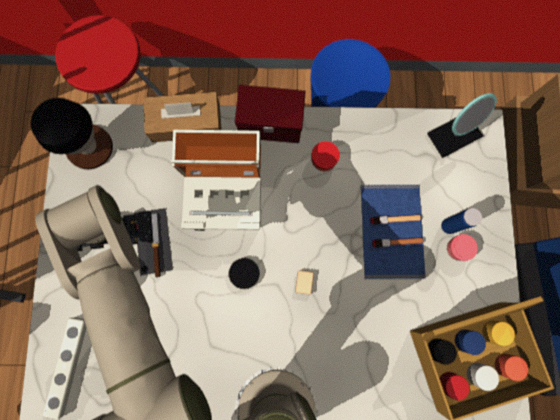

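Run:
```python
from h import *
c=pickle.load(open("top12.pkl","rb"))
cv2.imwrite("pics/t12z.png",cv2.resize(c["frame"][120:240,160:280],None,fx=5,fy=5,interpolation=cv2.INTER_CUBIC))
```

```text
(no output)
```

View pics/t12z.png

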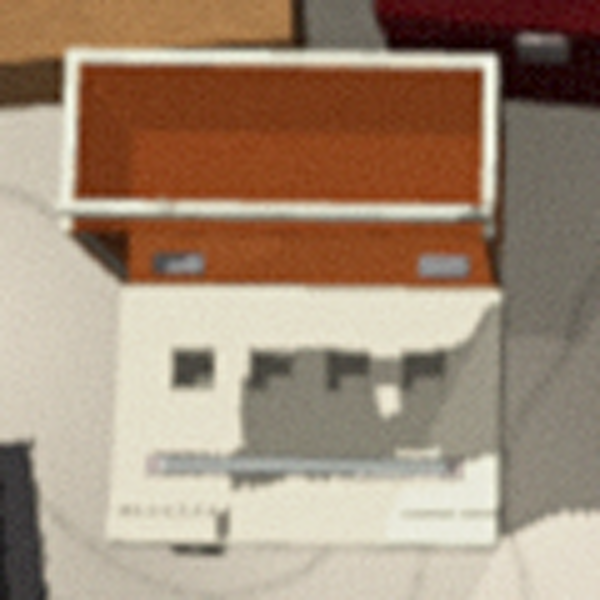

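servo_tool --pt "0 0 -35 0 0 0" --pt "0 0 -35 0 0 0" --pt "0 0 -35 0 0 0" --pt "0 0 -35 0 0 0" --pt "0 0 -35 0 0 0" --pt "0 0 -35 0 0 0" --pt "0 0 -35 0 0 0" --pt "0 0 -35 0 0 0" --pt "0 0 -35 0 0 0" --pt "0 0 -35 0 0 0" --pt "0 0 -35 0 0 0" --pt "0 0 -35 0 0 0"

```text
clock: 19.2
tcp_pos: [0.5276, -0.0362, 0.2778]
eef_rot: [0.706, -0.705, -0.045, 0.047]
contact_force: [1.0, 0.5, 0.8]
finger_gap: 0.0394
```

servo_tool --pt "0 0 -35 0 0 0" --pt "0 0 -35 0 0 0" --pt "0 0 -30 0 1 0" --pt "0 0 0 0 1 0" --pt "0 0 0 0 1 0" --pt "0 0 0 0 1 0" --pt "0 0 0 0 1 0" --pt "0 0 0 0 1 0" --pt "0 0 0 0 1 0" --pt "0 0 0 0 1 0" --pt "0 0 0 0 1 0" --pt "0 0 0 0 1 0"

```text
clock: 20.2
tcp_pos: [0.5407, -0.1336, 0.2776]
eef_rot: [0.633, -0.633, 0.316, -0.313]
contact_force: [-0.7, -1.0, -0.8]
finger_gap: 0.0398
```

Run:
```python
from h import *
show()
c=pickle.load(open("top12.pkl","rb"))
```

```text
t 20.2 tcp [ 0.5407 -0.1336  0.2776] x [ 0.604 -0.797 -0.003] y [-0.003  0.001 -1.   ] z [ 0.797  0.604 -0.001] q [-0.45  0.36  1.33  0.    1.45 -1.1 ] F [-0.72 -1.05 -0.82] gap 0.0398
```

Run:
```python
from h import *
c=pickle.load(open("top12.pkl","rb"))
print(pts(c,np.array([(193,369),(270,368),(348,368),(424,367)])/5+[160,120],.085).round(4))
print(pts(c,np.array([(120,287),(501,292),(497,545),(106,540)])/5+[160,120],.085).round(4))
plan([.567,-.31,.2],[.073,-.997,0],[0,0,-1])
```

```text
[[0.628  0.2393 0.085 ]
 [0.6293 0.1931 0.085 ]
 [0.6299 0.1463 0.085 ]
 [0.6311 0.1006 0.085 ]]
[[0.6784 0.2857 0.085 ]
 [0.6784 0.0551 0.085 ]
 [0.5234 0.0546 0.085 ]
 [0.5236 0.2861 0.085 ]]
rotvec u [ 0.02  5.5  -0.02] | 5.5  trans now-frame [156.7  77.3 -85.6]  after-rot [177.9  77.6  13.3]  world [  26.3 -176.4  -77.6]
```

servo_tool --pt "0 0 0 0 0.92 0" --pt "0 0 0 0 0.92 0" --pt "0 0 0 0 0.92 0" --pt "0 0 0 0 0.92 0" --pt "0 0 0 0 0.91 0" --pt "0 0 0 0 0.91 0" --pt "30 15 5 0 0 0" --pt "35 20 5 0 0 0" --pt "35 20 3 0 0 0" --pt "30 20 0 0 0 0" --pt "20 0 0 0 0 0" --pt "0 0 0 0 0 0"

```text
clock: 21.2
tcp_pos: [0.5645, -0.2853, 0.2007]
eef_rot: [-0.518, 0.519, -0.483, 0.479]
contact_force: [0.4, 0.5, 0.3]
finger_gap: 0.0395
```

servo_tool --pt "0 0 0 0 0 0" --pt "0 0 0 0 0 0"

```text
clock: 21.37
tcp_pos: [0.5659, -0.2813, 0.204]
eef_rot: [0.519, -0.519, 0.48, -0.48]
contact_force: [0.2, -0.3, 0.8]
finger_gap: 0.0396
```

Run:
```python
from h import *
from plant import robot
show()
c=robot.read_camera("wrist");cv2.imwrite("pics/w13.png",c["frame"]);pickle.dump(c,open("w13.pkl","wb"))
```

```text
t 21.37 tcp [ 0.5659 -0.2813  0.204 ] x [ 0.079 -0.997 -0.001] y [-0.001  0.001 -1.   ] z [ 0.997  0.079 -0.   ] q [-0.65  0.58  1.19  0.    1.37 -0.73] F [ 0.18 -0.26  0.76] gap 0.0396
```

View pics/w13.png

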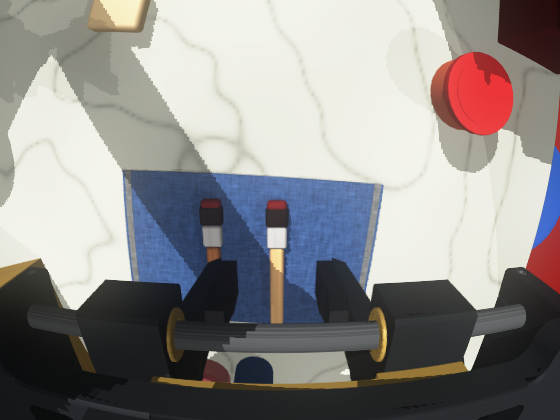

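Run:
```python
from h import *
c=pickle.load(open("w13.pkl","rb"))
print(fpts(c,[(277,200),(277,229),(277,248),(277,310)],.015).round(4))
print(fpts(c,[(210,199),(212,227),(213,247)],.015).round(4))
b=np.radians(15)
for name,t,f in (("b1",(.564,-.293),(.5756,-.4534)),("b2",(.4927,-.2968),(.5024,-.4558))):
    t=np.array(t);f=np.array(f);d=np.r_[(t-f)/np.linalg.norm(t-f),0];z=np.array([0,0,1.])
    g=np.r_[f,0]+.117*d
    print(name,g);plan([g[0],g[1],.06],-d*np.cos(b)+z*np.sin(b),-z*np.cos(b)-d*np.sin(b))
```

```text
[[ 0.5676 -0.2894  0.015 ]
 [ 0.5702 -0.3218  0.015 ]
 [ 0.572  -0.3442  0.015 ]
 [ 0.5787 -0.4263  0.015 ]]
[[ 0.4958 -0.2938  0.015 ]
 [ 0.4987 -0.3254  0.015 ]
 [ 0.5001 -0.3492  0.015 ]]
b1 [ 0.56716069 -0.33670476  0.        ]
rotvec u [-0.01  0.07 -2.5 ] | 2.5  trans now-frame [ 55.6 144.3  -3.2]  after-rot [ 16.3 153.8  -2.9]  world [   1.1  -55.6 -144.3]
b2 [ 0.49527551 -0.33901712  0.        ]
rotvec u [-0.02  0.17 -2.5 ] | 2.51  trans now-frame [ 52.2 144.3 -75.1]  after-rot [ 14.3 153.3 -74.1]  world [ -70.7  -57.9 -144.3]
```

servo_tool --pt "0 0 0 0 0 -0.83" --pt "0 0 0 0 0 -0.83" --pt "0 0 0 0 0 -0.84" --pt "5 30 0 0 0 0" --pt "5 40 0 0 0 0" --pt "5 40 0 0 0 0" --pt "0 25 0 0 0 0" --pt "0 15 0 0 0 0" --pt "0 0 0 0 0 0" --pt "0 0 0 0 0 0" --pt "0 0 0 0 0 0"

```text
clock: 22.33
tcp_pos: [0.5712, -0.3353, 0.0656]
eef_rot: [-0.452, 0.577, -0.407, 0.545]
contact_force: [-0.3, -0.5, 0.1]
finger_gap: 0.0397
```

Run:
```python
from h import *
from plant import robot
show()
c=robot.read_camera("wrist");cv2.imwrite("pics/w14.png",c["frame"]);pickle.dump(c,open("w14.pkl","wb"))
b=np.radians(15);d=np.array([-.073,.997,0]);z=np.array([0,0,1.])
plan([.5685,-.335,.0065],-d*np.cos(b)+z*np.sin(b),-z*np.cos(b)-d*np.sin(b))
```

```text
t 22.33 tcp [ 0.5712 -0.3353  0.0656] x [ 0.076 -0.962  0.261] y [ 0.023 -0.26  -0.965] z [0.997 0.079 0.003] q [-0.63  0.72  1.36 -0.25  0.9  -0.57] F [-0.28 -0.5   0.08] gap 0.0397
rotvec u [-0.04  0.05  0.02] | 0.07  trans now-frame [-16.   57.   -2.8]  after-rot [-15.8  57.   -2.6]  world [ -2.7   0.3 -59.2]
```

View pics/w14.png

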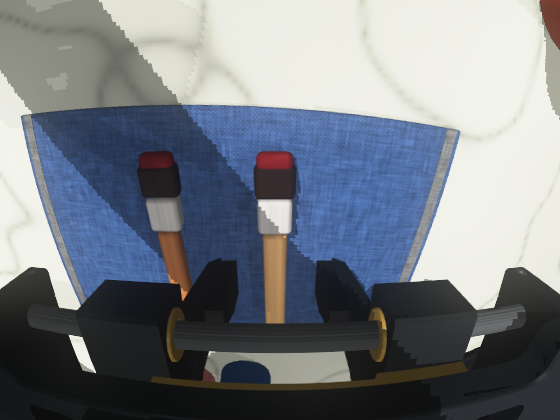

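servo_tool --pt "-4 15 -1 0 0 0" --pt "-4 15 0 0 0 0" --pt "-4 14 0 0 0 0" --pt "-2.5 9 0 0 0 0" --pt "-1 4 0 0 0 0" --pt "0 0 0 0 0 0" --pt "0 0 0 0 0 0"

```text
clock: 22.97
tcp_pos: [0.5698, -0.3354, 0.0057]
eef_rot: [-0.452, 0.577, -0.407, 0.544]
contact_force: [-0.4, 0.5, 1.4]
finger_gap: 0.0398
```

servo_tool --pt "0 0 0 0 0 0" --pt "0 0 0 0 0 0" --pt "0 0 0 0 0 0" --pt "0 0 0 0 0 0" --pt "0 0 0 0 0 0" --hand 0

```text
clock: 23.38
tcp_pos: [0.5698, -0.336, 0.0055]
eef_rot: [-0.452, 0.577, -0.407, 0.545]
contact_force: [-0.5, 0.1, 6.1]
finger_gap: 0.0213
```

Run:
```python
from h import *
show()
```

```text
t 23.38 tcp [ 0.5698 -0.336   0.0055] x [ 0.075 -0.963  0.261] y [ 0.022 -0.26  -0.965] z [0.997 0.078 0.002] q [-0.64  0.8   1.39 -0.28  0.79 -0.53] F [-0.51  0.13  6.14] gap 0.0213
```

servo_tool --pt "3 -10 0 0 0 0" --pt "5 -19 0 0 0 0" --pt "8 -29 0 0 0 0" --pt "8 -29 0 0 0 0" --pt "8 -29 0 0 0 0" --pt "8 -29 0 0 0 0" --pt "8 -29 0 0 0 0" --pt "8 -29 0 0 0 0" --pt "8 -29 0 0 0 0" --pt "4 -15 0 0 0 0" --pt "0 0 0 0 0 0"

```text
clock: 24.3
tcp_pos: [0.57, -0.3376, 0.2652]
eef_rot: [-0.452, 0.577, -0.406, 0.546]
contact_force: [-0.1, -0.3, 0.2]
finger_gap: 0.0216
```

Run:
```python
from h import *
from plant import robot
show()
c=robot.read_camera("wrist");cv2.imwrite("pics/w15.png",c["frame"])
b=np.radians(15)
plan([.5,0.,.28],[-np.sin(b),0,-np.cos(b)],[np.cos(b),0,-np.sin(b)])
```

```text
t 24.3 tcp [ 0.57   -0.3376  0.2652] x [ 0.074 -0.962  0.263] y [ 0.026 -0.262 -0.965] z [0.997 0.078 0.006] q [-0.64  0.53  1.13 -0.2   1.3  -0.68] F [-0.12 -0.32  0.17] gap 0.0216
rotvec u [ 8.52 14.83 11.18] | 20.43  trans now-frame [-325.1 -106.5  -42.8]  after-rot [   0.6  -71.7 -337.2]  world [-69.5 337.2  17.9]
```

View pics/w15.png

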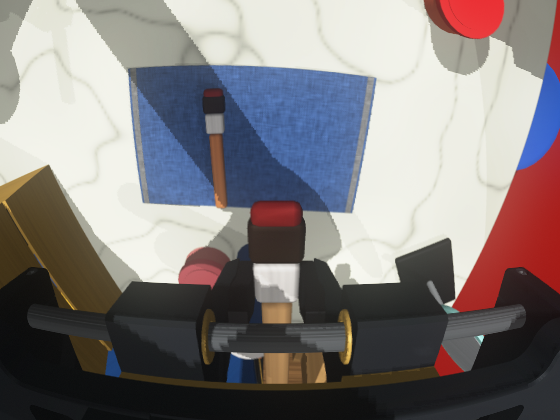

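servo_tool --pt "-30 -8 -12 0 0 0" --pt "-30 -8 -12 0 0 0" --pt "-30 -8 -12 0 0 0" --pt "-30 -8 -12 0 0 0" --pt "-30 -8 -12 0 0 0" --pt "-30 -8 -12 0 0 0" --pt "-30 -8 -12 0 0 0" --pt "-30 -8 -12 0 0 0" --pt "0 0 0 0 0 0"

```text
clock: 25.1
tcp_pos: [0.4516, -0.0929, 0.2586]
eef_rot: [-0.453, 0.578, -0.409, 0.542]
contact_force: [0.1, 0.4, 0.1]
finger_gap: 0.0216
```

servo_tool --pt "0 0 0 0.406 0.706 0.532" --pt "0 0 0 0.406 0.706 0.532" --pt "0 0 0 0.406 0.706 0.532" --pt "0 0 0 0.406 0.706 0.532" --pt "0 0 0 0.406 0.706 0.532" --pt "0 0 0 0.406 0.706 0.532" --pt "0 0 0 0.406 0.706 0.532" --pt "0 0 0 0.406 0.706 0.532" --pt "0 0 0 0.406 0.706 0.532" --pt "0 0 0 0.406 0.706 0.532" --pt "0 0 0 0 0 0"

```text
clock: 26.02
tcp_pos: [0.4528, -0.0972, 0.2579]
eef_rot: [-0.511, 0.109, -0.562, 0.641]
contact_force: [0.1, 0.3, -0.8]
finger_gap: 0.0215
```

Run:
```python
from h import *
show()
b=np.radians(15)
plan([.5,0.,.28],[-np.sin(b),0,-np.cos(b)],[np.cos(b),0,-np.sin(b)])
```

```text
t 26.02 tcp [ 0.4528 -0.0972  0.2579] x [-0.454 -0.778 -0.435] y [ 0.533  0.154 -0.832] z [ 0.714 -0.61   0.345] q [-0.74 -0.07  2.    0.61  0.97 -0.41] F [ 0.11  0.27 -0.76] gap 0.0215
rotvec u [4.47 7.69 5.88] | 10.66  trans now-frame [-106.6   21.7  -17.9]  after-rot [-33.6  39.9 -97.2]  world [47.2 97.2 22.1]
```

servo_tool --pt "0 0 0 0.406 0.699 0.535" --pt "0 0 0 0.406 0.699 0.535" --pt "0 0 0 0.406 0.699 0.535" --pt "0 0 0 0.406 0.699 0.535" --pt "0 0 0 0.406 0.699 0.535" --pt "0 0 0 0.406 0.699 0.535" --pt "0 0 0 0.406 0.699 0.535" --pt "0 0 0 0.406 0.699 0.535" --pt "0 0 0 0.406 0.699 0.535" --pt "0 0 0 0.406 0.699 0.535" --pt "0 0 0 0.406 0.699 0.535" --pt "0 0 0 0 0 0"

```text
clock: 27.02
tcp_pos: [0.4536, -0.0955, 0.2578]
eef_rot: [0.431, 0.429, 0.563, -0.56]
contact_force: [-0.8, -0.1, 0.0]
finger_gap: 0.0216
```

```bash
cat > look2.py <<'E'
from h import *
from plant import robot
import sys
i=sys.argv[1];show()
for n in ("side","top","wrist"):
    c=robot.read_camera(n);pickle.dump(c,open(n+i+".pkl","wb"));cv2.imwrite(f"pics/{n}{i}.png",c["frame"])
E
python3 look2.py 16
python3 - <<'E'
from h import *
b=np.radians(15)
plan([.5,0.239,.28],[-np.sin(b),0,-np.cos(b)],[np.cos(b),0,-np.sin(b)])
E
```

```text
t 27.02 tcp [ 0.4536 -0.0955  0.2578] x [-0.26  -0.    -0.966] y [ 0.966  0.006 -0.26 ] z [ 0.006 -1.    -0.001] q [-0.94 -0.09  2.48  1.86  0.96 -0.82] F [-0.76 -0.06  0.03] gap 0.0216
rotvec u [0.07 0.08 0.01] | 0.1  trans now-frame [ -34.1   41.1 -335.2]  after-rot [ -31.2   38.8 -335.7]  world [ 45.5 335.7  20.1]
```

View pics/side16.png

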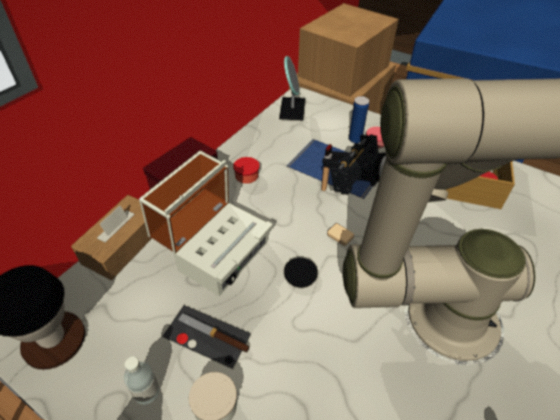

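View pics/wrist16.png

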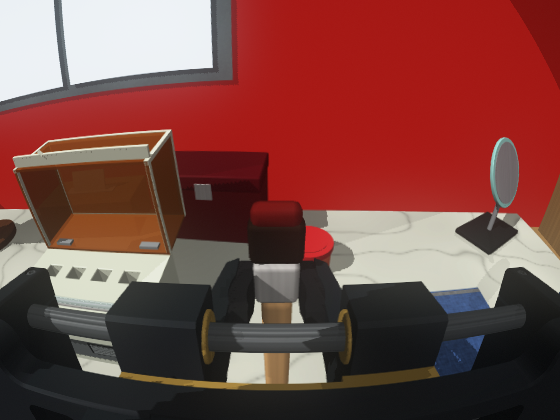

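servo_tool --pt "-5 10 -10 0.07 0.08 0" --pt "-5 10 -30 0 0 0" --pt "0 10 -35 0 0 0" --pt "0 10 -35 0 0 0" --pt "0 0 -35 0 0 0" --pt "0 0 -35 0 0 0" --pt "0 0 -35 0 0 0" --pt "0 0 -35 0 0 0" --pt "0 0 -35 0 0 0" --pt "0 0 -35 0 0 0" --pt "0 0 -15 0 0 0" --pt "0 0 0 0 0 0"

```text
clock: 28.17
tcp_pos: [0.4986, 0.1857, 0.2651]
eef_rot: [-0.436, -0.435, -0.557, 0.557]
contact_force: [-0.1, 0.4, 0.6]
finger_gap: 0.0216
```

servo_tool --pt "0 0 0 0 0 0" --pt "0 0 0 0 0 0"

```text
clock: 28.33
tcp_pos: [0.4984, 0.1818, 0.2644]
eef_rot: [-0.434, -0.436, -0.556, 0.559]
contact_force: [-0.1, -0.2, -0.1]
finger_gap: 0.0217
```

```bash
python3 look2.py 17
python3 - <<'E'
from h import *
b=np.radians(15)
plan([.633,0.239,.245],[-np.sin(b),0,-np.cos(b)],[np.cos(b),0,-np.sin(b)])
E
```

```text
t 28.33 tcp [0.4984 0.1818 0.2644] x [-0.242  0.    -0.97 ] y [ 0.97  -0.005 -0.242] z [-0.005 -1.     0.001] q [ 0.24  0.11  2.27  3.58  0.6  -1.88] F [-0.09 -0.24 -0.13] gap 0.0217
rotvec u [-0.07 -0.01 -0.16] | 0.17  trans now-frame [-14.1 134.8 -58.9]  after-rot [-16.4 135.  -57.9]  world [134.6  57.9 -19.1]
```

View pics/side17.png

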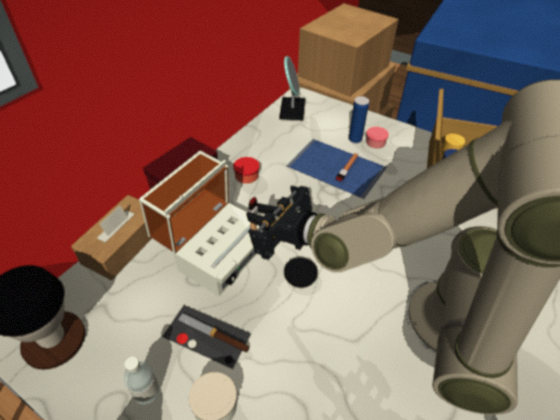

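View pics/top17.png

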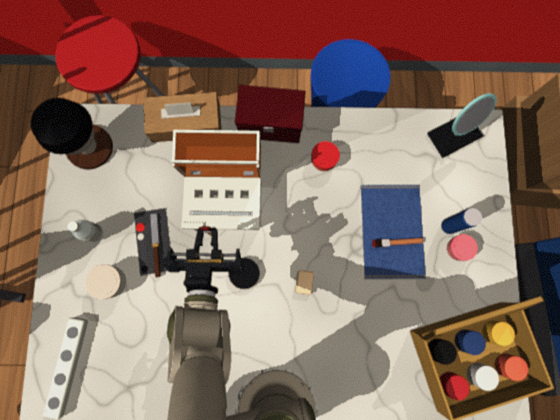

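servo_tool --pt "-1 10 -4 0 0 -0.16" --pt "-1 15 -4 0 0 0" --pt "-2 20 -3 0 0 0" --pt "-3 25 0 0 0 0" --pt "-3 25 0 0 0 0" --pt "-2 20 0 0 0 0" --pt "-2 12 0 0 0 0" --pt "0 6 0 0 0 0" --pt "0 0 0 0 0 0" --pt "0 0 0 0 0 0" --pt "0 0 0 0 0 0"

```text
clock: 29.4
tcp_pos: [0.6296, 0.1921, 0.243]
eef_rot: [-0.429, -0.432, -0.56, 0.563]
contact_force: [-0.5, -0.3, 0.3]
finger_gap: 0.022
```

```bash
python3 look2.py 18
python3 - <<'E'
from h import *
b=np.radians(15)
plan([.633,0.193,.245],[-np.sin(b),0,-np.cos(b)],[np.cos(b),0,-np.sin(b)])
s=pickle.load(open("side18.pkl","rb"));t=pickle.load(open("top18.pkl","rb"))
cv2.imwrite("pics/s18z.png",cv2.resize(s["frame"][150:300,140:290],None,fx=4,fy=4,interpolation=cv2.INTER_CUBIC))
cv2.imwrite("pics/t18z.png",cv2.resize(t["frame"][120:270,150:300],None,fx=4,fy=4,interpolation=cv2.INTER_CUBIC))
E
```

```text
t 29.4 tcp [0.6296 0.1921 0.243 ] x [-0.26   0.001 -0.966] y [ 0.966 -0.006 -0.26 ] z [-0.006 -1.     0.001] q [ 0.19  0.37  1.96  3.53  0.53 -1.86] F [-0.48 -0.34  0.25] gap 0.022
rotvec u [-0.06 -0.01  0.01] | 0.06  trans now-frame [-2.5  2.6 -0.6]  after-rot [-2.5  2.7 -0.6]  world [3.2 0.6 1.7]
```

View pics/s18z.png

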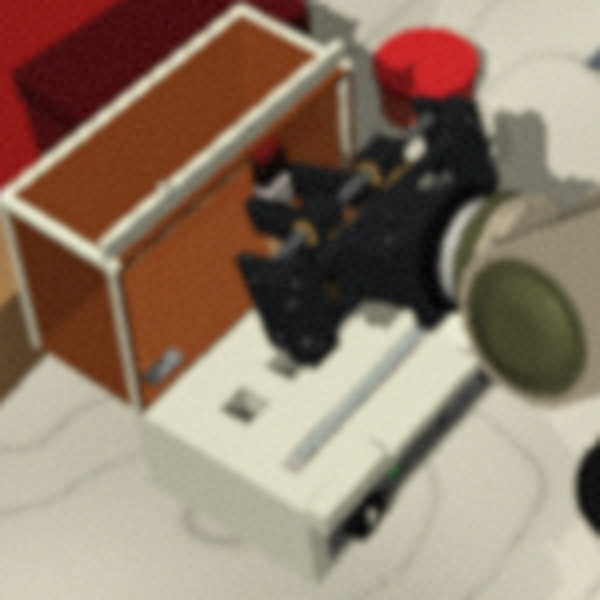

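View pics/t18z.png

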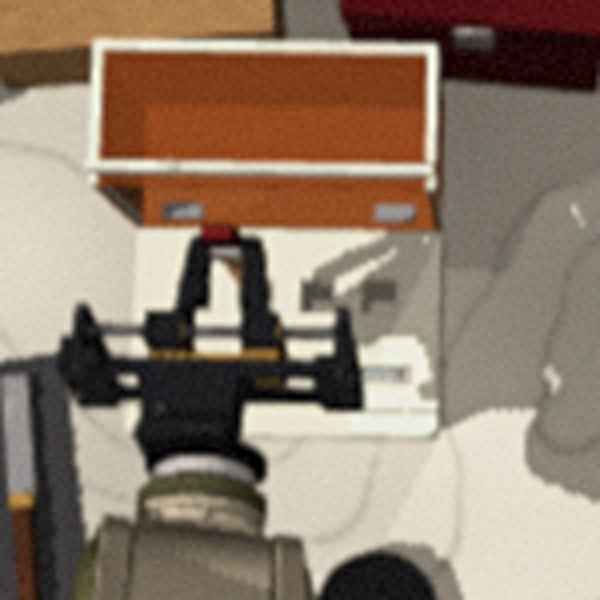

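View pics/wrist18.png

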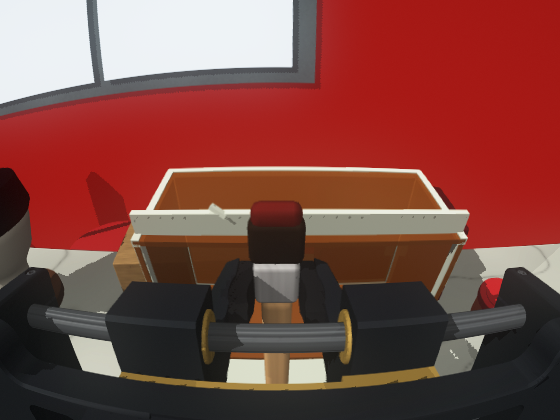

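Run:
```python
from h import *
t=pickle.load(open("top18.pkl","rb"))
print(pts(t,np.array([(206,230),(234,231),(220,233)])/4+[150,120],.286).round(4))
print(((proj(t,[[.6256,.1921,.126],[.6256,.1921,.21],[.6256,.1921,.286],[.6256,.1921,.272]])-[150,120])*4).round(0))
s=pickle.load(open("side18.pkl","rb"))
print(((proj(s,[[.6256,.1921,.126],[.6256,.1921,.21],[.6256,.1921,.286]])-[140,150])*4).round(0))
cv2.imwrite("pics/t18y.png",cv2.resize(t["frame"][165:215,180:230],None,fx=12,fy=12,interpolation=cv2.INTER_CUBIC))
```

```text
[[0.6244 0.1969 0.286 ]
 [0.624  0.1791 0.286 ]
 [0.6225 0.188  0.286 ]]
[[249. 287.]
 [232. 258.]
 [214. 228.]
 [217. 234.]]
[[292. 319.]
 [279. 232.]
 [266. 145.]]
```

View pics/t18y.png

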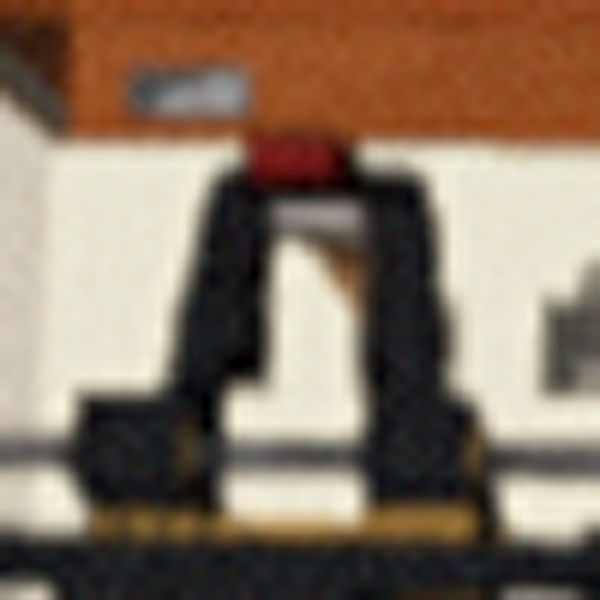

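servo_tool --pt "-1.4 5.3 -4 0 0 0" --pt "0 0 0 0 0 0" --pt "5 1.3 0 0 0 0" --pt "9 2.4 0 0 0 0" --pt "9 2.4 0 0 0 0" --pt "9 2.4 0 0 0 0" --pt "5 1.3 0 0 0 0" --pt "0 0 0 0 0 0" --pt "0 0 0 0 0 0"

```text
clock: 30.3
tcp_pos: [0.6356, 0.1962, 0.2042]
eef_rot: [-0.428, -0.432, -0.56, 0.563]
contact_force: [-0.2, -0.9, -0.5]
finger_gap: 0.0216
```

```bash
python3 look2.py 19
python3 - <<'E'
from h import *
s=pickle.load(open("side19.pkl","rb"));t=pickle.load(open("top19.pkl","rb"))
cv2.imwrite("pics/s19z.png",cv2.resize(s["frame"][180:270,160:250],None,fx=6.5,fy=6.5,interpolation=cv2.INTER_CUBIC))
cv2.imwrite("pics/t19z.png",cv2.resize(t["frame"][150:240,160:250],None,fx=6.5,fy=6.5,interpolation=cv2.INTER_CUBIC))
E
```

```text
t 30.3 tcp [0.6356 0.1962 0.2042] x [-0.26   0.001 -0.965] y [ 0.965 -0.006 -0.26 ] z [-0.006 -1.     0.001] q [ 0.2   0.46  1.96  3.49  0.61 -1.8 ] F [-0.24 -0.95 -0.47] gap 0.0216
```

View pics/s19z.png

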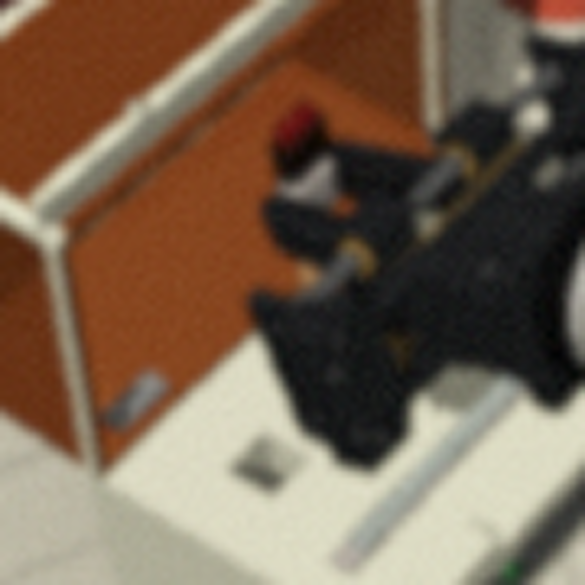

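View pics/t19z.png

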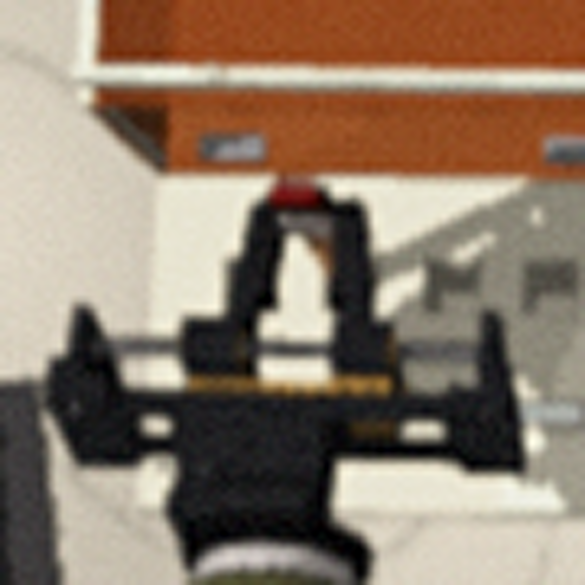

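Run:
```python
from h import *
t=pickle.load(open("top19.pkl","rb"))
print(pts(t,[(205.7,178.8)],.247),pts(t,[(214,193.6)],.085))
```

```text
[[0.63154115 0.19268881 0.247     ]] [[0.62927297 0.19314052 0.085     ]]
```

servo_tool --pt "5 1.3 0 0 0 0" --pt "5 1.3 0 0 0 0" --pt "5 1.3 0 0 0 0" --pt "5 1.3 0 0 0 0" --pt "5 1.3 0 0 0 0" --pt "0 0 0 0 0 0"

```text
clock: 30.95
tcp_pos: [0.6351, 0.1961, 0.1772]
eef_rot: [-0.428, -0.431, -0.56, 0.563]
contact_force: [-0.4, 0.8, -0.8]
finger_gap: 0.022
```

servo_tool --pt "5 1.3 0 0 0 0" --pt "5 1.3 0 0 0 0" --pt "5 1.3 0 0 0 0" --pt "5 1.3 0 0 0 0" --pt "5 1.3 0 0 0 0" --pt "0 0 0 0 0 0"

```text
clock: 31.45
tcp_pos: [0.6349, 0.1961, 0.1515]
eef_rot: [-0.428, -0.431, -0.56, 0.563]
contact_force: [0.9, 0.3, -0.9]
finger_gap: 0.0215
```

```bash
python3 look2.py 20
python3 - <<'E'
from h import *
s=pickle.load(open("side20.pkl","rb"))
cv2.imwrite("pics/s20z.png",cv2.resize(s["frame"][180:270,160:250],None,fx=6.5,fy=6.5,interpolation=cv2.INTER_CUBIC))
E
```

```text
t 31.45 tcp [0.6349 0.1961 0.1515] x [-0.262  0.001 -0.965] y [ 0.965 -0.006 -0.262] z [-0.006 -1.     0.001] q [ 0.2   0.58  1.98  3.44  0.74 -1.74] F [ 0.91  0.3  -0.91] gap 0.0215
```

View pics/s20z.png

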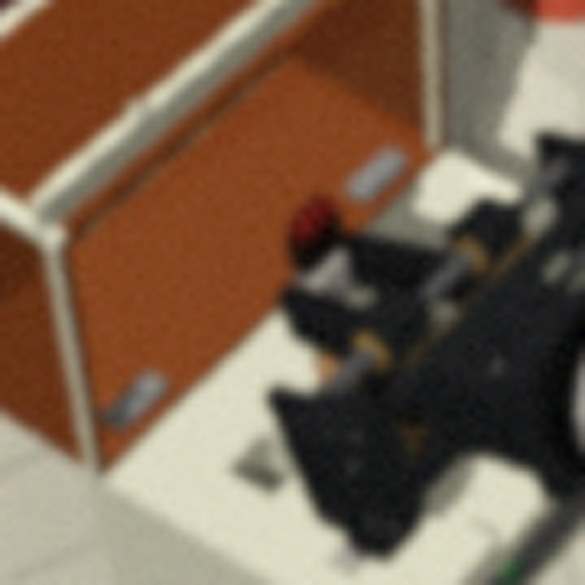

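servo_tool --pt "5 1.3 0 0 0 0" --pt "5 1.3 0 0 0 0" --pt "5 1.3 0 0 0 0" --pt "0 0 0 0 0 0" --pt "0 0 0 0 0 0"

```text
clock: 32.02
tcp_pos: [0.635, 0.1961, 0.1369]
eef_rot: [-0.428, -0.432, -0.56, 0.563]
contact_force: [-0.9, 1.3, -0.2]
finger_gap: 0.022
```

servo_tool --pt "0 0 0 0 0 0" --pt "0 0 0 0 0 0" --pt "0 0 0 0 0 0" --pt "0 0 0 0 0 0" --pt "0 0 0 0 0 0" --hand 0.42

```text
clock: 32.43
tcp_pos: [0.6351, 0.1962, 0.1377]
eef_rot: [-0.429, -0.432, -0.56, 0.563]
contact_force: [-0.1, 0.7, -0.4]
finger_gap: 0.0368
```

```bash
python3 look2.py 21
python3 - <<'E'
from h import *
s=pickle.load(open("side21.pkl","rb"))
cv2.imwrite("pics/s21z.png",cv2.resize(s["frame"][180:270,160:250],None,fx=6.5,fy=6.5,interpolation=cv2.INTER_CUBIC))
E
```

```text
t 32.43 tcp [0.6351 0.1962 0.1377] x [-0.259  0.001 -0.966] y [ 0.966 -0.006 -0.259] z [-0.006 -1.     0.001] q [ 0.2   0.61  1.98  3.43  0.77 -1.72] F [-0.15  0.74 -0.38] gap 0.0368
```

View pics/s21z.png

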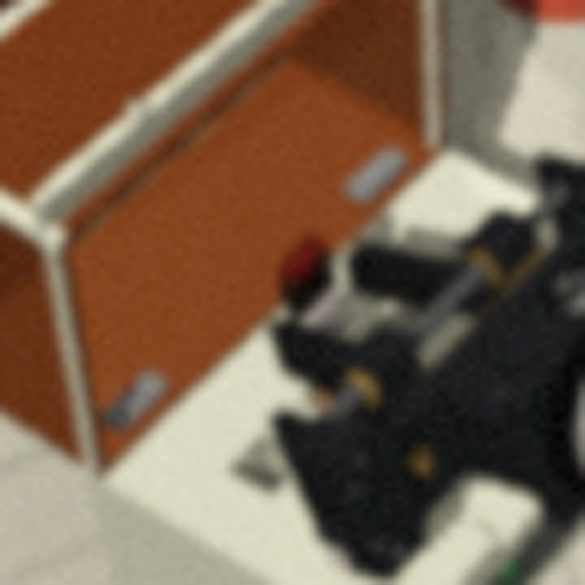

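View pics/wrist21.png

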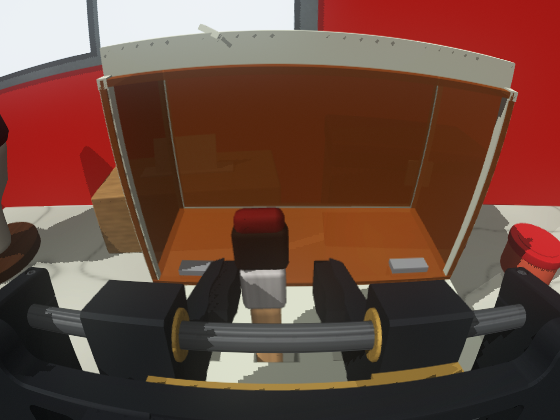

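servo_tool --pt "0 0 -2 0 0 0" --pt "0 -10 0 0 0 0" --pt "0 -20 0 0 0 0" --pt "0 -30 0 0 0 0" --pt "-10 -35 0 0 0 0" --pt "-20 -35 0 0 0 0" --pt "-25 -5 0 0 0 0" --pt "-25 0 0 0 0 0" --pt "0 0 0 0 0 0" --hand 0.6

```text
clock: 33.33
tcp_pos: [0.526, 0.1995, 0.2555]
eef_rot: [-0.431, -0.435, -0.558, 0.56]
contact_force: [0.9, -0.4, 0.9]
finger_gap: 0.0527
```

```bash
python3 look2.py 22
python3 - <<'E'
from h import *
s=pickle.load(open("side22.pkl","rb"))
cv2.imwrite("pics/s22z.png",cv2.resize(s["frame"][160:280,150:270],None,fx=5,fy=5,interpolation=cv2.INTER_CUBIC))
b=np.radians(15);d=np.array([-.061,.998,0]);z=np.array([0,0,1.])
plan([.52,-.1,.27],-d,-z)
E
```

```text
t 33.33 tcp [0.526  0.1995 0.2555] x [-0.251  0.003 -0.968] y [ 0.968 -0.005 -0.251] z [-0.006 -1.    -0.001] q [ 0.27  0.19  2.19  3.63  0.6  -1.91] F [ 0.94 -0.35  0.89] gap 0.0527
rotvec u [-10.08 -13.15  -9.42] | 19.05  trans now-frame [-19.1  -8.2 298.9]  after-rot [298.  -20.7 -23. ]  world [  -4.8 -298.8   20.7]
```

View pics/s22z.png

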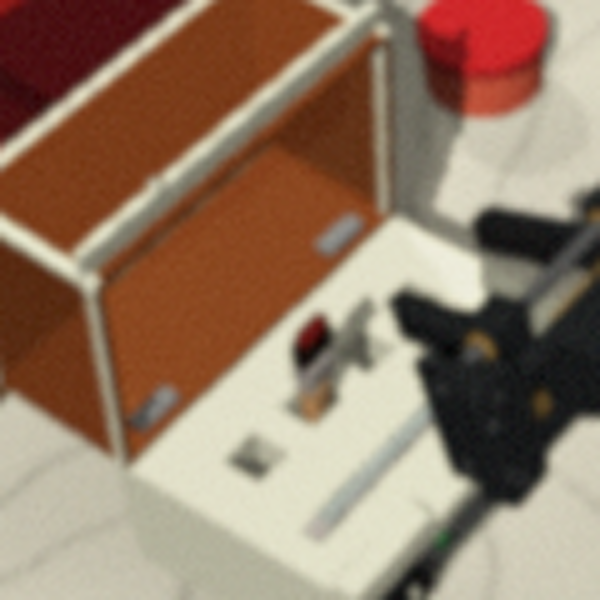

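View pics/top22.png

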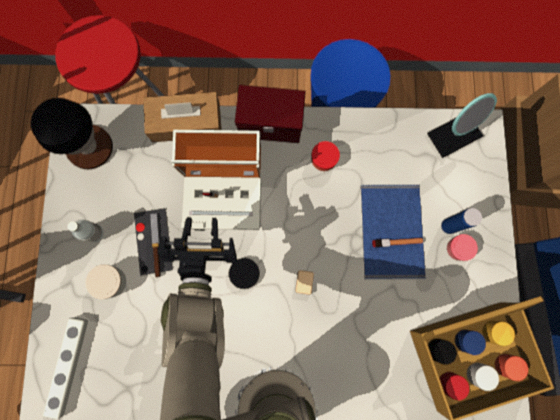

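servo_tool --pt "0 -10 10 0 0 0" --pt "0 -10 30 0 0 0" --pt "0 -10 35 0 0 0" --pt "0 -10 35 0 0 0" --pt "0 -5 35 0 0 0" --pt "0 0 35 0 0 0" --pt "0 0 35 0 0 0" --pt "0 0 35 0 0 0" --pt "0 0 30 0 0 0" --pt "0 0 15 0 0 0" --pt "0 0 0 0 0 0" --pt "0 0 0 0 0 0"

```text
clock: 34.48
tcp_pos: [0.4889, -0.0521, 0.2622]
eef_rot: [-0.431, -0.435, -0.557, 0.561]
contact_force: [-1.3, 0.1, -0.9]
finger_gap: 0.0527
```

Run:
```python
from h import *
show()
d=np.array([-.061,.998,0]);z=np.array([0,0,1.])
plan([.50,-.28,.21],-d,-z)
```

```text
t 34.48 tcp [ 0.4889 -0.0521  0.2622] x [-0.25   0.002 -0.968] y [ 0.968 -0.008 -0.25 ] z [-0.009 -1.    -0.   ] q [-0.67 -0.04  2.43  2.14  0.79 -0.93] F [-1.28  0.06 -0.88] gap 0.0527
rotvec u [-10.17 -13.13  -9.49] | 19.12  trans now-frame [ 47.2  25.7 227.8]  after-rot [228.2  52.2  -2.8]  world [  11.1 -227.9  -52.2]
```

servo_tool --pt "0 0 0 -0.509 -0.657 -0.475" --pt "0 0 0 -0.509 -0.657 -0.475" --pt "0 0 0 -0.509 -0.657 -0.475" --pt "0 0 0 -0.509 -0.657 -0.475" --pt "0 0 0 -0.509 -0.657 -0.475" --pt "0 0 0 -0.509 -0.657 -0.475" --pt "0 0 0 -0.509 -0.657 -0.475" --pt "0 0 0 -0.509 -0.657 -0.475" --pt "0 0 0 -0.509 -0.657 -0.475" --pt "0 0 0 -0.509 -0.657 -0.475" --pt "0 0 0 -0.509 -0.657 -0.475" --pt "0 0 0 -0.509 -0.657 -0.475"

```text
clock: 35.48
tcp_pos: [0.4892, -0.0496, 0.2628]
eef_rot: [-0.547, 0.148, -0.582, 0.583]
contact_force: [-0.4, 0.2, -0.8]
finger_gap: 0.053
```

servo_tool --pt "0 0 0 -0.509 -0.657 -0.475" --pt "0 0 0 -0.509 -0.657 -0.475" --pt "0 0 0 -0.509 -0.657 -0.475" --pt "0 0 0 -0.509 -0.657 -0.475" --pt "0 0 0 -0.509 -0.657 -0.475" --pt "0 0 0 -0.509 -0.657 -0.475" --pt "0 0 0 -0.509 -0.657 -0.475" --pt "0 0 0 -0.509 -0.657 -0.475" --pt "0 0 0 0 0 0" --pt "0 0 0 0 0 0"

```text
clock: 36.32
tcp_pos: [0.4894, -0.0495, 0.2625]
eef_rot: [-0.516, 0.516, -0.483, 0.483]
contact_force: [-0.6, -0.5, -0.1]
finger_gap: 0.0529
```

Run:
```python
from h import *
show()
d=np.array([-.061,.998,0]);z=np.array([0,0,1.])
plan([.50,-.28,.21],-d,-z)
```

```text
t 36.32 tcp [ 0.4894 -0.0495  0.2625] x [ 0.066 -0.998  0.   ] y [ 0. -0. -1.] z [0.998 0.066 0.   ] q [-0.34  0.22  1.55 -0.    1.37 -0.41] F [-0.64 -0.48 -0.06] gap 0.0529
rotvec u [-0.    0.05  0.  ] | 0.05  trans now-frame [230.7  52.6  -4.6]  after-rot [230.7  52.5  -3.4]  world [  10.6 -230.5  -52.5]
```

Move above brush 2 and look.

servo_tool --pt "20 0 0 0 0 0" --pt "35 5 0 0 0 0" --pt "35 10 0 0 0 0" --pt "35 10 0 0 0 0" --pt "35 10 0 0 0 0" --pt "35 10 0 0 0 0" --pt "25 7 0 0 0 0" --pt "10 0 0 0 0 0" --pt "0 0 0 0 0 0" --pt "0 0 0 0 0 0" --pt "0 0 0 0 0 0" --hand 0.45

```text
clock: 37.23
tcp_pos: [0.5043, -0.28, 0.213]
eef_rot: [-0.516, 0.516, -0.482, 0.485]
contact_force: [-0.1, 0.6, -0.9]
finger_gap: 0.0397
```

```bash
python3 look2.py 23
```

```text
t 37.23 tcp [ 0.5043 -0.28    0.213 ] x [ 0.065 -0.998  0.003] y [ 0.002 -0.003 -1.   ] z [0.998 0.065 0.002] q [-0.71  0.44  1.38 -0.    1.32 -0.77] F [-0.09  0.64 -0.88] gap 0.0397
```

View pics/wrist23.png

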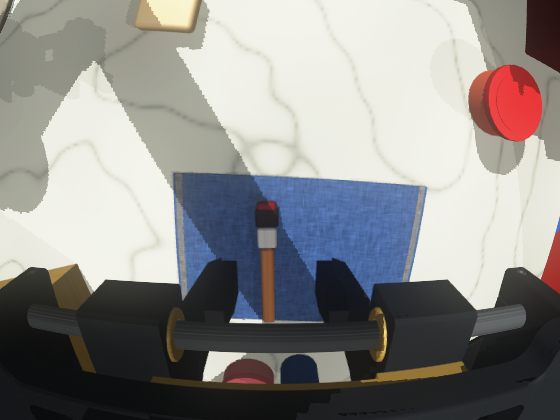

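Run:
```python
from h import *
c=pickle.load(open("wrist23.pkl","rb"))
p=fpts(c,[(266,201),(267,228),(267,248),(268,312)],.015);print(p.round(4))
d=p[0]-p[3];d/=np.linalg.norm(d);print(d);z=np.array([0,0,1.]);b=np.radians(15)
g=(p[1]+p[2])/2;print(g)
plan([g[0],g[1],.065],-d*np.cos(b)+z*np.sin(b),-z*np.cos(b)-d*np.sin(b))
```

```text
[[ 0.4947 -0.2933  0.015 ]
 [ 0.4976 -0.3244  0.015 ]
 [ 0.499  -0.3486  0.015 ]
 [ 0.505  -0.4365  0.015 ]]
[-0.07170189  0.99742611  0.        ]
[ 0.49828114 -0.33648249  0.015     ]
rotvec u [-0.   -0.06 -2.46] | 2.46  trans now-frame [ 55.1 148.2  -9.9]  after-rot [ 15.4 157.3 -10. ]  world [  -6.   -56.2 -148. ]
```

servo_tool --pt "0 0 0 0 0 -0.82" --pt "0 0 0 0 0 -0.82" --pt "0 0 0 0 0 -0.82" --pt "5 30 -4 0 0 0" --pt "5 40 -4 0 0 0" --pt "5 40 -2 0 0 0" --pt "0 30 0 0 0 0" --pt "0 17 0 0 0 0" --pt "0 0 0 0 0 0" --pt "0 0 0 0 0 0" --pt "0 0 0 0 0 0"

```text
clock: 38.3
tcp_pos: [0.4984, -0.3369, 0.0663]
eef_rot: [-0.449, 0.574, -0.411, 0.548]
contact_force: [0.9, -0.1, -0.3]
finger_gap: 0.0397
```

```bash
python3 look2.py 24;  python3 - <<'E'
from h import *
b=np.radians(15);d=np.array([-.072,.997,0]);z=np.array([0,0,1.])
plan([.498,-.3375,.0065],-d*np.cos(b)+z*np.sin(b),-z*np.cos(b)-d*np.sin(b))
E
```

```text
t 38.3 tcp [ 0.4984 -0.3369  0.0663] x [ 0.062 -0.964  0.26 ] y [ 0.019 -0.259 -0.966] z [0.998 0.065 0.002] q [-0.71  0.6   1.58 -0.26  0.79 -0.61] F [ 0.87 -0.07 -0.35] gap 0.0397
rotvec u [-0.   -0.08  0.01] | 0.08  trans now-frame [-15.   57.7  -0.4]  after-rot [-15.   57.8  -0.3]  world [ -0.2  -0.5 -59.7]
```

View pics/wrist24.png

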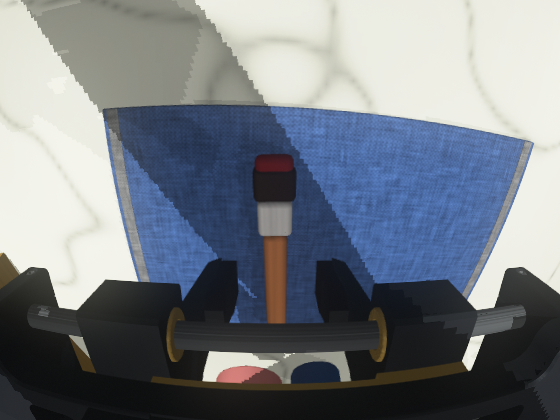

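Centred. Descend and grip.

servo_tool --pt "-4 15 0 0 0 0" --pt "-4 15 0 0 0 0" --pt "-4 14 0 0 0 0" --pt "-2.5 9 0 0 0 0" --pt "-1 4.5 0 0 0 0" --pt "0 0 0 0 0 0" --pt "0 0 0 0 0 0"

```text
clock: 39.03
tcp_pos: [0.498, -0.337, 0.0059]
eef_rot: [-0.448, 0.574, -0.412, 0.547]
contact_force: [-0.3, 0.6, 1.2]
finger_gap: 0.0398
```

servo_tool --pt "0 0 0 0 0 0" --pt "0 0 0 0 0 0" --pt "0 0 0 0 0 0" --pt "0 0 0 0 0 0" --pt "0 0 0 0 0 0" --hand 0

```text
clock: 39.45
tcp_pos: [0.4979, -0.3372, 0.0056]
eef_rot: [-0.448, 0.574, -0.412, 0.547]
contact_force: [-1.2, 0.4, 5.8]
finger_gap: 0.0215
```

servo_tool --pt "3 -10 0 0 0 0" --pt "5 -19 0 0 0 0" --pt "8 -29 0 0 0 0" --pt "8 -29 0 0 0 0" --pt "8 -29 0 0 0 0" --pt "8 -29 0 0 0 0" --pt "8 -29 0 0 0 0" --pt "8 -29 0 0 0 0" --pt "8 -29 0 0 0 0" --pt "4 -15 0 0 0 0" --pt "0 0 0 0 0 0"

```text
clock: 40.37
tcp_pos: [0.4983, -0.3393, 0.2655]
eef_rot: [-0.448, 0.574, -0.41, 0.549]
contact_force: [-0.5, 0.5, -0.9]
finger_gap: 0.0215
```

```bash
python3 look2.py 25
```

```text
t 40.37 tcp [ 0.4983 -0.3393  0.2655] x [ 0.06  -0.963  0.263] y [ 0.022 -0.262 -0.965] z [0.998 0.064 0.005] q [-0.72  0.39  1.35 -0.2   1.22 -0.73] F [-0.51  0.45 -0.94] gap 0.0215
```

View pics/wrist25.png

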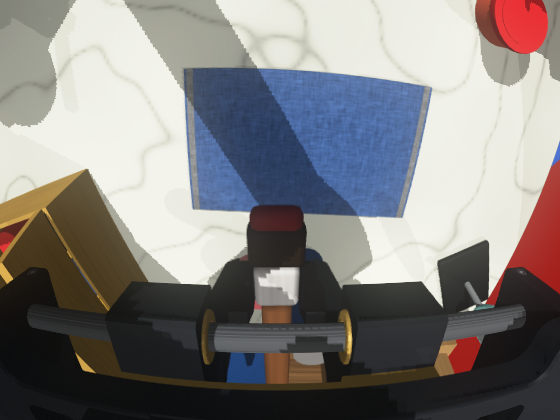

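servo_tool --pt "-30 -8 -1 0 0 0" --pt "-30 -8 -1 0 0 0" --pt "-30 -8 -1 0 0 0" --pt "-30 -8 -2 0 0 0" --pt "-30 -8 -2 0 0 0" --pt "-30 -8 -2 0 0 0" --pt "-30 -8 -2 0 0 0" --pt "-30 -8 -2 0 0 0" --pt "0 0 0 0 0 0" --pt "0 0 0 0 0 0"

```text
clock: 41.35
tcp_pos: [0.4684, -0.0907, 0.2598]
eef_rot: [-0.449, 0.575, -0.412, 0.546]
contact_force: [0.5, -1.1, -0.6]
finger_gap: 0.0215
```

Run:
```python
from h import *
show();b=np.radians(15)
plan([.5,0.1,.26],[-np.sin(b),0,-np.cos(b)],[np.cos(b),0,-np.sin(b)])
```

```text
t 41.35 tcp [ 0.4684 -0.0907  0.2598] x [ 0.064 -0.964  0.257] y [ 0.015 -0.257 -0.966] z [ 0.998  0.066 -0.002] q [-0.31  0.17  1.65 -0.26  1.24 -0.3 ] F [ 0.47 -1.15 -0.59] gap 0.0215
rotvec u [ 8.52 14.7  11.24] | 20.37  trans now-frame [-181.8  -48.7   44.2]  after-rot [  -8.4   30.5 -190.7]  world [ 31.6 190.7   0.2]
```

servo_tool --pt "0 0 0 0.406 0.7 0.535" --pt "0 0 0 0.406 0.7 0.535" --pt "0 0 0 0.406 0.7 0.535" --pt "0 0 0 0.406 0.7 0.535" --pt "0 0 0 0.406 0.7 0.535" --pt "0 0 0 0.406 0.7 0.535" --pt "0 0 0 0.406 0.7 0.535" --pt "0 0 0 0.406 0.7 0.535" --pt "0 0 0 0.406 0.7 0.535" --pt "0 0 0 0.406 0.7 0.535"

```text
clock: 42.18
tcp_pos: [0.4686, -0.0933, 0.2603]
eef_rot: [-0.509, 0.105, -0.561, 0.644]
contact_force: [0.0, 0.6, -0.8]
finger_gap: 0.0215
```

servo_tool --pt "0 0 0 0.406 0.7 0.535" --pt "0 0 0 0.406 0.7 0.535" --pt "0 0 0 0.406 0.7 0.535" --pt "0 0 0 0.406 0.7 0.535" --pt "0 0 0 0.406 0.7 0.535" --pt "0 0 0 0.406 0.7 0.535" --pt "0 0 0 0.406 0.7 0.535" --pt "0 0 0 0.406 0.7 0.535" --pt "0 0 0 0.406 0.7 0.535" --pt "0 0 0 0.406 0.7 0.535" --pt "0 0 0 0.406 0.7 0.535" --pt "0 0 0 0 0 0"

```text
clock: 43.18
tcp_pos: [0.4678, -0.0921, 0.2586]
eef_rot: [-0.427, -0.434, -0.56, 0.562]
contact_force: [0.5, -0.3, -0.6]
finger_gap: 0.0218
```

Run:
```python
from h import *
show();b=np.radians(15)
plan([.54,0.1035,.255],[-np.sin(b),0,-np.cos(b)],[np.cos(b),0,-np.sin(b)])
```

```text
t 43.18 tcp [ 0.4678 -0.0921  0.2586] x [-0.259  0.006 -0.966] y [ 0.966 -0.007 -0.259] z [-0.008 -1.    -0.004] q [-0.87 -0.06  2.45  1.94  0.9  -0.84] F [ 0.54 -0.29 -0.61] gap 0.0218
rotvec u [-0.06 -0.06  0.  ] | 0.09  trans now-frame [ -14.    69.4 -196.1]  after-rot [ -15.2   70.7 -195.6]  world [ 72.2 195.6  -3.6]
```

servo_tool --pt "-2 10 -10 0 0 0" --pt "-2 10 -25 0 0 0" --pt "-3 10 -30 0 0 0" --pt "-3 10 -35 0 0 0" --pt "-2 10 -35 0 0 0" --pt "-2 10 -30 0 0 0" --pt "0 10 -20 0 0 0" --pt "0 0 -10 0 0 0" --pt "0 0 0 0 0 0" --pt "0 0 0 0 0 0"

```text
clock: 44.02
tcp_pos: [0.5387, 0.0918, 0.2572]
eef_rot: [-0.432, -0.432, -0.558, 0.561]
contact_force: [-0.3, -0.7, -1.3]
finger_gap: 0.0217
```

```bash
python3 look2.py 26
python3 - <<'E'
from h import *
b=np.radians(15)
plan([.6365,0.1035,.245],[-np.sin(b),0,-np.cos(b)],[np.cos(b),0,-np.sin(b)])
t=pickle.load(open("top26.pkl","rb"));cv2.imwrite("pics/t26z.png",cv2.resize(t["frame"][130:250,160:280],None,fx=5,fy=5,interpolation=cv2.INTER_CUBIC))
E
```

```text
t 44.02 tcp [0.5387 0.0918 0.2572] x [-0.254 -0.003 -0.967] y [ 0.967 -0.003 -0.254] z [-0.002 -1.     0.004] q [-0.08  0.11  2.28  3.    0.57 -1.48] F [-0.25 -0.66 -1.29] gap 0.0217
rotvec u [-0.06  0.02 -0.05] | 0.08  trans now-frame [-12.9  97.9 -13.5]  after-rot [-13.4  97.9 -13. ]  world [ 98.   13.  -12.4]
```

View pics/t26z.png

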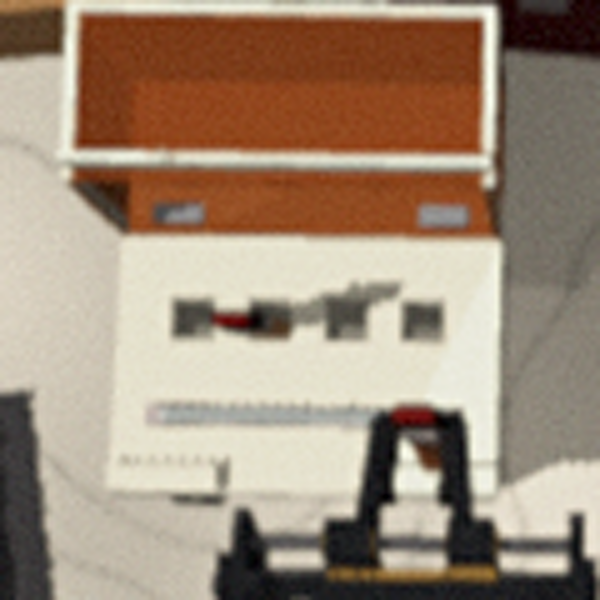

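servo_tool --pt "-1 8 -5 0 0 0" --pt "-2 15 -5 0 0 0" --pt "-3 20 -3 0 0 0" --pt "-3 20 0 0 0 0" --pt "-3 20 0 0 0 0" --pt "-1 10 0 0 0 0" --pt "0 5 0 0 0 0" --pt "0 0 0 0 0 0" --pt "0 0 0 0 0 0" --pt "0 0 0 0 0 0"

```text
clock: 45.0
tcp_pos: [0.6359, 0.1039, 0.245]
eef_rot: [-0.431, -0.433, -0.558, 0.562]
contact_force: [-0.8, -0.1, -0.9]
finger_gap: 0.0216
```

```bash
python3 look2.py 27
python3 - <<'E'
from h import *
b=np.radians(15)
plan([.6365,0.1035,.205],[-np.sin(b),0,-np.cos(b)],[np.cos(b),0,-np.sin(b)])
t=pickle.load(open("top27.pkl","rb"));cv2.imwrite("pics/t27z.png",cv2.resize(t["frame"][150:210,190:250],None,fx=10,fy=10,interpolation=cv2.INTER_CUBIC))
t=pickle.load(open("top26.pkl","rb"))
print("b1 tip",pts(t,np.array([(215,320),(252,320),(233,320)])/5+[160,130],.169),"well2",pts(t,np.array([(270,320),(423,320)])/5+[160,130],.085))
E
```

```text
t 45.0 tcp [0.6359 0.1039 0.245 ] x [-0.254 -0.001 -0.967] y [ 0.967 -0.005 -0.254] z [-0.004 -1.     0.003] q [-0.03  0.33  2.03  3.1   0.53 -1.54] F [-0.8  -0.08 -0.86] gap 0.0216
rotvec u [-0.04  0.01 -0.05] | 0.07  trans now-frame [38.7 10.6  0.7]  after-rot [38.7 10.8  0.8]  world [  0.4  -0.8 -40.2]
b1 tip [[0.60830694 0.21154273 0.169     ]
 [0.60857882 0.19083107 0.169     ]
 [0.60843919 0.20146798 0.169     ]] well2 [[0.62803943 0.1930934  0.085     ]
 [0.62924624 0.10115726 0.085     ]]
```

View pics/t27z.png

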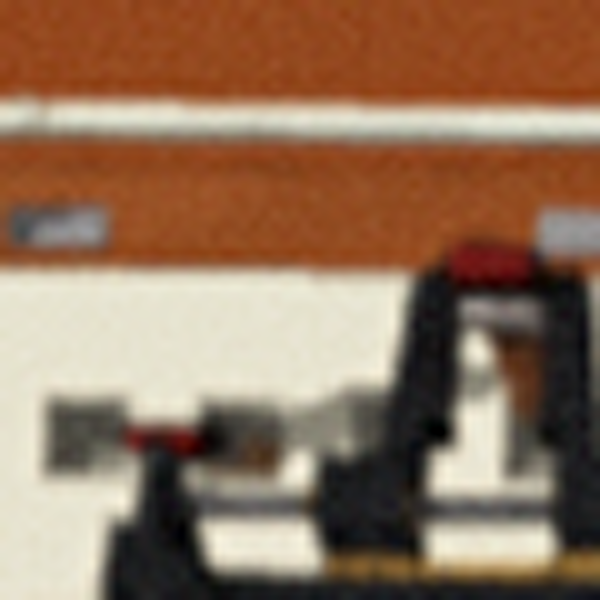

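servo_tool --pt "5 1.3 0.7 0 0 0" --pt "9 2.4 0 0 0 0" --pt "9 2.4 0 0 0 0" --pt "9 2.4 0 0 0 0" --pt "6 1.6 0 0 0 0" --pt "0 0 0 0 0 0" --pt "0 0 0 0 0 0"

```text
clock: 45.73
tcp_pos: [0.6365, 0.1035, 0.2053]
eef_rot: [-0.431, -0.432, -0.558, 0.562]
contact_force: [-0.0, 0.0, -0.1]
finger_gap: 0.022
```

```bash
python3 look2.py 28
python3 - <<'E'
from h import *
t=pickle.load(open("top28.pkl","rb"));cv2.imwrite("pics/t28z.png",cv2.resize(t["frame"][150:210,190:250],None,fx=10,fy=10,interpolation=cv2.INTER_CUBIC))
s=pickle.load(open("side28.pkl","rb"));cv2.imwrite("pics/s28z.png",cv2.resize(s["frame"][170:270,170:270],None,fx=6,fy=6,interpolation=cv2.INTER_CUBIC))
E
```

```text
t 45.73 tcp [0.6365 0.1035 0.2053] x [-0.254 -0.001 -0.967] y [ 0.967 -0.005 -0.254] z [-0.004 -1.     0.003] q [-0.03  0.41  2.06  3.1   0.64 -1.55] F [-0.04  0.   -0.15] gap 0.022
```

View pics/t28z.png

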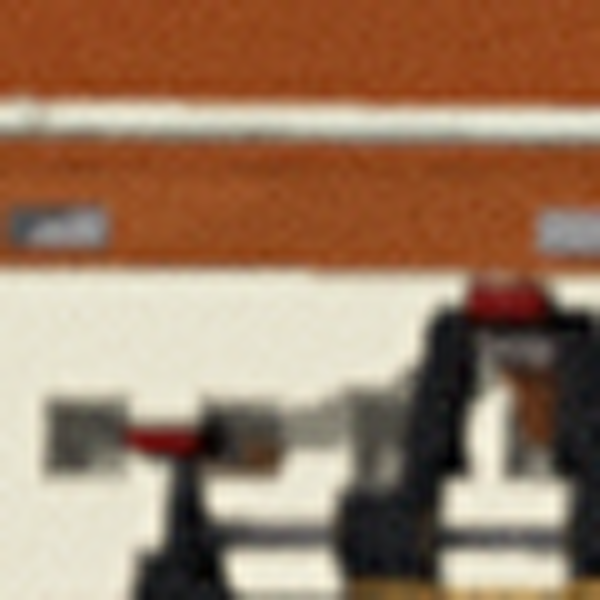

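View pics/s28z.png

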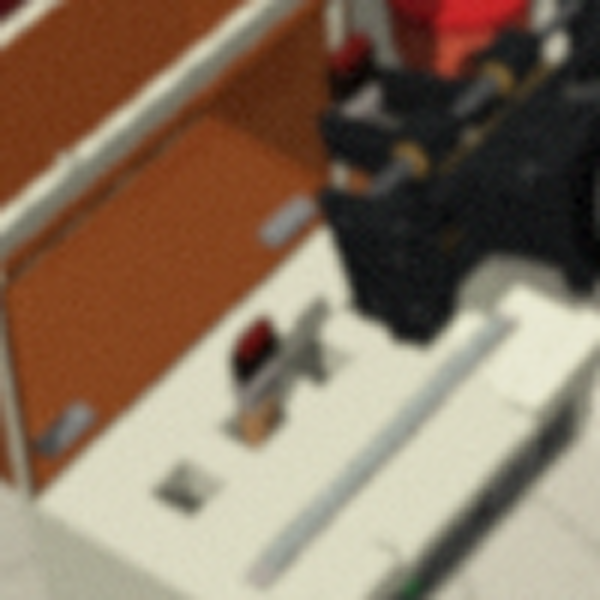

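Run:
```python
from h import *
t=pickle.load(open("top28.pkl","rb"))
print(pts(t,[(241,179.8)],.2485),pts(t,[(244.6,193.7)],.085))
```

```text
[[0.62968521 0.09957633 0.2485    ]] [[0.6301724  0.10118051 0.085     ]]
```

servo_tool --pt "5 1.3 0 0 0 0" --pt "5 1.3 0 0 0 0" --pt "5 1.3 0 0 0 0" --pt "5 1.3 0 0 0 0" --pt "5 1.3 0 0 0 0" --pt "0 0 0 0 0 0"

```text
clock: 46.38
tcp_pos: [0.6362, 0.1034, 0.1782]
eef_rot: [-0.431, -0.432, -0.559, 0.562]
contact_force: [-0.5, 1.0, -0.5]
finger_gap: 0.0217
```

servo_tool --pt "5 1.3 0 0 0 0" --pt "5 1.3 0 0 0 0" --pt "5 1.3 0 0 0 0" --pt "5 1.3 0 0 0 0" --pt "5 1.3 0 0 0 0" --pt "0 0 0 0 0 0"

```text
clock: 46.88
tcp_pos: [0.6362, 0.1034, 0.1525]
eef_rot: [-0.431, -0.432, -0.559, 0.562]
contact_force: [-0.2, -0.2, -1.1]
finger_gap: 0.0216
```

servo_tool --pt "4 1.1 0 0 0 0" --pt "4 1.1 0 0 0 0" --pt "4 1.1 0 0 0 0" --pt "2 0.5 0 0 0 0" --pt "2 0.5 0 0 0 0" --pt "0 0 0 0 0 0"

```text
clock: 47.38
tcp_pos: [0.6365, 0.1033, 0.1369]
eef_rot: [-0.431, -0.432, -0.558, 0.562]
contact_force: [-0.5, 0.3, -0.8]
finger_gap: 0.0218
```

```bash
python3 look2.py 29
```

```text
t 47.38 tcp [0.6365 0.1033 0.1369] x [-0.254 -0.001 -0.967] y [ 0.967 -0.005 -0.254] z [-0.004 -1.     0.003] q [-0.03  0.58  2.07  3.11  0.82 -1.56] F [-0.54  0.27 -0.75] gap 0.0218
```

View pics/wrist29.png

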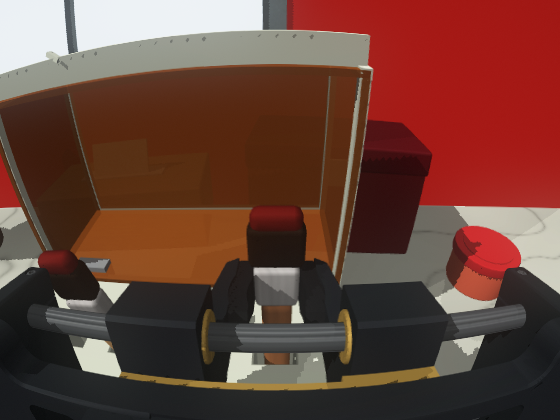

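servo_tool --pt "2 0.5 0 0 0 0" --pt "2 0.5 0 0 0 0" --pt "1 0.3 0 0 0 0" --pt "0 0 0 0 0 0" --pt "0 0 0 0 0 0"

```text
clock: 47.95
tcp_pos: [0.6365, 0.1033, 0.1321]
eef_rot: [-0.431, -0.432, -0.558, 0.561]
contact_force: [-0.1, -0.1, -0.4]
finger_gap: 0.0217
```

servo_tool --pt "1 0.3 0 0 0 0" --pt "1 0.3 0 0 0 0" --pt "1 0.3 0 0 0 0" --pt "0 0 0 0 0 0" --pt "0 0 0 0 0 0"

```text
clock: 48.37
tcp_pos: [0.6366, 0.1033, 0.1289]
eef_rot: [-0.431, -0.433, -0.558, 0.561]
contact_force: [-0.9, -0.1, 0.3]
finger_gap: 0.0216
```

servo_tool --pt "1 0.3 0 0 0 0" --pt "1 0.3 0 0 0 0" --pt "1 0.3 0 0 0 0" --pt "0 0 0 0 0 0" --pt "0 0 0 0 0 0"

```text
clock: 48.78
tcp_pos: [0.6372, 0.1033, 0.1268]
eef_rot: [-0.432, -0.433, -0.558, 0.561]
contact_force: [-0.9, -0.5, 5.2]
finger_gap: 0.0214
```

servo_tool --pt "1 0.3 0 0 0 0" --pt "0.5 0.1 0 0 0 0" --pt "0 0 0 0 0 0" --pt "0 0 0 0 0 0"

```text
clock: 49.12
tcp_pos: [0.6378, 0.1033, 0.1268]
eef_rot: [-0.433, -0.434, -0.557, 0.56]
contact_force: [-1.6, -0.6, 11.9]
finger_gap: 0.0216
```

servo_tool --pt "-1 -0.3 0 0 0 0" --pt "-1 -0.3 0 0 0 0" --pt "0 0 0 0 0 0" --pt "0 0 0 0 0 0"

```text
clock: 49.45
tcp_pos: [0.6368, 0.1033, 0.1268]
eef_rot: [-0.432, -0.433, -0.558, 0.561]
contact_force: [0.1, -0.2, 4.3]
finger_gap: 0.0213
```

servo_tool --pt "0 0 0 0 0 0" --pt "0 0 0 0 0 0" --pt "0 0 0 0 0 0" --pt "0 0 0 0 0 0" --hand 0.3

```text
clock: 49.78
tcp_pos: [0.6365, 0.1033, 0.1259]
eef_rot: [-0.431, -0.432, -0.559, 0.562]
contact_force: [0.4, -0.7, 0.9]
finger_gap: 0.0264
```

servo_tool --pt "0 0 0 0 0 0" --pt "0 0 0 0 0 0" --pt "0 0 0 0 0 0" --pt "0 0 0 0 0 0" --hand 0.48

```text
clock: 50.12
tcp_pos: [0.6367, 0.1033, 0.1264]
eef_rot: [-0.431, -0.433, -0.558, 0.561]
contact_force: [-1.3, -0.4, -0.2]
finger_gap: 0.0424
```

```bash
python3 look2.py 30
```

```text
t 50.12 tcp [0.6367 0.1033 0.1264] x [-0.254 -0.001 -0.967] y [ 0.967 -0.005 -0.254] z [-0.004 -1.     0.003] q [-0.03  0.61  2.07  3.11  0.85 -1.56] F [-1.31 -0.4  -0.19] gap 0.0424
```

View pics/wrist30.png

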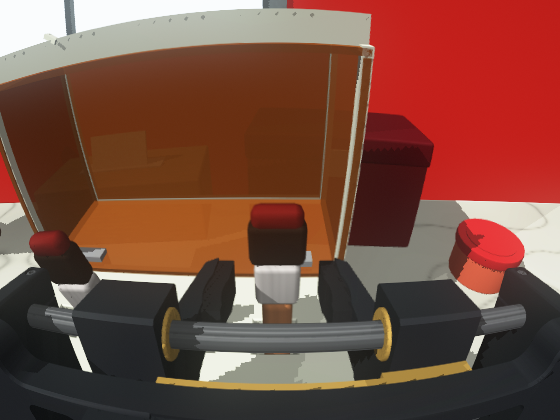

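servo_tool --pt "0 -6 0 0 0 0" --pt "0 -15 0 0 0 0" --pt "0 -25 0 0 0 0" --pt "0 -30 0 0 0 0" --pt "-10 -35 0 0 0 0" --pt "-20 -30 0 0 0 0" --pt "-25 0 0 0 0 0" --pt "-15 0 0 0 0 0" --pt "0 0 0 0 0 0" --pt "0 0 0 0 0 0"

```text
clock: 51.1
tcp_pos: [0.5177, 0.1041, 0.2304]
eef_rot: [-0.432, -0.433, -0.558, 0.561]
contact_force: [-0.2, 0.1, -0.6]
finger_gap: 0.0425
```

```bash
python3 look2.py 31
python3 - <<'E'
from h import *
t=pickle.load(open("top31.pkl","rb"));cv2.imwrite("pics/t31z.png",cv2.resize(t["frame"][160:220,190:260],None,fx=10,fy=10,interpolation=cv2.INTER_CUBIC))
s=pickle.load(open("side31.pkl","rb"));cv2.imwrite("pics/s31z.png",cv2.resize(s["frame"][190:260,180:260],None,fx=8,fy=8,interpolation=cv2.INTER_CUBIC))
E
```

```text
t 51.1 tcp [0.5177 0.1041 0.2304] x [-0.252 -0.001 -0.968] y [ 0.968 -0.005 -0.252] z [-0.004 -1.     0.003] q [-0.04  0.15  2.35  3.09  0.68 -1.54] F [-0.2   0.13 -0.57] gap 0.0425
```

View pics/t31z.png

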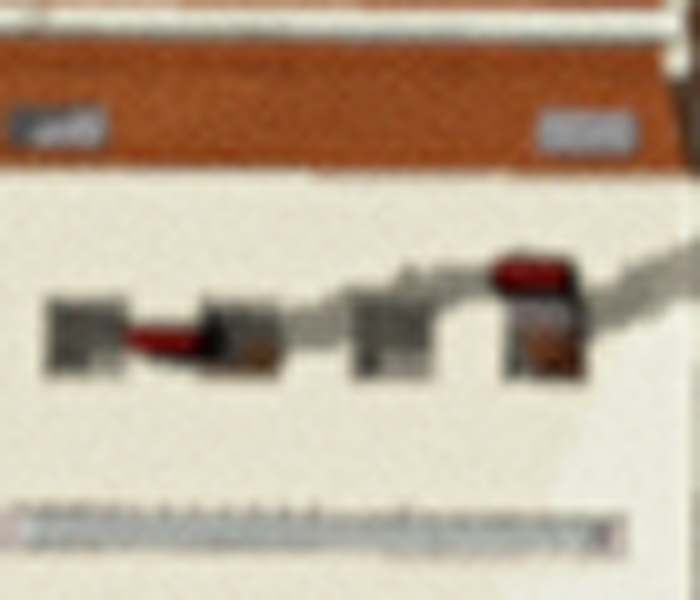

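View pics/s31z.png

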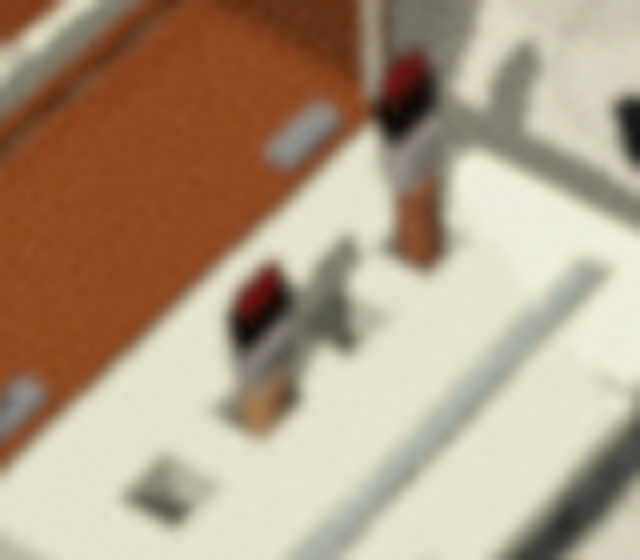

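View pics/wrist31.png

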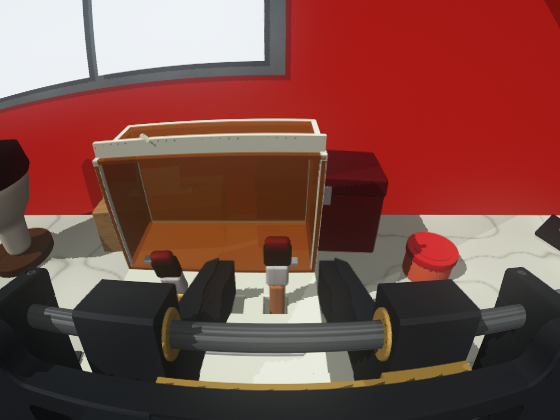

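```bash
cat >> h.py <<'E'
def tri(ca,a,cb,b):
    def ray(c,uv):
        p0=np.array(c["position"]);p=pts(c,[uv],0.)[0]-p0;return p0,p/np.linalg.norm(p)
    p,u=ray(ca,a);q,v=ray(cb,b);A=np.c_[u,-v];s=np.linalg.lstsq(A,q-p,rcond=None)[0]
    return (p+s[0]*u+q+s[1]*v)/2,np.linalg.norm(p+s[0]*u-q-s[1]*v)
E
python3 - <<'E'
from h import *
t=pickle.load(open("top31.pkl","rb"));s=pickle.load(open("side31.pkl","rb"))
print(tri(t,(206.5,193.9),s,(212.7,225.3)));print(tri(t,(243.3,187.3),s,(231,198.6)))
T=lambda x,y:np.array((x,y))/10+[190,160]
S=lambda x,y:np.array((x,y))/8+[180,190]
# handle crossing deck: well2 corners, handle
print("well2",pts(t,T(242,338),.085),"well4",pts(t,T(545,338),.085))
print("side well pts",pts(s,[S(255,408),S(418,245)],.085))
print(proj(s,[[.63,.1931,.085],[.63,.1011,.085]])@np.eye(2)*1, )
E
```

```text
(array([0.61119198, 0.20333311, 0.16327683]), np.float64(0.002527645127794293))
(array([0.63140063, 0.10008596, 0.16510031]), np.float64(0.0028161542972873718))
well2 [[0.62866403 0.19251659 0.085     ]] well4 [[0.6298597  0.10147352 0.085     ]]
side well pts [[0.62867629 0.19994469 0.085     ]
 [0.62907909 0.10851645 0.085     ]]
[[213.09936498 239.21056212]
 [233.58428199 218.91890005]]
```

servo_tool --pt "0 0 -15 0 0 0" --pt "0 0 -30 0 0 0" --pt "0 0 -30 0 0 0" --pt "10 4 -15 0 0 0" --pt "20 8 -8 0 0 0" --pt "20 8 0 0 0 0" --pt "15 6 0 0 0 0" --pt "7 2 0 0 0 0" --pt "0 0 0 0 0 0" --pt "0 0 0 0 0 0" --hand 0.55

```text
clock: 52.08
tcp_pos: [0.5272, 0.2016, 0.1525]
eef_rot: [-0.431, -0.432, -0.558, 0.562]
contact_force: [0.2, 0.6, 0.1]
finger_gap: 0.0483
```

```bash
python3 look2.py 32;  python3 - <<'E'
from h import *
b=np.radians(15)
plan([.6235,.2025,.127],[-np.sin(b),0,-np.cos(b)],[np.cos(b),0,-np.sin(b)])
E
```

```text
t 52.08 tcp [0.5272 0.2016 0.1525] x [-0.255 -0.002 -0.967] y [ 0.967 -0.005 -0.255] z [-0.004 -1.     0.003] q [ 0.28  0.47  2.23  3.49  0.9  -1.73] F [0.24 0.56 0.11] gap 0.0483
rotvec u [-0.05  0.01 -0.06] | 0.08  trans now-frame [ 1.8 99.8 -1.2]  after-rot [ 1.2 99.8 -0.7]  world [ 96.1   0.7 -27. ]
```

View pics/wrist32.png

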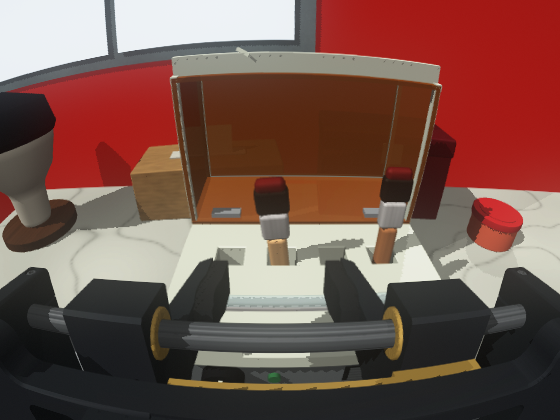

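servo_tool --pt "0 15 0 0 0 0" --pt "0 20 0 0 0 0" --pt "0 20 0 0 0 0" --pt "0 20 0 0 0 0" --pt "0 12 0 0 0 0" --pt "1 8 0 0 0 0" --pt "0 4 0 0 0 0" --pt "0 0 0 0 0 0" --pt "0 0 0 0 0 0"

```text
clock: 52.98
tcp_pos: [0.6223, 0.2015, 0.1271]
eef_rot: [-0.431, -0.432, -0.558, 0.561]
contact_force: [-1.0, 0.2, 0.8]
finger_gap: 0.0486
```

```bash
python3 look2.py 33
```

```text
t 52.98 tcp [0.6223 0.2015 0.1271] x [-0.254 -0.001 -0.967] y [ 0.967 -0.004 -0.254] z [-0.004 -1.     0.003] q [ 0.21  0.63  2.01  3.43  0.82 -1.72] F [-0.97  0.19  0.78] gap 0.0486
```

View pics/wrist33.png

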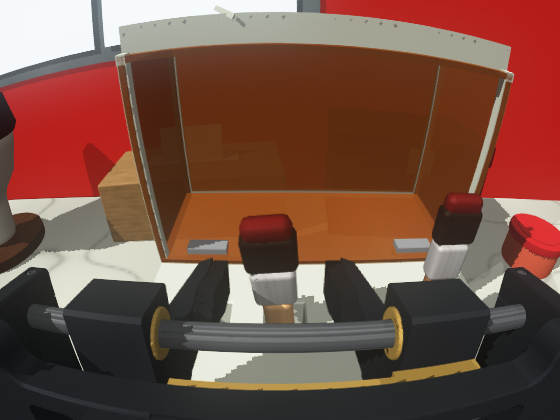

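servo_tool --pt "0 0 0 0 0 0" --pt "0 0 0 0 0 0" --pt "0 0 0 0 0 0" --pt "0 0 0 0 0 0" --pt "0 0 0 0 0 0" --pt "0 0 0 0 0 0" --hand 0

```text
clock: 53.63
tcp_pos: [0.6228, 0.2014, 0.1268]
eef_rot: [-0.431, -0.432, -0.558, 0.561]
contact_force: [-0.3, -0.0, 0.0]
finger_gap: 0.0218
```

```bash
python3 look2.py 34
python3 - <<'E'
from h import *
t=pickle.load(open("top34.pkl","rb"));cv2.imwrite("pics/t34z.png",cv2.resize(t["frame"][160:220,190:260],None,fx=10,fy=10,interpolation=cv2.INTER_CUBIC))
s=pickle.load(open("side34.pkl","rb"));cv2.imwrite("pics/s34z.png",cv2.resize(s["frame"][190:260,180:260],None,fx=8,fy=8,interpolation=cv2.INTER_CUBIC))
E
```

```text
t 53.63 tcp [0.6228 0.2014 0.1268] x [-0.254 -0.001 -0.967] y [ 0.967 -0.005 -0.254] z [-0.004 -1.     0.003] q [ 0.21  0.63  2.    3.43  0.82 -1.72] F [-0.25 -0.    0.  ] gap 0.0218
```

View pics/wrist34.png

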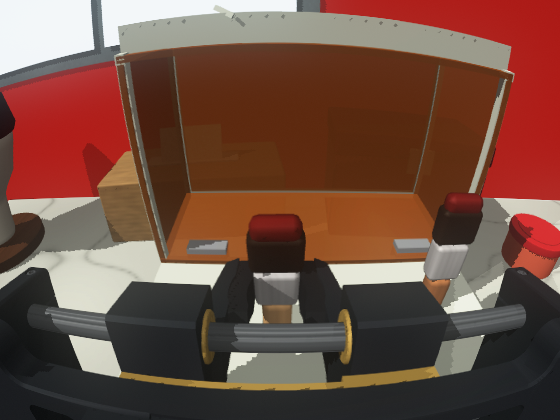

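View pics/s34z.png

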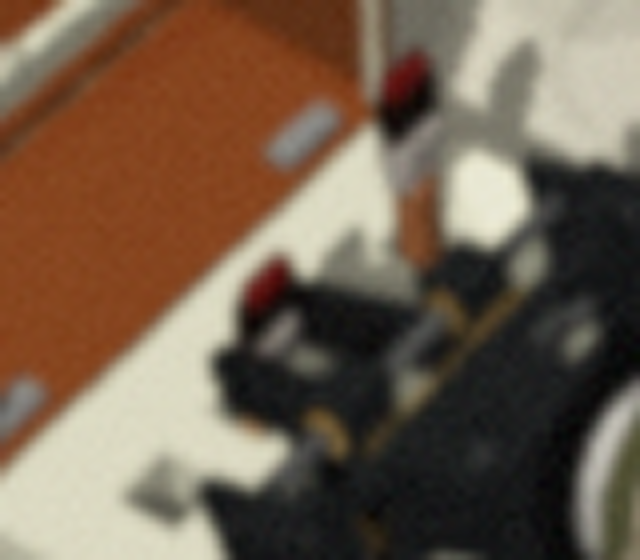

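servo_tool --pt "-1 3 1 0 0 -0.3" --pt "-1 3 1 0 0 -0.3" --pt "-1 3 1 0 0 -0.3" --pt "-1 3 1 0 0 -0.3" --pt "0 0 0 0 0 0" --pt "0 0 0 0 0 0"

```text
clock: 54.28
tcp_pos: [0.6354, 0.1973, 0.1274]
eef_rot: [-0.396, -0.397, -0.584, 0.587]
contact_force: [-0.1, -0.3, -0.8]
finger_gap: 0.0217
```

```bash
python3 look2.py 35
python3 - <<'E'
from h import *
t=pickle.load(open("top35.pkl","rb"));cv2.imwrite("pics/t35z.png",cv2.resize(t["frame"][160:220,190:260],None,fx=10,fy=10,interpolation=cv2.INTER_CUBIC))
E
```

```text
t 54.28 tcp [0.6354 0.1973 0.1274] x [-0.372 -0.001 -0.928] y [ 0.928 -0.005 -0.372] z [-0.004 -1.     0.002] q [ 0.19  0.58  1.95  3.47  0.6  -1.78] F [-0.14 -0.33 -0.75] gap 0.0217
```

View pics/t35z.png

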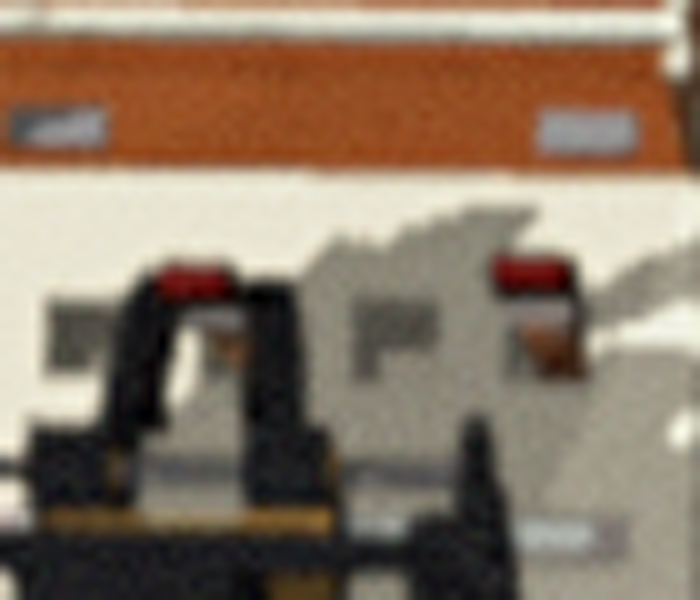

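servo_tool --pt "0.9 0.4 0 0 0 0" --pt "0.9 0.4 0 0 0 0" --pt "0.9 0.4 0 0 0 0" --pt "0 0 0 0 0 0" --pt "0 0 0 0 0 0"

```text
clock: 54.85
tcp_pos: [0.6365, 0.1974, 0.1265]
eef_rot: [-0.397, -0.399, -0.583, 0.586]
contact_force: [-2.1, -0.7, 10.0]
finger_gap: 0.0218
```

Contact with the floor. Ease off and release.

servo_tool --pt "-1.2 -0.5 0 0 0 0" --pt "0 0 0 0 0 0" --pt "0 0 0 0 0 0" --pt "0 0 0 0 0 0"

```text
clock: 55.18
tcp_pos: [0.636, 0.1973, 0.1264]
eef_rot: [-0.396, -0.398, -0.584, 0.587]
contact_force: [-0.8, -1.1, 6.0]
finger_gap: 0.0218
```

servo_tool --pt "0 0 0 0 0 0" --pt "0 0 0 0 0 0" --pt "0 0 0 0 0 0" --pt "0 0 0 0 0 0" --hand 0.3

```text
clock: 55.52
tcp_pos: [0.6353, 0.1973, 0.1249]
eef_rot: [-0.395, -0.396, -0.585, 0.588]
contact_force: [-0.6, -0.1, 0.4]
finger_gap: 0.026
```

servo_tool --pt "0 0 0 0 0 0" --pt "0 0 0 0 0 0" --pt "0 0 0 0 0 0" --pt "0 0 0 0 0 0" --hand 0.48

```text
clock: 55.85
tcp_pos: [0.6355, 0.1973, 0.1254]
eef_rot: [-0.395, -0.397, -0.584, 0.587]
contact_force: [-0.2, 0.4, -0.2]
finger_gap: 0.0421
```

servo_tool --pt "0 -6 0 0 0 0" --pt "0 -15 0 0 0 0" --pt "0 -25 0 0 0 0" --pt "0 -30 0 0 0 0" --pt "-10 -35 0 0 0 0" --pt "-20 -30 0 0 0 0" --pt "-25 0 0 0 0 0" --pt "-15 0 0 0 0 0" --pt "0 0 0 0 0 0" --pt "0 0 0 0 0 0"

```text
clock: 56.68
tcp_pos: [0.5304, 0.198, 0.2433]
eef_rot: [-0.395, -0.397, -0.584, 0.587]
contact_force: [-0.0, -0.5, -1.0]
finger_gap: 0.0425
```

```bash
python3 look2.py 36
python3 - <<'E'
from h import *
t=pickle.load(open("top36.pkl","rb"));cv2.imwrite("pics/t36z.png",cv2.resize(t["frame"][160:220,190:260],None,fx=10,fy=10,interpolation=cv2.INTER_CUBIC))
s=pickle.load(open("side36.pkl","rb"));cv2.imwrite("pics/s36z.png",cv2.resize(s["frame"][190:260,180:260],None,fx=8,fy=8,interpolation=cv2.INTER_CUBIC))
E
```

```text
t 56.68 tcp [0.5304 0.198  0.2433] x [-0.372 -0.    -0.928] y [ 0.928 -0.005 -0.372] z [-0.004 -1.     0.002] q [ 0.26  0.17  2.14  3.76  0.42 -2.05] F [-0.04 -0.48 -0.98] gap 0.0425
```

View pics/t36z.png

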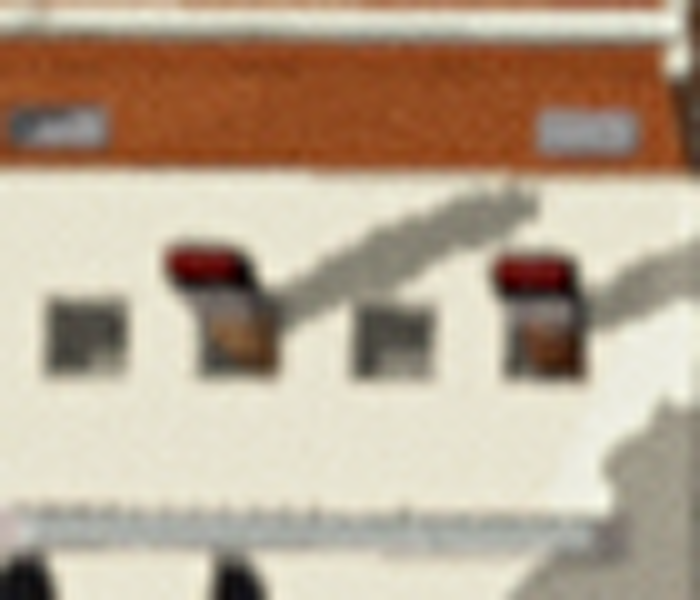

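View pics/s36z.png

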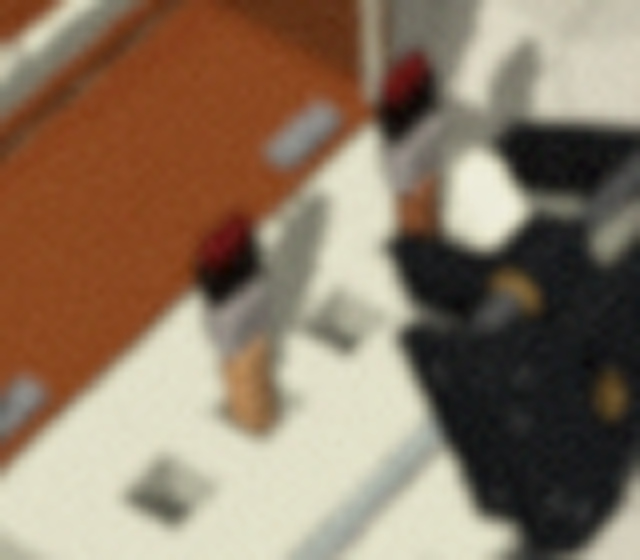

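View pics/top36.png

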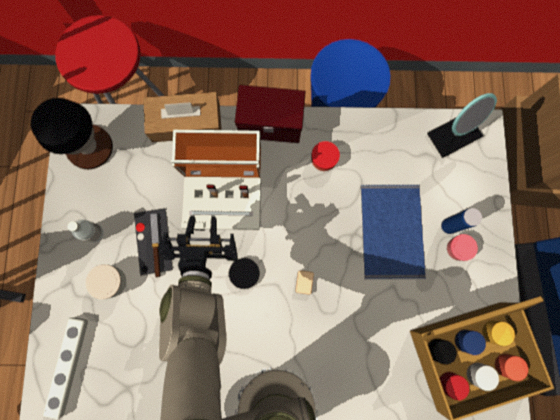

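servo_tool --pt "0 0 10 0 0 0.4" --pt "0 0 25 0 0 0.4" --pt "0 0 35 0 0 0.4" --pt "0 0 35 0 0 0" --pt "-5 -10 35 0 0 0" --pt "-5 -10 35 0 0 0" --pt "-5 -10 35 0 0 0" --pt "0 -5 30 0 0 0" --pt "0 0 10 0 0 0" --pt "0 0 0 0 0 0" --pt "0 0 0 0 0 0" --hand 0

```text
clock: 57.75
tcp_pos: [0.5073, -0.0194, 0.2636]
eef_rot: [-0.43, -0.433, -0.558, 0.562]
contact_force: [-0.2, -0.3, -0.1]
finger_gap: 0.0003
```

Run:
```python
from h import *
show()
plan([.50,0,.3],[0,-1,0],[0,0,-1])
t=pickle.load(open("top36.pkl","rb"));s=pickle.load(open("side36.pkl","rb"))
cv2.imwrite("pics/t36y.png",cv2.resize(t["frame"][120:190,160:270],None,fx=7,fy=7,interpolation=cv2.INTER_CUBIC))
cv2.imwrite("pics/s36y.png",cv2.resize(s["frame"][140:250,130:240],None,fx=5.4,fy=5.4,interpolation=cv2.INTER_CUBIC))
P=cloud(t)
for u in (200,230):
    for v in range(140,190,2): print(u,v,P[v,u].round(3))
```

```text
t 57.75 tcp [ 0.5073 -0.0194  0.2636] x [-0.256 -0.    -0.967] y [ 0.967 -0.007 -0.256] z [-0.007 -1.     0.002] q [-0.51 -0.01  2.39  2.31  0.69 -1.02] F [-0.16 -0.29 -0.06] gap 0.0003
rotvec u [ -9.76 -12.65  -9.66] | 18.67  trans now-frame [-33.3 -16.5 -19.2]  after-rot [-19.4 -36.4  -7.3]  world [-7.3 19.4 36.4]
200 140 [0.742 0.214 0.237]
200 142 [0.736 0.214 0.238]
200 144 [0.731 0.214 0.238]
200 146 [0.725 0.213 0.238]
200 148 [0.719 0.213 0.239]
200 150 [0.714 0.213 0.237]
200 152 [0.709 0.213 0.234]
200 154 [0.703 0.212 0.237]
200 156 [0.697 0.212 0.237]
200 158 [0.692 0.212 0.235]
200 160 [0.681 0.209 0.254]
200 162 [0.676 0.209 0.25 ]
200 164 [0.676 0.212 0.232]
200 166 [0.713 0.238 0.091]
200 168 [0.707 0.238 0.09 ]
200 170 [0.7   0.237 0.091]
200 172 [0.696 0.238 0.086]
200 174 [0.688 0.237 0.09 ]
200 176 [0.683 0.237 0.087]
200 178 [0.678 0.238 0.081]
200 180 [0.671 0.237 0.085]
200 182 [0.665 0.237 0.082]
200 184 [0.659 0.237 0.083]
200 186 [0.653 0.236 0.084]
200 188 [0.646 0.236 0.086]
230 140 [0.743 0.133 0.238]
230 142 [0.739 0.133 0.235]
230 144 [0.731 0.133 0.24 ]
230 146 [0.726 0.133 0.238]
230 148 [0.721 0.133 0.236]
230 150 [0.714 0.132 0.242]
230 152 [0.711 0.133 0.233]
230 154 [0.704 0.132 0.237]
230 156 [0.699 0.132 0.235]
230 158 [0.692 0.131 0.239]
230 160 [0.687 0.131 0.238]
230 162 [0.677 0.13  0.252]
230 164 [0.677 0.131 0.234]
230 166 [0.672 0.132 0.231]
230 168 [0.708 0.147 0.09 ]
230 170 [0.701 0.147 0.092]
230 172 [0.695 0.147 0.091]
230 174 [0.692 0.147 0.082]
230 176 [0.684 0.146 0.089]
230 178 [0.679 0.147 0.084]
230 180 [0.671 0.146 0.088]
230 182 [0.666 0.146 0.084]
230 184 [0.66  0.146 0.084]
230 186 [0.653 0.146 0.085]
230 188 [0.648 0.146 0.083]
```

View pics/t36y.png

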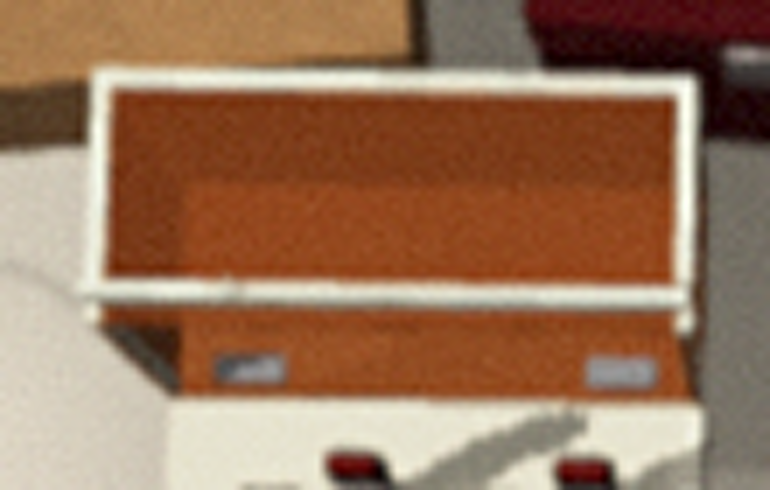

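servo_tool --pt "0 0 0 -0.488 -0.633 -0.483" --pt "0 0 0 -0.488 -0.633 -0.483" --pt "0 0 0 -0.488 -0.633 -0.483" --pt "0 0 0 -0.488 -0.633 -0.483" --pt "0 0 0 -0.488 -0.633 -0.483" --pt "0 0 0 -0.488 -0.633 -0.483" --pt "0 0 0 -0.488 -0.633 -0.483" --pt "0 0 0 -0.488 -0.633 -0.483" --pt "0 0 0 -0.488 -0.633 -0.483" --pt "0 0 0 -0.488 -0.633 -0.483"

```text
clock: 58.58
tcp_pos: [0.5079, -0.0166, 0.2642]
eef_rot: [-0.528, 0.03, -0.599, 0.6]
contact_force: [0.5, -0.1, -0.3]
finger_gap: 0.0004
```

servo_tool --pt "0 0 0 -0.488 -0.633 -0.483" --pt "0 0 0 -0.488 -0.633 -0.483" --pt "0 0 0 -0.488 -0.633 -0.483" --pt "0 0 0 -0.488 -0.633 -0.483" --pt "0 0 0 -0.488 -0.633 -0.483" --pt "0 0 0 -0.488 -0.633 -0.483" --pt "0 0 0 -0.488 -0.633 -0.483" --pt "0 0 0 -0.488 -0.633 -0.483" --pt "0 0 0 -0.488 -0.633 -0.483" --pt "0 0 0 -0.488 -0.633 -0.483" --pt "0 0 0 0 0 0"

```text
clock: 59.5
tcp_pos: [0.5086, -0.0154, 0.2636]
eef_rot: [0.505, -0.493, 0.501, -0.501]
contact_force: [-0.5, 0.2, -0.8]
finger_gap: 0.0003
```

servo_tool --pt "0 -5 0 0 -1 0" --pt "0 -5 0 0 -1 0" --pt "0 -5 0 0 -1 0" --pt "0 -5 0 0 -1 0" --pt "0 -5 0 0 -1 0" --pt "0 -5 0 0 -1 0" --pt "0 -5 0 0 -1 0" --pt "0 -5 0 0 -1 0" --pt "0 -5 0 0 -1 0" --pt "0 -5 0 0 -1 0" --pt "0 -5 0 0 -1 0" --pt "0 0 0 0 -1 0"

```text
clock: 60.5
tcp_pos: [0.5072, -0.0176, 0.3199]
eef_rot: [0.704, -0.692, 0.107, -0.118]
contact_force: [-0.6, 0.2, 0.4]
finger_gap: 0.0006
```

Run:
```python
from h import *
show()
plan([.704,.12,.30],[1,0,0],[0,0,-1])
```

```text
t 60.5 tcp [ 0.5072 -0.0176  0.3199] x [ 0.949 -0.315  0.012] y [ 0.018  0.015 -1.   ] z [0.315 0.949 0.02 ] q [-0.28  0.22  1.41  0.02  1.5  -1.53] F [-0.6   0.17  0.4 ] gap 0.0006
rotvec u [-0.17 -3.06  0.14] | 3.07  trans now-frame [143.2  25.5 192.1]  after-rot [196.8  19.9 137.6]  world [196.8 137.6 -19.9]
```

servo_tool --pt "0 0 0 -0.05 -1 0.05" --pt "0 0 0 -0.06 -1 0.05" --pt "0 0 0 -0.06 -1 0.04" --pt "20 0 14 0 0 0" --pt "30 0 21 0 0 0" --pt "30 0 21 0 0 0" --pt "30 0 21 0 0 0" --pt "30 0 21 0 0 0" --pt "30 0 21 0 0 0" --pt "20 0 14 0 0 0" --pt "6 0 4 0 0 0" --pt "0 0 0 0 0 0"

```text
clock: 61.5
tcp_pos: [0.7055, 0.1182, 0.3163]
eef_rot: [-0.707, 0.707, -0.005, 0.002]
contact_force: [-0.3, 0.2, -0.4]
finger_gap: 0.0004
```

servo_tool --pt "0 15 0 0 0 0" --pt "0 0 0 0 0 0" --pt "0 0 0 0 0 0"

```text
clock: 61.75
tcp_pos: [0.704, 0.1156, 0.3038]
eef_rot: [-0.706, 0.708, -0.005, 0.003]
contact_force: [-0.2, 0.4, 0.8]
finger_gap: 0.0003
```

```bash
python3 look2.py 37
python3 - <<'E'
from h import *
plan([.704,.12,.245],[1,0,0],[0,0,-1])
s=pickle.load(open("side37.pkl","rb"))
cv2.imwrite("pics/s37y.png",cv2.resize(s["frame"][120:250,120:260],None,fx=4.5,fy=4.5,interpolation=cv2.INTER_CUBIC))
E
```

```text
t 61.75 tcp [0.704  0.1156 0.3038] x [ 1.    -0.012 -0.003] y [-0.003 -0.002 -1.   ] z [ 0.012  1.    -0.002] q [-0.    0.77  0.61 -0.    1.76 -1.56] F [-0.19  0.44  0.79] gap 0.0003
rotvec u [ 0.02 -0.12 -0.  ] | 0.12  trans now-frame [-0.6 60.2  4.9]  after-rot [-0.5 60.2  4.7]  world [ -0.5   4.7 -60.2]
```

View pics/s37y.png

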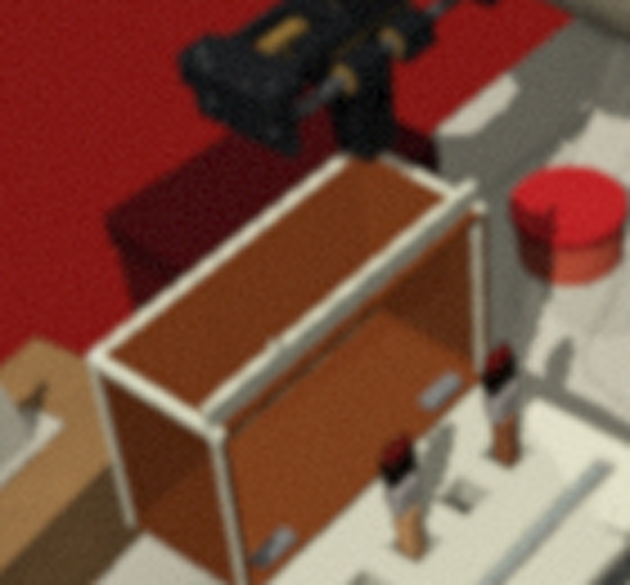

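View pics/wrist37.png

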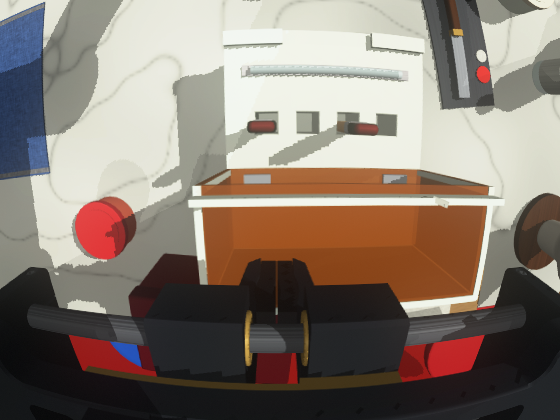

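servo_tool --pt "0 20 0 0 0 0" --pt "0 20 0 0 0 0" --pt "0 12 0 0 0 0" --pt "0 5 0 0 0 0" --pt "0 0 0 0 0 0" --pt "0 0 0 0 0 0"

```text
clock: 62.4
tcp_pos: [0.7048, 0.1151, 0.2483]
eef_rot: [-0.706, 0.708, -0.004, 0.004]
contact_force: [-0.3, 0.1, 0.2]
finger_gap: 0.0006
```

```bash
python3 look2.py 38
python3 - <<'E'
from h import *
s=pickle.load(open("side38.pkl","rb"))
cv2.imwrite("pics/s38y.png",cv2.resize(s["frame"][120:250,120:260],None,fx=4.5,fy=4.5,interpolation=cv2.INTER_CUBIC))
E
```

```text
t 62.4 tcp [0.7048 0.1151 0.2483] x [ 1.    -0.013  0.   ] y [ 0.    -0.003 -1.   ] z [ 0.013  1.    -0.003] q [-0.    0.77  0.75 -0.    1.62 -1.56] F [-0.27  0.11  0.23] gap 0.0006
```

View pics/s38y.png

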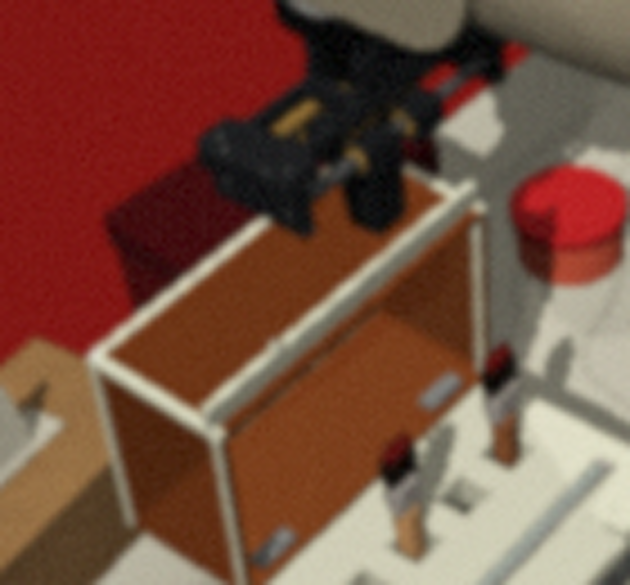

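View pics/wrist38.png

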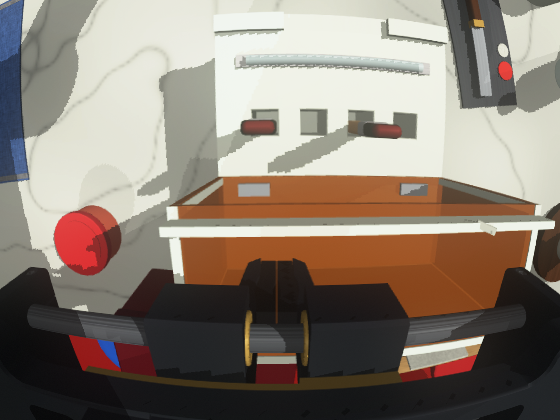

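```bash
cat > hoodrows.py <<'E'
from h import *
import sys
def pose(th,y,off=9.,out=3.,fmax=1.6,push=0):
    C=np.array([.6855-.145*np.cos(th)+.0075*np.sin(th),y,.09+.145*np.sin(th)+.0075*np.cos(th)])
    n=np.array([np.sin(th),0,np.cos(th)]);o=np.array([-np.cos(th),0,np.sin(th)])
    p=C+n*(off-push)/1000+o*out/1000
    g=max(th,np.pi/2-fmax);f=np.array([np.cos(g),0,-np.sin(g)]);x=np.array([np.sin(g),0,np.cos(g)])
    return p,R.from_matrix(np.c_[x,f,np.cross(x,f)])
def rows(ths,y,**k):
    s=st();p=s["tcp_pos"];T=rot(s["eef_rot"])
    for th in ths:
        q,M=pose(th,y,**k);d=T.inv().apply(q-p)*1000;r=(T.inv()*M).as_rotvec(degrees=True)/6
        print(round(th,2),q.round(3),"[%.1f, %.1f, %.1f, %.2f, %.2f, %.2f]"%(*d,*r));p,T=q,M
E
python3 - <<'E'
from hoodrows import *
rows(np.arange(1.5,.95,-.05),.115,fmax=.7)
E
```

```text
1.5 [0.691 0.115 0.239] [-13.4, 9.6, -0.2, 0.03, -0.12, -0.67]
1.45 [0.684 0.115 0.239] [-7.4, -0.6, 0.0, 0.00, 0.00, -0.48]
1.4 [0.677 0.115 0.239] [-7.4, -0.6, 0.0, 0.00, 0.00, -0.48]
1.35 [0.669 0.115 0.238] [-7.4, -0.6, 0.0, 0.00, 0.00, -0.48]
1.3 [0.662 0.115 0.237] [-7.4, -0.6, 0.0, 0.00, 0.00, -0.48]
1.25 [0.654 0.115 0.236] [-7.4, -0.6, 0.0, -0.00, 0.00, -0.48]
1.2 [0.647 0.115 0.234] [-7.4, -0.6, 0.0, 0.00, 0.00, -0.48]
1.15 [0.64  0.115 0.232] [-7.4, -0.6, 0.0, 0.00, 0.00, -0.48]
1.1 [0.633 0.115 0.229] [-7.4, -0.6, 0.0, 0.00, 0.00, -0.48]
1.05 [0.626 0.115 0.227] [-7.4, -0.6, -0.0, 0.00, 0.00, -0.48]
1.0 [0.619 0.115 0.223] [-7.4, -0.6, 0.0, 0.00, 0.00, -0.48]
```

servo_tool --pt "0 4 0 0 0 0" --pt "0 3 0 0 0 0" --pt "-5 1 0 0 0 0" --pt "-5 0 0 0 0 0" --pt "-3 0 0 0 0 0" --pt "0 0 0 0 0 0" --pt "0 0 0 0 0 0"

```text
clock: 63.13
tcp_pos: [0.6916, 0.1152, 0.2392]
eef_rot: [-0.706, 0.708, -0.005, 0.004]
contact_force: [-0.2, -0.0, -0.1]
finger_gap: 0.0003
```

servo_tool --pt "-2 0 0 0 0 -0.5" --pt "-4 0 0 0 0 -0.48" --pt "-6 -0.5 0 0 0 -0.48" --pt "-7.4 -0.6 0 0 0 -0.48" --pt "-7.4 -0.6 0 0 0 -0.48" --pt "-7.4 -0.6 0 0 0 -0.48" --pt "0 0 0 0 0 0"

```text
clock: 63.72
tcp_pos: [0.656, 0.1159, 0.2361]
eef_rot: [-0.697, 0.701, 0.103, 0.111]
contact_force: [-0.6, 0.2, 0.2]
finger_gap: 0.0008
```

```bash
python3 look2.py 39
python3 - <<'E'
from hoodrows import *
rows([1.25,1.2],.115,fmax=.7)
s=pickle.load(open("side39.pkl","rb"))
cv2.imwrite("pics/s39y.png",cv2.resize(s["frame"][120:250,120:260],None,fx=4.5,fy=4.5,interpolation=cv2.INTER_CUBIC))
E
```

```text
t 63.72 tcp [0.656  0.1159 0.2361] x [ 0.955 -0.011  0.298] y [ 0.298 -0.007 -0.955] z [ 0.012  1.    -0.003] q [ 0.    0.48  1.3  -0.01  1.06 -1.55] F [-0.6   0.15  0.16] gap 0.0008
1.25 [0.654 0.115 0.236] [-3.7, -0.2, -0.6, 0.06, -0.11, -0.18]
1.2 [0.647 0.115 0.234] [-7.4, -0.6, 0.0, 0.00, 0.00, -0.48]
```

View pics/s39y.png

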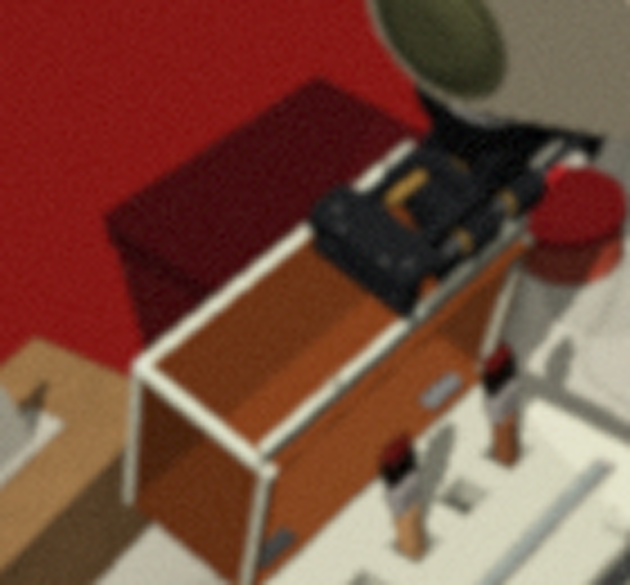

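servo_tool --pt "-7.4 -0.6 0 0 0 -0.48" --pt "-7.4 -0.6 0 0 0 -0.48" --pt "-7.4 -0.6 0 0 0 -0.48" --pt "-7.4 -0.6 0 0 0 -0.48" --pt "-7.4 -0.6 0 0 0 -0.48" --pt "-7.4 -0.6 0 0 0 -0.48" --pt "-7.4 -0.6 0 0 0 -0.48" --pt "0 0 0 0 0 0"

```text
clock: 64.53
tcp_pos: [0.6085, 0.1163, 0.216]
eef_rot: [-0.667, 0.672, 0.223, 0.23]
contact_force: [-0.4, 0.1, 0.7]
finger_gap: 0.0001
```

```bash
python3 look2.py 40
python3 - <<'E'
from hoodrows import *
rows([.9,.85],.115,fmax=.7)
s=pickle.load(open("side40.pkl","rb"))
cv2.imwrite("pics/s40y.png",cv2.resize(s["frame"][120:250,120:260],None,fx=4.5,fy=4.5,interpolation=cv2.INTER_CUBIC))
E
```

```text
t 64.53 tcp [0.6085 0.1163 0.216 ] x [ 0.795 -0.008  0.607] y [ 0.607 -0.01  -0.795] z [ 0.012  1.    -0.003] q [ 0.01  0.28  1.75 -0.03  0.46 -1.53] F [-0.44  0.07  0.67] gap 0.0001
0.9 [0.606 0.115 0.216] [-4.2, -1.1, -1.1, 0.10, -0.08, -0.17]
0.85 [0.6   0.115 0.212] [-7.4, -0.6, -0.0, -0.00, -0.00, -0.28]
```

View pics/s40y.png

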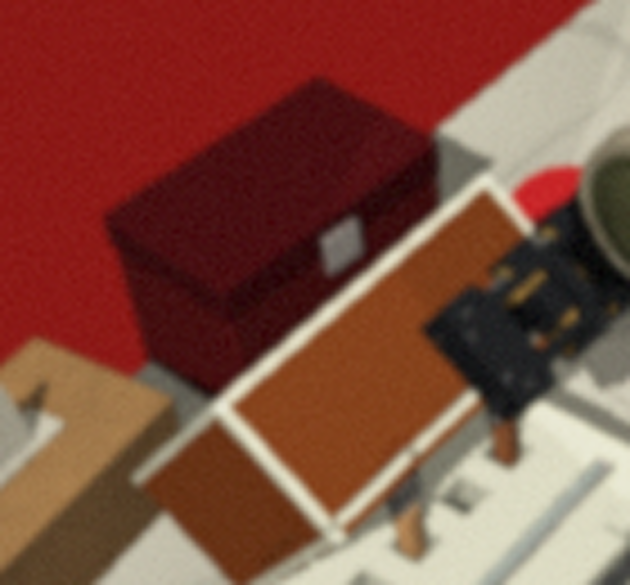

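View pics/wrist40.png

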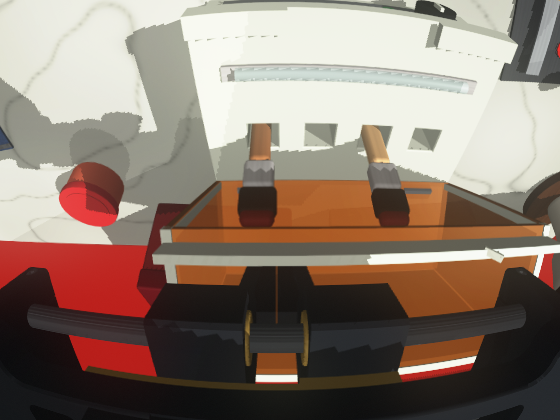

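Run:
```python
from h import *
s=st();p=s["tcp_pos"];T=rot(s["eef_rot"])
X=T.as_matrix()[:,0]
for th in np.arange(.85,.3,-.05):
    C=np.array([.6855-.145*np.cos(th)+.0075*np.sin(th),p[1],.09+.145*np.sin(th)+.0075*np.cos(th)])
    n=np.array([np.sin(th),0,np.cos(th)]);o=np.array([-np.cos(th),0,np.sin(th)])
    out=4+(.9-th)*6;q=C+n*(9*X@n)/1000+o*out/1000
    print(round(th,2),q.round(4),(T.inv().apply(q-p)*1000).round(1));p=q
```

```text
0.85 [0.5993 0.1161 0.213 ] [-11.8  -2.9  -0.1]
0.8 [0.5931 0.1161 0.2088] [-7.6 -0.4 -0.1]
0.75 [0.587  0.1161 0.2042] [-7.6 -0.  -0.1]
0.7 [0.5811 0.1161 0.1992] [-7.7  0.4 -0.1]
0.65 [0.5755 0.1161 0.194 ] [-7.7  0.8 -0.1]
0.6 [0.5701 0.1161 0.1884] [-7.7  1.2 -0.1]
0.55 [0.565  0.1161 0.1825] [-7.6  1.6 -0. ]
0.5 [0.5602 0.1161 0.1764] [-7.6  2.  -0. ]
0.45 [0.5557 0.1161 0.17  ] [-7.5  2.4 -0. ]
0.4 [0.5515 0.1161 0.1633] [-7.4  2.7 -0. ]
0.35 [0.5476 0.1161 0.1564] [-7.3  3.1 -0. ]
```

servo_tool --pt "-7 -2 0 0 0 0" --pt "-7.6 -0.8 0 0 0 0" --pt "-7.6 -0.4 0 0 0 0" --pt "-7.6 0.4 0 0 0 0" --pt "-7.6 0.8 0 0 0 0" --pt "-7.6 1.2 0 0 0 0" --pt "0 0 0 0 0 0"

```text
clock: 65.27
tcp_pos: [0.5716, 0.1167, 0.189]
eef_rot: [-0.667, 0.672, 0.222, 0.23]
contact_force: [0.1, -0.5, 0.3]
finger_gap: 0.0003
```

```bash
python3 look2.py 41
python3 - <<'E'
from h import *
s=pickle.load(open("side41.pkl","rb"))
cv2.imwrite("pics/s41y.png",cv2.resize(s["frame"][150:280,140:280],None,fx=4.5,fy=4.5,interpolation=cv2.INTER_CUBIC))
E
```

```text
t 65.27 tcp [0.5716 0.1167 0.189 ] x [ 0.795 -0.008  0.606] y [ 0.606 -0.01  -0.795] z [ 0.012  1.    -0.003] q [ 0.01  0.24  1.88 -0.04  0.37 -1.52] F [ 0.1  -0.48  0.25] gap 0.0003
```

View pics/s41y.png

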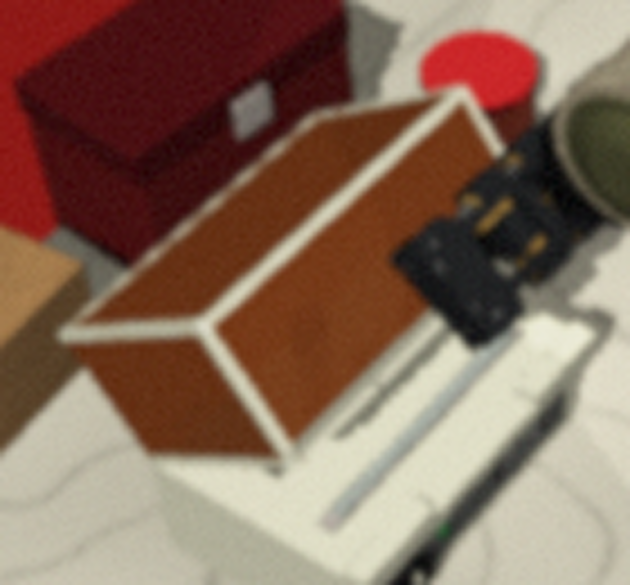

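View pics/wrist41.png

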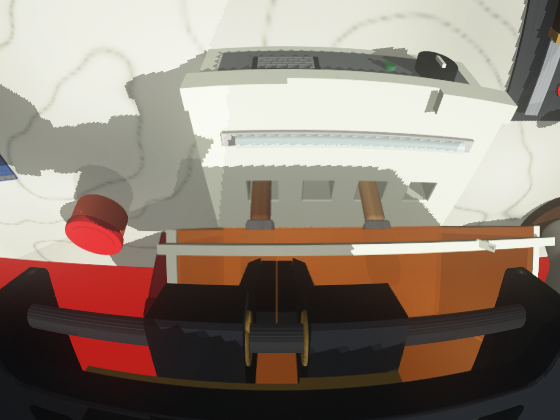

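servo_tool --pt "-7.5 1.4 0 0 0 0" --pt "-7.5 2 0 0 0 0" --pt "-7.5 2.4 0 0 0 0" --pt "-7.4 2.7 0 0 0 0" --pt "-7.3 3 0 0 0 0" --pt "0 0 0 0 0 0"

```text
clock: 65.92
tcp_pos: [0.5491, 0.1168, 0.1568]
eef_rot: [-0.668, 0.673, 0.222, 0.23]
contact_force: [-0.7, -0.1, -0.7]
finger_gap: 0.0002
```

```bash
python3 look2.py 42
python3 - <<'E'
from h import *
s=pickle.load(open("side42.pkl","rb"))
cv2.imwrite("pics/s42y.png",cv2.resize(s["frame"][150:280,140:280],None,fx=4.5,fy=4.5,interpolation=cv2.INTER_CUBIC))
p=s=st();p=s["tcp_pos"];T=rot(s["eef_rot"]);X=T.as_matrix()[:,0]
for th in (.3,.25,.2,.15,.1,.05,0,-.02):
    C=np.array([.6855-.145*np.cos(th)+.0075*np.sin(th),p[1],.09+.145*np.sin(th)+.0075*np.cos(th)])
    n=np.array([np.sin(th),0,np.cos(th)]);o=np.array([-np.cos(th),0,np.sin(th)])
    q=C+n*(9*X@n)/1000+o*8/1000
    print(th,q.round(4),(T.inv().apply(q-p)*1000).round(1));p=q
E
```

```text
t 65.92 tcp [0.5491 0.1168 0.1568] x [ 0.796 -0.008  0.606] y [ 0.606 -0.01  -0.796] z [ 0.012  1.    -0.003] q [ 0.01  0.25  1.98 -0.06  0.27 -1.5 ] F [-0.74 -0.06 -0.68] gap 0.0002
0.3 [0.5437 0.1167 0.1494] [-11.1   3.2  -0.1]
0.25 [0.5409 0.1167 0.142 ] [-6.8  4.2 -0. ]
0.2 [0.5384 0.1167 0.1344] [-6.6  4.5 -0. ]
0.15 [0.5363 0.1167 0.1267] [-6.3  4.9 -0. ]
0.1 [0.5346 0.1167 0.1189] [-6.1  5.2  0. ]
0.05 [0.5334 0.1167 0.111 ] [-5.8  5.5  0. ]
0 [0.5325 0.1167 0.103 ] [-5.5  5.8  0. ]
-0.02 [0.5323 0.1167 0.0998] [-2.1  2.4  0. ]
```

View pics/s42y.png

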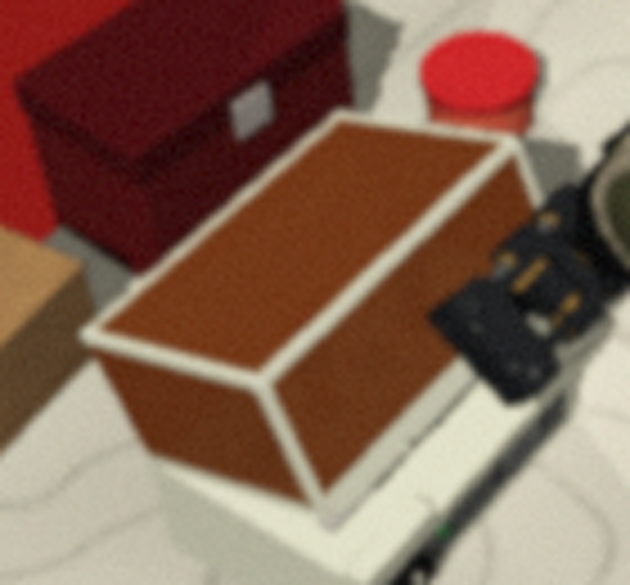

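View pics/wrist42.png

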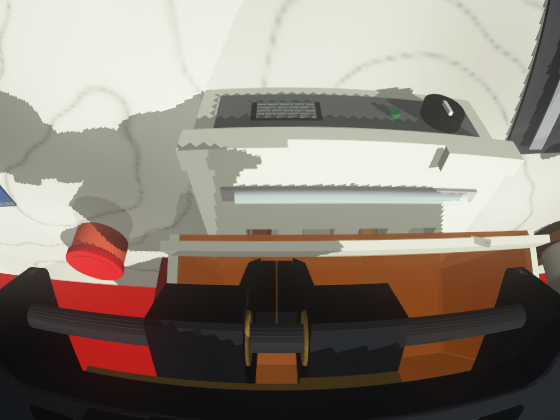

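servo_tool --pt "0 -4 0 0 0 0.9" --pt "0 -4 0 0 0 0.9" --pt "0 -2 0 0 0 0.9" --pt "0 0 0 0 0 0.9" --pt "0 0 0 0 0 0" --pt "0 0 0 0 0 0"

```text
clock: 66.57
tcp_pos: [0.5458, 0.1168, 0.1671]
eef_rot: [-0.698, 0.702, 0.094, 0.103]
contact_force: [-0.3, -0.3, -0.2]
finger_gap: 0.0006
```

Run:
```python
from h import *
show()
p=s=st();p=s["tcp_pos"];T=rot(s["eef_rot"]);X=T.as_matrix()[:,0];Y=T.as_matrix()[:,1]
for th in (.35,.3,.25,.2,.15,.1,.05,0,-.02):
    C=np.array([.6855-.145*np.cos(th)+.0075*np.sin(th),p[1],.09+.145*np.sin(th)+.0075*np.cos(th)])
    n=np.array([np.sin(th),0,np.cos(th)]);o=np.array([-np.cos(th),0,np.sin(th)])
    q=C+n*(9*X@n)/1000+o*9.5/1000
    print(th,q.round(4),(T.inv().apply(q-p)*1000).round(1));p=q
```

```text
t 66.57 tcp [0.5458 0.1168 0.1671] x [ 0.961 -0.011  0.276] y [ 0.276 -0.007 -0.961] z [ 0.013  1.    -0.003] q [ 0.    0.32  1.71 -0.01  0.83 -1.55] F [-0.25 -0.29 -0.23] gap 0.0006
0.35 [0.5448 0.1168 0.155 ] [-4.3 11.3  0. ]
0.3 [0.5416 0.1168 0.1475] [-5.1  6.3 -0. ]
0.25 [0.5388 0.1168 0.1399] [-4.8  6.6 -0. ]
0.2 [0.5364 0.1168 0.1321] [-4.4  6.8 -0. ]
0.15 [0.5344 0.1168 0.1242] [-4.1  7.1  0. ]
0.1 [0.5329 0.1168 0.1162] [-3.7  7.3  0. ]
0.05 [0.5317 0.1168 0.1081] [-3.3  7.5  0. ]
0 [0.531  0.1168 0.1   ] [-2.9  7.6  0. ]
-0.02 [0.5308 0.1168 0.0967] [-1.1  3.1  0. ]
```

servo_tool --pt "-4.3 8 0 0 0 0" --pt "-5 8 0 0 0 0" --pt "-4.8 7 0 0 0 0" --pt "-4.4 7 0 0 0 0" --pt "-4.1 7 0 0 0 0" --pt "-3.7 7.3 0 0 0 0" --pt "0 0 0 0 0 0"

```text
clock: 67.15
tcp_pos: [0.5308, 0.1168, 0.1154]
eef_rot: [-0.699, 0.702, 0.092, 0.101]
contact_force: [-0.2, -0.2, -0.3]
finger_gap: 0.0001
```

servo_tool --pt "-1.5 4 0 0 0 0" --pt "-1.5 4 0 0 0 0" --pt "-1.4 4 0 0 0 0" --pt "-1 3 0 0 0 0" --pt "0 0 0 0 0 0"

```text
clock: 67.57
tcp_pos: [0.5272, 0.1172, 0.1003]
eef_rot: [-0.698, 0.703, 0.093, 0.097]
contact_force: [-28.4, -3.5, 14.5]
finger_gap: 0.0001
```

```bash
python3 look2.py 43
python3 - <<'E'
from h import *
s=pickle.load(open("side43.pkl","rb"))
cv2.imwrite("pics/s43y.png",cv2.resize(s["frame"][150:280,140:280],None,fx=4.5,fy=4.5,interpolation=cv2.INTER_CUBIC))
E
```

```text
t 67.57 tcp [0.5272 0.1172 0.1003] x [ 0.964 -0.005  0.266] y [ 0.266 -0.007 -0.964] z [ 0.007  1.    -0.006] q [ 0.01  0.39  1.82 -0.01  0.66 -1.55] F [-28.44  -3.55  14.5 ] gap 0.0001
```

View pics/s43y.png

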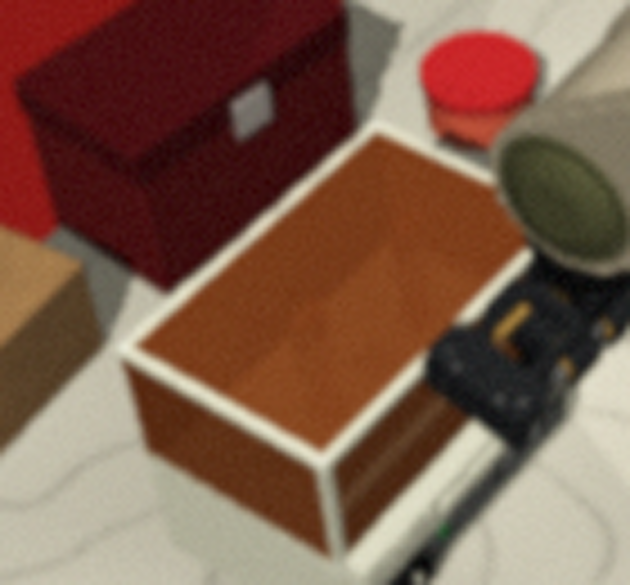

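View pics/wrist43.png

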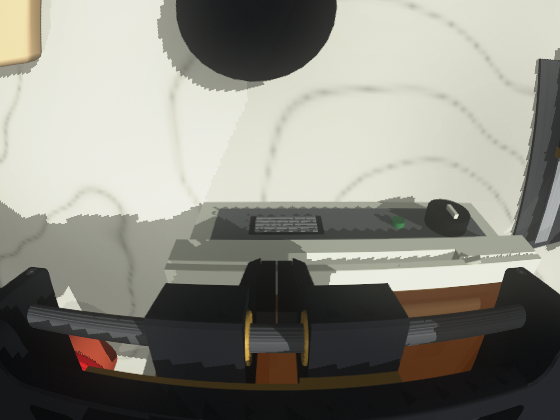

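servo_tool --pt "-2 -0.6 0 0 0 0" --pt "-1 -0.3 0 0 0 0" --pt "0 0 0 0 0 0" --pt "0 0 0 0 0 0"

```text
clock: 68.05
tcp_pos: [0.5269, 0.1171, 0.101]
eef_rot: [-0.699, 0.702, 0.093, 0.101]
contact_force: [-8.1, 2.5, 2.1]
finger_gap: 0.0004
```

servo_tool --pt "-1.5 0 0 0 0 0" --pt "0 0 0 0 0 0" --pt "-0.5 2 0 0 0 0" --pt "-0.3 1 0 0 0 0" --pt "0 0 0 0 0 0"

```text
clock: 68.47
tcp_pos: [0.5259, 0.1169, 0.098]
eef_rot: [-0.698, 0.702, 0.094, 0.101]
contact_force: [-10.8, -0.7, 6.5]
finger_gap: 0.0005
```

servo_tool --pt "-0.5 1.5 0 0 0 0" --pt "-0.5 1.5 0 0 0 0" --pt "0 0 0 0 0 0" --pt "0 0 0 0 0 0"

```text
clock: 68.8
tcp_pos: [0.5263, 0.1169, 0.0974]
eef_rot: [-0.698, 0.702, 0.095, 0.102]
contact_force: [-24.0, -3.4, 33.0]
finger_gap: 0.0004
```

```bash
python3 look2.py 44
python3 - <<'E'
from h import *
t=pickle.load(open("top44.pkl","rb"));P=cloud(t);t0=pickle.load(open("top0.pkl","rb"));P0=cloud(t0)
for v in (170,180,190,200,210): print(P[v,195:255,2].mean().round(4),P0[v,195:255,2].mean().round(4),np.nanmedian(P[v,190:240,2]),np.nanmedian(P0[v,190:240,2]))
s=pickle.load(open("side44.pkl","rb"))
cv2.imwrite("pics/s44y.png",cv2.resize(s["frame"][150:290,140:280],None,fx=4.2,fy=4.2,interpolation=cv2.INTER_CUBIC))
E
```

```text
t 68.8 tcp [0.5263 0.1169 0.0974] x [ 0.961 -0.008  0.275] y [ 0.275 -0.007 -0.961] z [ 0.01   1.    -0.004] q [ 0.01  0.39  1.83 -0.01  0.64 -1.55] F [-24.03  -3.43  33.02] gap 0.0004
nan 0.1839 0.1835338459806728 0.1834809414785037
0.1832 0.1834 0.1834587375413803 0.18307980283479042
0.1841 0.1834 0.18403308680585906 0.1834625045428684
0.1833 nan 0.18289356948358548 0.1834531207172716
0.1836 0.183 0.18315803620249982 0.182576454257389
```

View pics/s44y.png

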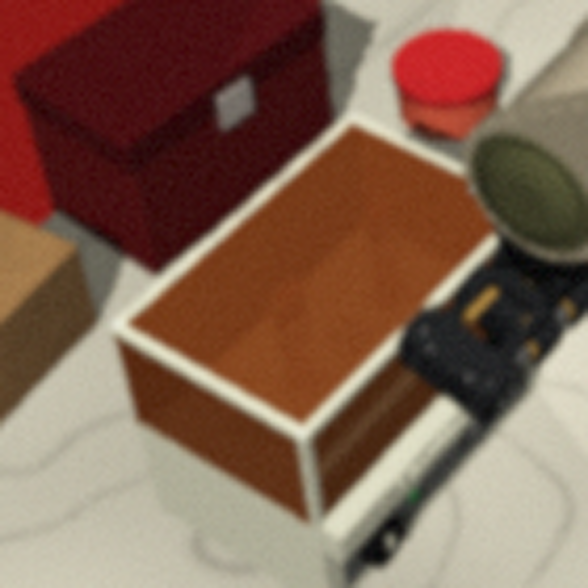

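servo_tool --pt "-1.5 -2 0 0 0 0" --pt "-2 -4 0 0 0 0" --pt "0 -10 0 0 0 0" --pt "0 -25 0 0 0 0" --pt "0 -35 0 0 0 0" --pt "0 -35 0 0 0 0" --pt "-20 -30 0 0 0 0" --pt "-30 -10 0 0 0 0" --pt "-30 0 0 0 0 0" --pt "0 0 0 0 0 0" --pt "0 0 0 0 0 0"

```text
clock: 69.87
tcp_pos: [0.4042, 0.1188, 0.2178]
eef_rot: [-0.699, 0.702, 0.094, 0.102]
contact_force: [0.1, -0.1, -0.3]
finger_gap: 0.0004
```

```bash
python3 look2.py 45
python3 - <<'E'
from h import *
t=pickle.load(open("top45.pkl","rb"));P=cloud(t);t0=pickle.load(open("top0.pkl","rb"));P0=cloud(t0)
for v in (170,190,212,224,225,226): print(v,np.nanmedian(P[v,190:240,2]),np.nanmedian(P0[v,190:240,2]))
s=pickle.load(open("side45.pkl","rb"))
cv2.imwrite("pics/s45y.png",cv2.resize(s["frame"][150:290,140:280],None,fx=4.2,fy=4.2,interpolation=cv2.INTER_CUBIC))
cv2.imwrite("pics/t45y.png",cv2.resize(t["frame"][140:290,120:280],None,fx=4,fy=4,interpolation=cv2.INTER_CUBIC))
E
```

```text
t 69.87 tcp [0.4042 0.1188 0.2178] x [ 0.961 -0.011  0.275] y [ 0.275 -0.006 -0.962] z [ 0.013  1.    -0.003] q [ 0.01 -0.04  1.99 -0.01  0.91 -1.54] F [ 0.05 -0.06 -0.33] gap 0.0004
170 0.1837577976057131 0.1834809414785037
190 0.18309498751985287 0.1834625045428684
212 0.18349902534803864 0.18296700318668213
224 0.09786958980336491 0.09661340349450098
225 0.09664467600586113 0.09676543207401656
226 0.09682695203999492 0.09708919665215232
```

View pics/s45y.png

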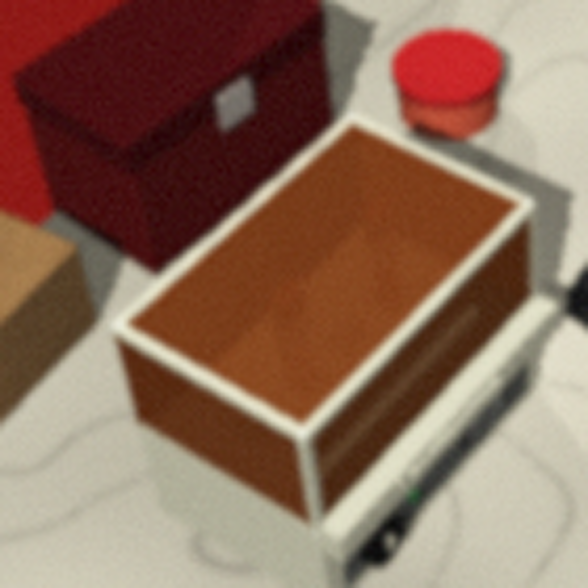

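View pics/t45y.png

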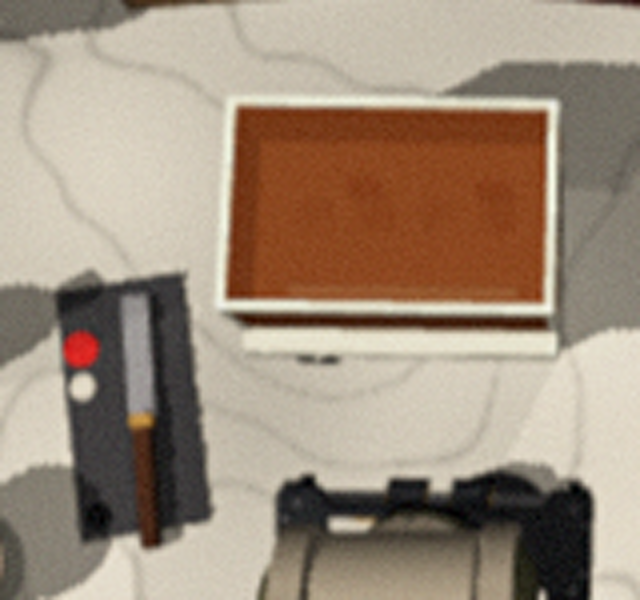

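View pics/wrist45.png

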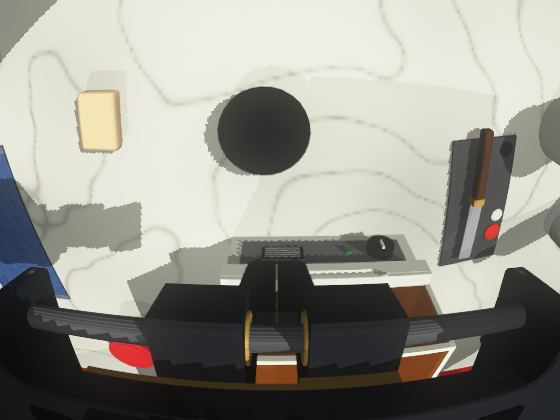

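```bash
python3 -c "
from plant import robot
print(robot.finish_job())"
```

```text
the job is handed in; nothing more can be done
None
```

The job is handed in at about 70 s of the 210 s limit, with every task step carried out. Handing in gives no verdict, so the checks below are my own.

**What I did**
- I prised the hood up with the spatula in the notch and kept lifting and pushing it back to about 1.5 rad. The spatula then went back on the palette.
- Two brushes were on the mat. I stood both handle-down, in the wells at y = +23 and y = -69. The first one leaned by roughly 0.17 rad after I let it go, so I gripped it again, straightened it and set its foot on the well floor.
- I pulled the hood forward by its flange and pressed it shut.

**Last checks**
- **Hood:** in the last top picture, the hood top (about 0.183 m) and flange (about 0.097 m) are back at their starting heights within about 1 mm.
- **Brushes:** the last pictures before closing showed both upright. Through the shut hood I could only see two dark spots at their wells.
- **Spatula:** it lies flat on the palette, with its grip point about 28 mm along and 6 mm across from the palette's centre.
- **Rest of the table:** I saw no bystander moved in the pictures, but I did not measure their final positions. The arm is clear of everything.

**Worth knowing**
- The top camera read positions about 3 mm off from the robot's own frame, and I corrected for that when placing the brushes.
- While shutting the hood, the fingertips pressed the flange and front wall with up to about 33 N on one axis, about 41 N combined. The wrist limit is 120 N. The 40 N limit is for the arm or gripper body, and this contact was at the fingertips.

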